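# Clip instrument covers into the transport rack in matching pairs

## Robot

A 6-joint arm with a two-finger parallel gripper is mounted at the origin on the work surface. World frame = base frame: x ahead of the robot, y to its left, z up, the work surface at z = 0. Lengths are in mm, angles in rad, forces in N, time in s.
With the tool pointing down it reaches from about 350 to 775 mm from the base axis. Payload 7.3 kg.
Tool frame: the origin (TCP) lies midway between the tips of the shut fingers; the grasp point (between the pads) lies 19 mm behind it; x points along the fingers, z is the direction in which the jaws open and shut, and the axes are right-handed (so a half turn about x gives the same grasp; the last joint's range is limited). The gripper opens to 92 mm and grips with 3 to 60 N. Pads are 19 mm wide; open, the fingers measure 130 mm over their backs; the gripper's body (75 mm by 190 mm) begins 47 mm behind the grasp point.
Start: joints at [-1.262, 0.342, 1.524, -0, 1.275, -0.146], TCP at [230.647, -471.642, 226.741] pointing down, gripper open.
Joint ranges: [-2.53, 2.53], [-0.77, 2.02], [0.04, 2.7], [-1, 4.14], [0.28, 2.66], [-3.11, 3.11]. Speed limits (rad/s): [2.57, 2.57, 3.14, 3.14, 3.14, 3.14].

## Interface

Orientations are given as [roll, pitch, yaw] about the fixed x, y, z axes, in that order (R = Rz(yaw) Ry(pitch) Rx(roll)).
In Python, from plant import monitor, optics, close_job gives the robot as it stands.
- The arm moves only by the tool send_rows, never from a script. Its argument "commands" is a list that holds one entry, the list of rows, each a list of 5 numbers: the shift along the tool's x, y, z in m, then the turn about the tool's x in degrees, then the finger opening in m, from 0 to 0.0918. A call has 1 to 10 rows; each row shifts and turns the pose as measured when the row begins, along the tool's axes as they then stand; what a row does not reach is not made up. A row lasts 1/12 s, in which the tool goes at most 41.7 mm and 7.16 degrees, less where a joint would pass 70% of its speed; a pose out of reach is approached as far as the arm can. A call with a gripper value outside its range is refused whole. The fingers move at their own pace and stop on an object; the grip force is fixed at half the most. Time passes only in rows, so rows that do not move let the fingers close. It gives the time, the measured TCP pose, the force and the opening at its end, in the units of the state.
- monitor.get_obs(): the state, without advancing time (a new reading comes with each control period).
- optics.capture(name): name is "scene" or "top" or "wrist"; returns a dict with "color" (480x640x3 uint8, blue, green, red), "camera_matrix" (3x3 intrinsics, pixels), "camera_from_world" (4x4, takes a point from world to camera coordinates); the wrist camera has in their place "T_tool_cam" (4x4, takes a point from camera to tool coordinates, whose origin is the TCP and whose axes are the tool frame's). Camera axes: x right, y down, z forward; pixel columns grow to the right and rows downward; lengths in mm; the calibration is good to about 2 mm. A picture is of the moment at which its call begins: read the wrist's pose just before it. There is no depth.
- close_job(): hands the job in, once; it reports no verdict.
The state is a dict: "time": time; "joint_positions": joint angles; "dq": joint speeds; "tau": joint torques, N m; "tool_pos": TCP position; "tcp_rot": TCP orientation; "contact_force": force on the tool from outside, world axes, zero at the start; "moment": the same for the moment, N m; "grip_width": finger opening in mm.
Only numpy, scipy, OpenCV 4.12 (cv2) and the standard library are available. Lean on these libraries where they do the work, as an engineer would, in place of code of your own. Each camera call takes 0.05 s, during which the arm holds its last target.

## Task

The aluminium covers taken off the bench instruments must be packed for transport. Slide the rack's lock bar fully open, then push every cover lying on the bench fully home under the spring clips of a slot, so that two covers of the same kind share a bay (a cover without a twin may have any free slot), and finally slide the lock bar fully shut over them. Do not knock over the jar or the glass dish.

Things in the scene. Friction and masses are not known exactly. Their poses are not given: they have to be found in the camera images.
- panel_a1_mid (a point): Centre, 35 mm above the underside, of an aluminium cover (0.22 kg) with four straight thin fins (two each side of the handle) and square corners. Level base 84 (x) by 52 (y) by 12 mm thick; fins or bosses reach 28 mm high. Black upright handle over its middle: 52 mm along x, 10 mm thick along y, graspable from 50 to 70 mm (its top) above the underside. Kind = letter in the name. May be absent.
- panel_a2_mid (a point): Centre, 35 mm above the underside, of an aluminium cover (0.22 kg) with four straight thin fins (two each side of the handle) and square corners. Level base 84 (x) by 52 (y) by 12 mm thick; fins or bosses reach 28 mm high. Black upright handle over its middle: 52 mm along x, 10 mm thick along y, graspable from 50 to 70 mm (its top) above the underside. Kind = letter in the name. May be absent.
- panel_b1_mid (a point): Centre, 35 mm above the underside, of an aluminium cover (0.22 kg) with four round 15 mm bosses and corners notched by 12 mm. Level base 84 (x) by 52 (y) by 12 mm thick; fins or bosses reach 28 mm high. Black upright handle over its middle: 52 mm along x, 10 mm thick along y, graspable from 50 to 70 mm (its top) above the underside. Kind = letter in the name. May be absent.
- panel_b2_mid (a point): Centre, 35 mm above the underside, of an aluminium cover (0.22 kg) with four round 15 mm bosses and corners notched by 12 mm. Level base 84 (x) by 52 (y) by 12 mm thick; fins or bosses reach 28 mm high. Black upright handle over its middle: 52 mm along x, 10 mm thick along y, graspable from 50 to 70 mm (its top) above the underside. Kind = letter in the name. May be absent.
- panel_c1_mid (a point): Centre, 35 mm above the underside, of an aluminium cover (0.22 kg) with a bare face and square corners. Level base 84 (x) by 52 (y) by 12 mm thick; fins or bosses reach 28 mm high. Black upright handle over its middle: 26 mm along x, 10 mm thick along y, graspable from 50 to 70 mm (its top) above the underside. Kind = letter in the name. May be absent.
- panel_c2_mid (a point): Centre, 35 mm above the underside, of an aluminium cover (0.22 kg) with a bare face and square corners. Level base 84 (x) by 52 (y) by 12 mm thick; fins or bosses reach 28 mm high. Black upright handle over its middle: 26 mm along x, 10 mm thick along y, graspable from 50 to 70 mm (its top) above the underside. Kind = letter in the name. May be absent.
- slot_1 (a point): Centre of the floor of a clip slot: bay 1 of 3, row nearer the robot. A seated cover lies flat on this floor, its centre 35 mm above this point, its length along the slot's x either way round. Slots of a bay lie 112 mm apart along x, bays 82 mm apart along y.
- slot_2 (a point): Centre of the floor of a clip slot: bay 1 of 3, farther row. A seated cover lies flat on this floor, its centre 35 mm above this point, its length along the slot's x either way round. Slots of a bay lie 112 mm apart along x, bays 82 mm apart along y.
- slot_3 (a point): Centre of the floor of a clip slot: bay 2 of 3, row nearer the robot. A seated cover lies flat on this floor, its centre 35 mm above this point, its length along the slot's x either way round. Slots of a bay lie 112 mm apart along x, bays 82 mm apart along y.
- slot_4 (a point): Centre of the floor of a clip slot: bay 2 of 3, farther row. A seated cover lies flat on this floor, its centre 35 mm above this point, its length along the slot's x either way round. Slots of a bay lie 112 mm apart along x, bays 82 mm apart along y.
- slot_5 (a point): Centre of the floor of a clip slot: bay 3 of 3, row nearer the robot. A seated cover lies flat on this floor, its centre 35 mm above this point, its length along the slot's x either way round. Slots of a bay lie 112 mm apart along x, bays 82 mm apart along y.
- slot_6 (a point): Centre of the floor of a clip slot: bay 3 of 3, farther row. A seated cover lies flat on this floor, its centre 35 mm above this point, its length along the slot's x either way round. Slots of a bay lie 112 mm apart along x, bays 82 mm apart along y.
- clip_1 (a point): Top middle of the steel spring clip on the +y side of slot 1 (all slots: one on each y side, 30 mm long). Clips stand 32 mm above the slot floor, flared to 33 mm from the slot's middle, narrowing to 23 mm at 15 mm height: a cover put in from above rests on them and must be pushed down, 8 to 20 N, until it snaps beneath. 4 mm play at each end along x.
- lock (a joint): Steel lock bar of the rack, along the rack's y between the two rows, 16 to 22 mm above the slot floors: 0 = shut (three cross tabs lie over the inner ends of all slots and bar them), 0.041 m = open (slid fully to the rack's +y, tabs between the bays). Stays where it is left; moving it takes about 3 N.
- lock_grip (a point): Point on the lock bar's black upright grip plate at the +y end of the rack, 20 mm below its top: plate 12 mm thick along the rack's y, 44 mm wide along x, 60 mm high. Moves with the bar; its axes are the rack's (y = opening direction).
- rack: Grey transport rack, 220 mm (x) by 250 mm (y), floor slab 20 mm thick; origin at the centre of its underside on the bench, z up; six clip slots in two rows of three. Fixed to the bench.
- jar: Low white jar with blue cap, 36 mm high, 60 mm across, standing among the covers; origin at its underside, z up. Not part of the job.
- dish: Low glass dish, 34 mm high, 60 mm across, standing among the covers; origin at its underside, z up. Not part of the job.
Not all that is in view belongs to the job. What is shaped like the part that bears panel_b1_mid but red is not meant.

How it is judged:
By the outcome, as a careful person would: the job done as asked, in the order asked, and still so for the second after the job is handed in, with the robot touching nothing.
Of panel_a1, panel_a2, panel_b1, panel_b2, panel_c1, panel_c2 only 4 to 6 are there at a start; the rules pass over those that are not, and their reading is None.
At some moment in a run one of panel_a1, panel_a2, panel_b1, panel_b2, panel_c1, panel_c2 may be knocked a few centimetres aside while the robot is not near it.
Once in a run the grip may slacken for a moment while it holds something.
It also fails if it takes over 208 s, if anything falls off the work surface, if the arm or the gripper's body presses on something with over 40 N, if the wrist force passes 120 N, or if a joint passes its speed limit or range.

## Working session

There is one attempt and no reset: what is moved stays moved. The work goes in short steps, Python scripts to look and compute and a tool call to move; the robot and the scene stay as the last step left them, time stands still between calls to the robot, and variables do not carry over. Pictures are saved under pics/ and viewed, and the job is handed in when it is done.

Besides the shell and the picture viewer there is one more tool, called after "Emit:" as name(argument=value, ...) on one line, values as JSON. send_rows: Moves the arm, as the interface text tells. Its arguments: {"type":"object","properties":{"commands":{"type":"array","items":{"type":"array","items":{"type":"array","items":{"type":"number"}}}}},"required":["commands"]}

```bash
ls; mkdir -p pics
python3 - <<'E'
from plant import monitor, optics, close_job
import cv2,numpy as np
o=monitor.get_obs();print(o)
for n in ["scene","top","wrist"]:
    c=optics.capture(n);cv2.imwrite(f"pics/{n}0.png",c["color"])
    print(n,{k:np.round(v,4).tolist() for k,v in c.items() if k!="color"})
print(monitor.get_obs()["time"])
E
```

```text
pics
{'time': 0.0, 'joint_positions': array([-1.26195219e+00,  3.42716224e-01,  1.52501900e+00,  1.42361632e-05,
        1.27535398e+00, -1.46009989e-01]), 'dq': array([-7.62930263e-04, -3.82723570e-04, -2.60234650e-03,  2.56594527e-04,
        2.12524550e-03, -5.14806865e-05]), 'tau': array([-9.92685818e-04, -4.31240129e+01, -2.44218224e+01,  7.17190979e-02,
        5.59310918e-02, -1.74656311e-04]), 'tool_pos': array([ 230.54714314, -471.2320604 ,  226.04762362]), 'tcp_rot': array([2.9864866 , 1.56929971, 1.87054025]), 'contact_force': array([ 0.36142303, -0.49762953, -0.45049025]), 'moment': array([ 0.01401906, -0.05378683, -0.00723242]), 'grip_width': 92.1254578883468}
scene {'camera_matrix': [[457.2153, 0.0, 330.5639], [0.0, 457.2153, 233.6545], [0.0, 0.0, 1.0]], 'camera_from_world': [[0.8548, 0.5187, 0.0154, -429.9344], [0.4042, -0.647, -0.6466, -181.7888], [-0.3254, 0.5589, -0.7627, 1316.0716], [0.0, 0.0, 0.0, 1.0]]}
top {'camera_matrix': [[506.0165, 0.0, 324.6055], [0.0, 506.0165, 249.0932], [0.0, 0.0, 1.0]], 'camera_from_world': [[-0.0248, -0.9995, 0.0173, -41.3099], [-0.9969, 0.0234, -0.075, 536.3813], [0.0746, -0.0191, -0.997, 1289.9356], [0.0, 0.0, 0.0, 1.0]]}
wrist {'camera_matrix': [[345.839, 0.0, 321.1451], [0.0, 345.839, 238.4944], [0.0, 0.0, 1.0]], 'T_tool_cam': [[0.0002, -0.2796, 0.9601, -158.6587], [0.0001, -0.9601, -0.2796, 73.7227], [1.0, 0.0001, -0.0001, 0.2638], [0.0, 0.0, 0.0, 1.0]]}
0.15
```

View pics/scene0.png

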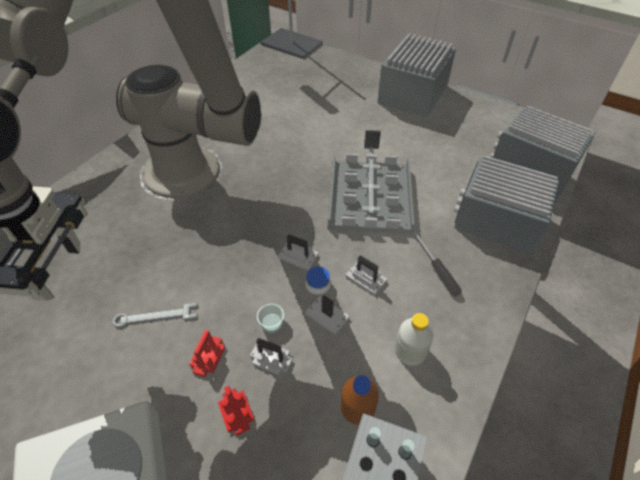

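View pics/top0.png

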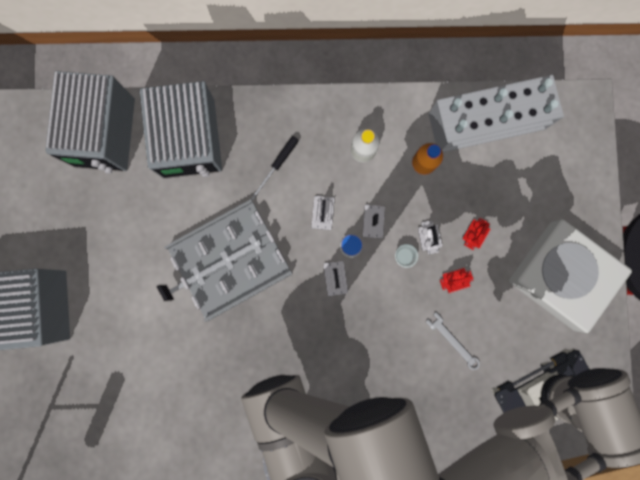

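View pics/wrist0.png

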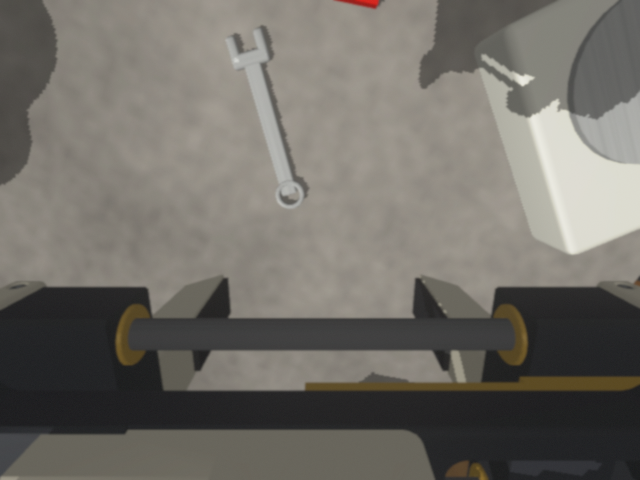

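Run:
```python
import cv2,numpy as np
t=cv2.imread("pics/top0.png");s=cv2.imread("pics/scene0.png")
a=cv2.resize(t[180:310,295:500],None,fx=3.9,fy=3.9,interpolation=cv2.INTER_CUBIC)
b=cv2.resize(s[220:390,240:400],None,fx=3.5,fy=3.5,interpolation=cv2.INTER_CUBIC)
c=cv2.resize(t[190:320,145:300],None,fx=4.5,fy=4.5,interpolation=cv2.INTER_CUBIC)
cv2.imwrite("pics/a.png",a);cv2.imwrite("pics/b.png",b);cv2.imwrite("pics/c.png",c)
```

```text
(no output)
```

View pics/a.png

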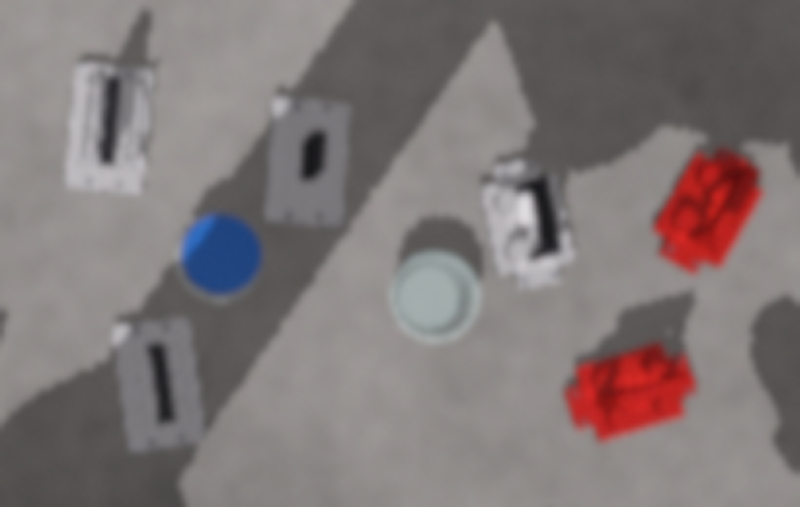

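View pics/b.png

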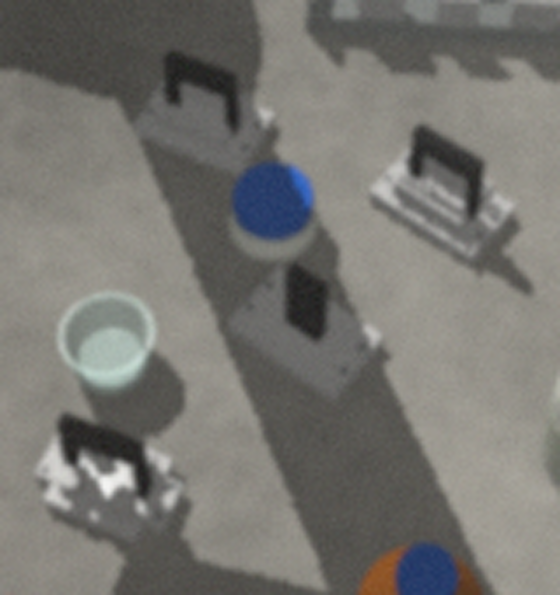

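View pics/c.png

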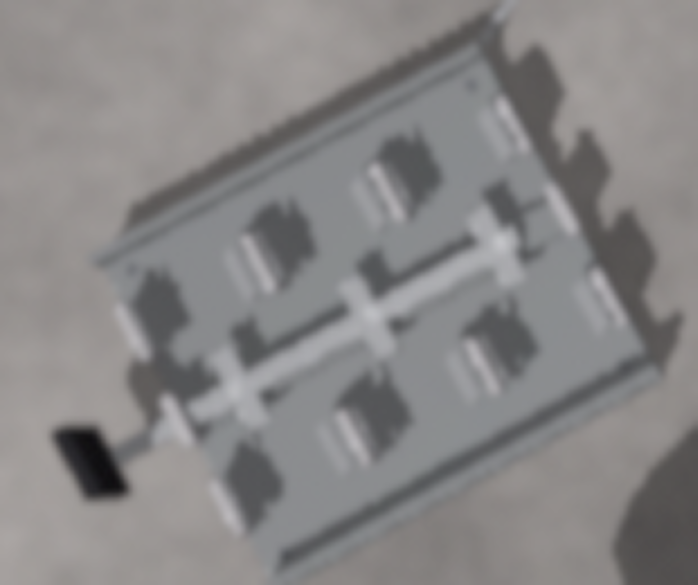

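```bash
cat > h.py <<'E'
import cv2,numpy as np
from scipy.spatial.transform import Rotation as Ro
from plant import monitor, optics
def T():
    o=monitor.get_obs();M=np.eye(4);M[:3,:3]=Ro.from_euler('xyz',o['tcp_rot']).as_matrix();M[:3,3]=o['tool_pos'];return M,o
def cap(n,f=None):
    M,o=T();c=optics.capture(n)
    W=M@c["T_tool_cam"] if n=="wrist" else np.linalg.inv(c["camera_from_world"])
    if f: cv2.imwrite("pics/"+f,c["color"])
    return dict(img=c["color"],K=c["camera_matrix"],W=W)
def save(c,f): np.savez(f,**c)
def load(f): return dict(np.load(f))
def cast(c,uv,z):
    uv=np.atleast_2d(np.array(uv,float));d=np.c_[uv,np.ones(len(uv))]@np.linalg.inv(c["K"]).T@c["W"][:3,:3].T
    o=c["W"][:3,3];return o+d*((z-o[2])/d[:,2])[:,None]
def proj(c,P):
    P=np.atleast_2d(np.array(P,float));q=(P-c["W"][:3,3])@c["W"][:3,:3];q=q@c["K"].T;return q[:,:2]/q[:,2:]
def yaw(M): # direction of tool z (jaw axis) in world xy, deg
    return np.degrees(np.arctan2(M[1,2],M[0,2]))
def plan(p,jaw=None):
    M,o=T();
    if jaw is not None:
        d=(jaw-yaw(M)+90)%180-90
        # turn about tool x (down): world yaw decreases
        print("jaw now %.2f want %.1f -> turn %.2f deg (alt %.1f) j6=%.2f"%(yaw(M),jaw,-d,-d-np.sign(-d)*180,o['joint_positions'][5]))
        M2=M.copy();M2[:3,:3]=M[:3,:3]@Ro.from_euler('x',-d,degrees=True).as_matrix()
    else: M2=M
    s=M2[:3,:3].T@(np.array(p,float)-M[:3,3])
    print("t=%.1f pos"%o['time'],np.round(M[:3,3],1),"shift(after turn) mm",np.round(s,1),"F",np.round(o['contact_force'],1),"w %.1f"%o['grip_width'])
E
python3 - <<'E'
from h import *
for n in("scene","top"): save(cap(n),n+".npz")
c=load("top.npz")
cr=np.array([(97,262),(490,45),(660,370),(275,575)])/4.5+[145,190]
print(np.round(cast(c,cr,25),0))
print("grip",np.round(cast(c,np.array([[90,462]])/4.5+[145,190],70),0))
for n,p in dict(a=(110,118),c=(313,155),q=(160,385),b=(545,215),jar=(221,255),dish=(435,300)).items():
    print(n,np.round(cast(c,np.array(p)/3.9+[295,180],70 if len(n)<3 else 35),0))
plan((500,0,300),0)
M,o=T();print(np.round(M,3))
E
```

```text
[[547. 352.  25.]
 [667. 126.  25.]
 [477.  32.  25.]
 [367. 252.  25.]]
grip [[433. 342.  70.]]
a [[629. -52.  70.]]
c [[ 602. -182.   70.]]
q [[457. -80.  70.]]
b [[ 560. -330.   70.]]
jar [[ 542. -124.   35.]]
dish [[ 509. -264.   35.]]
jaw now -63.94 want 0.0 -> turn -63.94 deg (alt 116.1) j6=-0.15
t=0.2 pos [ 230.6 -471.5  226.4] shift(after turn) mm [-73.4 471.5 269.4] F [-0.4  0.4  0.6] w 91.6
[[-0.00000e+00  8.98000e-01  4.39000e-01  2.30591e+02]
 [ 1.00000e-03  4.39000e-01 -8.98000e-01 -4.71467e+02]
 [-1.00000e+00  0.00000e+00 -1.00000e-03  2.26386e+02]
 [ 0.00000e+00  0.00000e+00  0.00000e+00  1.00000e+00]]
```

Emit:
send_rows(commands=[[[-0.012, 0.03, -0.013, 0, 0.09], [-0.012, 0.034, -0.015, 0, 0.09], [-0.012, 0.034, -0.015, 0, 0.09], [-0.012, 0.034, -0.015, 0, 0.09], [-0.012, 0.034, -0.015, 0, 0.09], [-0.012, 0.034, -0.015, 0, 0.09], [-0.012, 0.034, -0.015, 0, 0.09], [-0.0, 0.034, -0.015, 0, 0.09], [-0.0, 0.034, -0.015, 0, 0.09], [0, 0.034, -0.015, 0, 0.09]]])

```text
time: 1.08
tool_pos: [473.5, -184.7, 313.4]
tcp_rot: [2.621, 1.569, 1.491]
contact_force: [1.1, -0.8, 0.5]
grip_width: 90.1
```

Emit:
send_rows(commands=[[[0, 0.034, -0.015, 0, 0.09], [0, 0.034, -0.015, 0, 0.09], [0, 0, 0, 0, 0.09], [0, 0, 0, 0, 0.09]]])

```text
time: 1.42
tool_pos: [527.7, -118.4, 313.1]
tcp_rot: [2.365, 1.566, 1.244]
contact_force: [-1.0, -1.3, -0.6]
grip_width: 89.7
```

Run:
```python
from h import *
save(cap("wrist","w1.png"),"w1.npz");save(cap("scene","s1.png"),"s1.npz");cap("top","t1.png")
plan((520,-130,300))
```

```text
t=1.6 pos [ 526.6 -120.3  313.3] shift(after turn) mm [ 13.2 -10.1   5.9] F [ 0.1 -0.4 -0.3] w 90.1
```

View pics/w1.png

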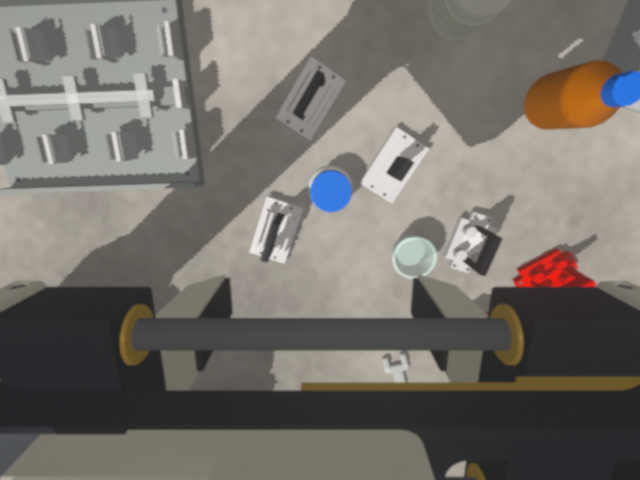

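View pics/s1.png

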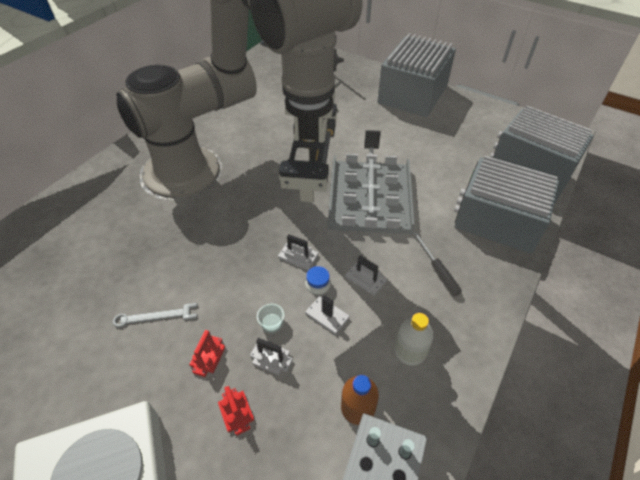

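Run:
```python
import cv2
t=cv2.imread("pics/w1.png")
cv2.imwrite("pics/d.png",cv2.resize(t[45:285,235:520],None,fx=2.45,fy=2.45,interpolation=cv2.INTER_CUBIC))
```

```text
(no output)
```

View pics/d.png

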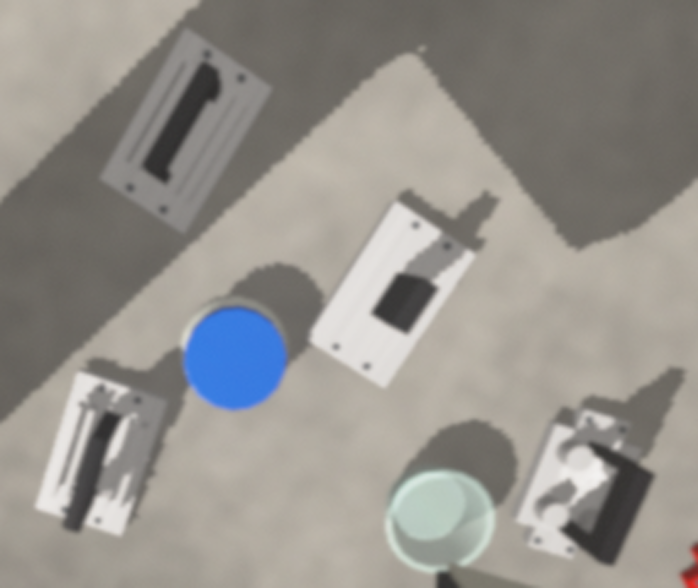

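Run:
```python
from h import *
plan((440,150,313),117)
M,o=T();print(np.round(M[:3,:3],3))
```

```text
jaw now -64.43 want 117.0 -> turn -1.43 deg (alt 178.6) j6=0.76
t=1.6 pos [ 526.6 -120.3  313.3] shift(after turn) mm [   1.3   45.6 -280.2] F [ 0.1 -0.4 -0.3] w 90.1
[[ 0.001  0.902  0.432]
 [ 0.004  0.432 -0.902]
 [-1.     0.003 -0.003]]
```

Emit:
send_rows(commands=[[[0, 0.005, -0.035, -0.7, 0.09], [0, 0.005, -0.035, -0.7, 0.09], [0, 0.005, -0.035, 0, 0.09], [0, 0.005, -0.035, 0, 0.09], [0, 0.005, -0.035, 0, 0.09], [0, 0.005, -0.035, 0, 0.09], [0, 0.005, -0.035, 0, 0.09], [0, 0.005, -0.035, 0, 0.09], [0, 0, 0, 0, 0.09], [0, 0, 0, 0, 0.09]]])

```text
time: 2.4
tool_pos: [431.8, 143.8, 313.8]
tcp_rot: [1.668, 1.568, 0.541]
contact_force: [0.2, 0.3, 0.6]
grip_width: 90.3
```

Run:
```python
from h import *
save(cap("wrist","w2.png"),"w2.npz")
plan((440,150,313),117)
```

```text
jaw now -64.62 want 117.0 -> turn -1.62 deg (alt 178.4) j6=1.28
t=2.5 pos [431.9 143.5 313.9] shift(after turn) mm [ 0.9 10.1 -2.1] F [-0.7  0.6 -0.4] w 89.9
```

View pics/w2.png

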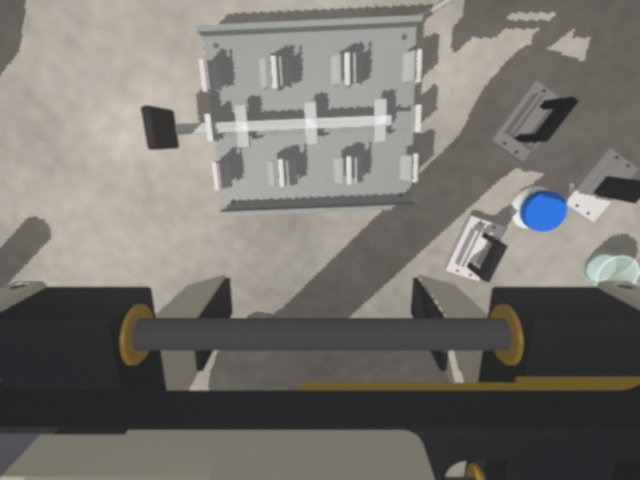

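Run:
```python
import cv2
t=cv2.imread("pics/w2.png")
cv2.imwrite("pics/e.png",cv2.resize(t[0:225,135:435],None,fx=2.6,fy=2.6,interpolation=cv2.INTER_CUBIC))
```

```text
(no output)
```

View pics/e.png

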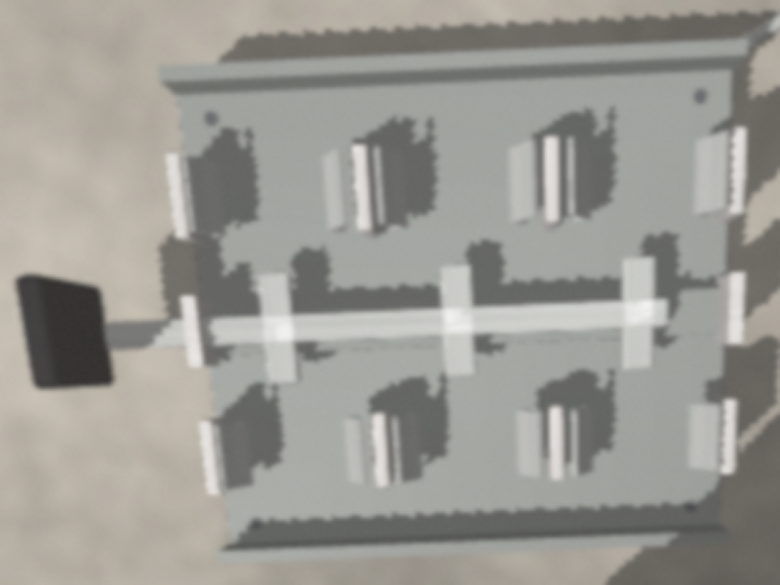

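Run:
```python
from h import *
c=load("w2.npz")
def w(p,z): return cast(c,np.array(p,float)/2.6+[135,0],z)
s=w([(210,118),(700,97),(690,508),(255,525)],20)
print("screws",np.round(s,1).tolist(),s.mean(0))
def fr(s):
    y=(s[0]-s[1]+s[3]-s[2])[:2];x=(s[0]-s[3]+s[1]-s[2])[:2]
    print("ydir %.2f xdir %.2f"%(np.degrees(np.arctan2(y[1],y[0])),np.degrees(np.arctan2(x[1],x[0]))),"leny %.1f lenx %.1f"%(np.hypot(*y)/2,np.hypot(*x)/2),"ctr",np.round(s.mean(0),1))
fr(s)
for z in(50,52):fr(w([(178,195),(738,170),(728,437),(210,457)],z))
# bar ends/tabs
t=w([(280,328),(457,320),(638,312)],42);print(np.round(t,1))
p=w([(192,330),(735,308)],42);print(np.round(p,1),p.mean(0))
print("rail corners",np.round(w([(160,70),(750,42)],30),1),np.round(w([(222,550),(720,530)],30),1))
r=w([(160,70),(750,42),(690,540),(222,550)],30)
print("grip top",np.round(w([(20,278),(98,290)],80),1),)
```

```text
screws [[540.2, 332.2, 20.0], [642.6, 136.6, 20.0], [478.4, 50.4, 20.0], [375.8, 245.9, 20.0]] [509.25813366 191.27945413  20.        ]
ydir 117.66 xdir 27.68 leny 220.8 lenx 185.6 ctr [509.3 191.3  20. ]
ydir 117.69 xdir 27.62 leny 240.5 lenx 112.0 ctr [510.  191.3  50. ]
ydir 117.69 xdir 27.62 leny 239.3 lenx 111.5 ctr [510.  191.2  52. ]
[[471.3 265.4  42. ]
 [509.1 194.   42. ]
 [547.5 121.3  42. ]]
[[453.2 301.3  42. ]
 [567.9  82.4  42. ]] [510.54119395 191.85029592  42.        ]
rail corners [[547.6 355.   30. ]
 [667.2 128.3  30. ]] [[359.6 254.7  30. ]
 [475.6  34.3  30. ]]
grip top [[446.  360.9  80. ]
 [455.3 330.5  80. ]]
```

```bash
cat >> h.py <<'E'
RC=np.array([509.6,191.3]);RA=np.radians(117.68);RY=np.array([np.cos(RA),np.sin(RA)]);RX=np.array([RY[1],-RY[0]])
def torack(p): d=np.atleast_2d(p)[:,:2]-RC;return np.c_[d@RX,d@RY]
def fromrack(x,y): return RC+RX*x+RY*y
E
python3 - <<'E'
from h import *
c=load("w2.npz")
def w(p,z): return torack(cast(c,np.array(p,float)/2.6+[135,0],z))
for zb in (10,20,25,30,35,40):
    print(zb,np.round(w([(29,331)],zb+60),1),np.round(w([(106,336)],zb),1), np.round(w([(20,278),(38,385)],zb+60)[:,0],1))
t=load("top.npz")
hi=cv2.resize(t["img"][275:310,145:185],None,fx=15,fy=15,interpolation=cv2.INTER_CUBIC)
cv2.imwrite("pics/f.png",hi)
E
```

```text
10 [[  2.3 184.6]] [[  1.4 176. ]] [ 23.5 -20.1]
20 [[  1.8 179.7]] [[  1. 172.]] [ 22.5 -20. ]
25 [[  1.5 177.3]] [[  0.8 170. ]] [ 21.9 -20. ]
30 [[  1.3 174.9]] [[  0.6 168. ]] [ 21.4 -19.9]
35 [[  1.  172.5]] [[  0.4 166. ]] [ 20.9 -19.9]
40 [[  0.8 170.1]] [[  0.2 164. ]] [ 20.4 -19.9]
```

View pics/f.png

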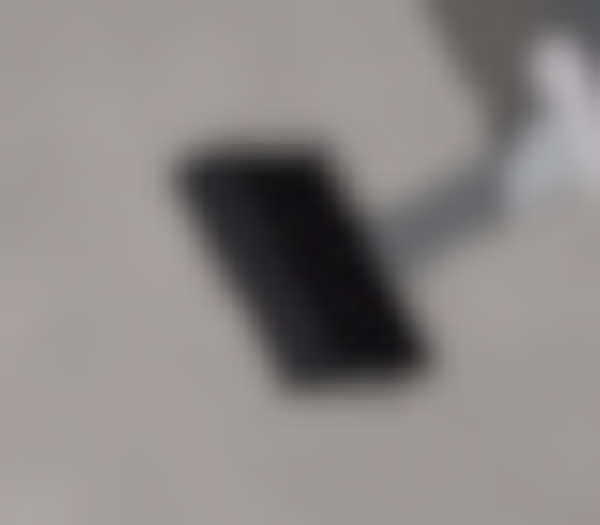

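Run:
```python
from h import *
c=load("w2.npz");t=load("top.npz");s=load("scene.npz")
for z in (70,80,90,100,110):
    print(z,torack(cast(c,np.array([29,331.])/2.6+[135,0],z)),torack(cast(t,np.array([230.,275])/15+[145,275],z)))
hi=cv2.resize(s["img"][120:180,350:400],None,fx=10,fy=10,interpolation=cv2.INTER_CUBIC)
cv2.imwrite("pics/g.png",hi)
plan((*fromrack(0,172),130),117.68)
```

```text
70 [[  2.2580853  184.55280338]] [[  6.59639457 179.97225005]]
80 [[  1.76042145 179.74334147]] [[  5.22118138 177.25418059]]
90 [[  1.2627576  174.93387957]] [[  3.84596819 174.53611114]]
100 [[  0.76509375 170.12441766]] [[  2.47075499 171.81804169]]
110 [[  0.2674299  165.31495575]] [[  1.0955418  169.09997224]]
jaw now -64.62 want 117.7 -> turn -2.30 deg (alt 177.7) j6=1.28
t=2.5 pos [431.9 143.5 313.9] shift(after turn) mm [ 184.3   90.4 -178.1] F [-0.7  0.6 -0.4] w 89.9
```

View pics/g.png

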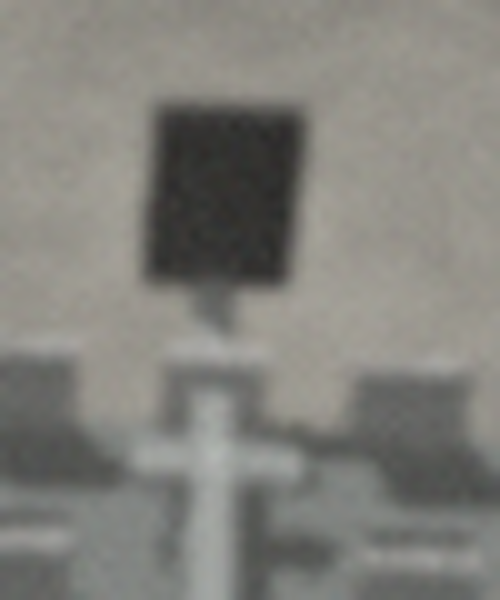

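Emit:
send_rows(commands=[[[0, 0, 0, -2.3, 0.04], [0.02, 0.015, -0.028, 0, 0.04], [0.03, 0.015, -0.028, 0, 0.04], [0.03, 0.015, -0.028, 0, 0.04], [0.03, 0.015, -0.028, 0, 0.04], [0.03, 0.015, -0.028, 0, 0.04], [0.03, 0.015, -0.028, 0, 0.04], [0, 0, 0, 0, 0.04], [0, 0, 0, 0, 0.04]]])

```text
time: 3.2
tool_pos: [449.4, 319.4, 142.2]
tcp_rot: [0.902, 1.557, -0.214]
contact_force: [0.2, -0.8, -0.0]
grip_width: 40.8
```

Run:
```python
from h import *
save(cap("wrist","w3.png"),"w3.npz")
plan((*fromrack(0,168),53),117.68)
```

```text
jaw now -64.01 want 117.7 -> turn -1.69 deg (alt 178.3) j6=1.61
t=3.2 pos [449.1 318.9 142. ] shift(after turn) mm [ 88.7  -6.6 -27.6] F [-2.  -0.5 -1. ] w 40.4
```

View pics/w3.png

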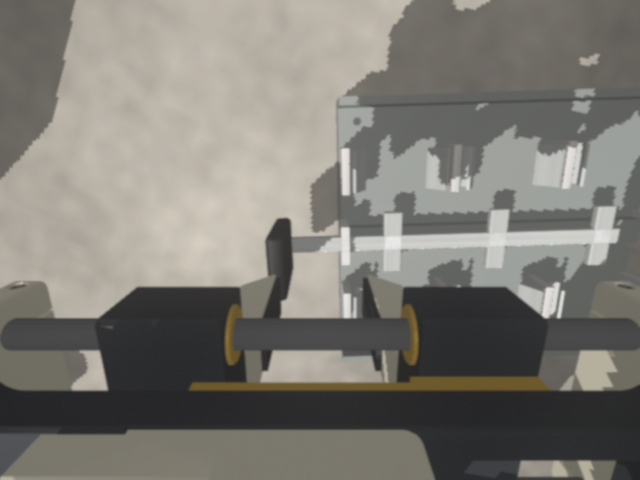

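Run:
```python
from h import *
c=load("w3.npz")
cv2.imwrite("pics/i.png",cv2.resize(c["img"][200:310,240:350],None,fx=5,fy=5,interpolation=cv2.INTER_CUBIC))
print(torack(cast(c,[(276,220),(290,220),(267,240)],92)))
print(np.round(proj(c,[(*fromrack(x,y),92) for x,y in((22,174),(22,162),(-22,174),(-22,162))])))
```

```text
[[ 32.34360306 167.98864401]
 [ 32.07918496 159.32663561]
 [ 19.65944942 174.46346457]]
[[267. 236.]
 [287. 236.]
 [272. 301.]
 [290. 300.]]
```

View pics/i.png

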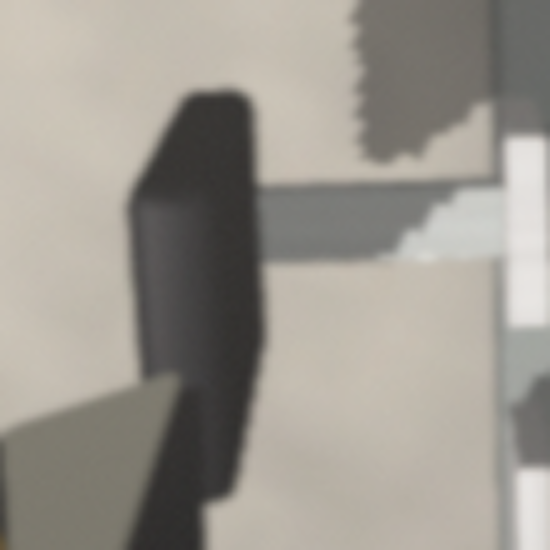

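Emit:
send_rows(commands=[[[0, 0, 0, -1.7, 0.04], [0, -0.004, -0.015, 0, 0.04], [0, -0.004, -0.014, 0, 0.04], [0, 0, 0, 0, 0.04], [0, 0, 0, 0, 0.04]]])

```text
time: 3.67
tool_pos: [433.9, 334.5, 146.5]
tcp_rot: [1.018, 1.551, -0.079]
contact_force: [0.2, 0.3, 0.9]
grip_width: 40.0
```

Run:
```python
from h import *
plan((*fromrack(0,168),53),117.68)
```

```text
jaw now -62.89 want 117.7 -> turn -0.57 deg (alt 179.4) j6=1.63
t=3.7 pos [433.9 334.5 146.5] shift(after turn) mm [93.4 -1.  -7. ] F [0.2 0.3 0.9] w 40.0
```

Emit:
send_rows(commands=[[[0, 0, -0.008, -0.6, 0.04], [0.02, 0, 0, 0, 0.04], [0.02, 0, 0, 0, 0.04], [0.02, 0, 0, 0, 0.04], [0.015, 0, 0, 0, 0.04], [0, 0, 0, 0, 0.04], [0, 0, 0, 0, 0.04]]])

```text
time: 4.25
tool_pos: [436.3, 342.1, 74.5]
tcp_rot: [1.217, 1.54, 0.13]
contact_force: [-0.4, -0.5, -0.5]
grip_width: 39.8
```

Run:
```python
from h import *
save(cap("wrist","w4.png"),"w4.npz")
plan((*fromrack(0,168),53),117.68)
M,o=T();print(np.round(M[:3,:3],3))
```

```text
jaw now -62.31 want 117.7 -> turn 0.01 deg (alt -180.0) j6=1.63
t=4.3 pos [436.3 342.1  74.6] shift(after turn) mm [21.4 -5.7 -0.6] F [-0.3  0.2 -0.5] w 40.1
[[ 0.03   0.885  0.465]
 [ 0.004  0.465 -0.885]
 [-1.     0.029  0.011]]
```

View pics/w4.png

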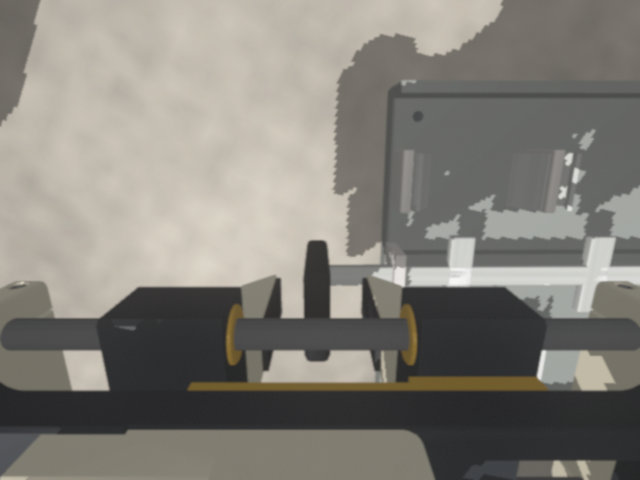

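Emit:
send_rows(commands=[[[0.011, -0.006, 0, 0, 0.04], [0.011, 0, 0, 0, 0.04], [0, 0, 0, 0, 0.0], [0, 0, 0, 0, 0.0], [0, 0, 0, 0, 0.0], [0, 0, 0, 0, 0.0], [0, 0, 0, 0, 0.0], [0, 0, 0, 0, 0.0]]])

```text
time: 4.97
tool_pos: [435.3, 341.8, 57.5]
tcp_rot: [1.333, 1.531, 0.245]
contact_force: [1.5, -1.5, -5.2]
grip_width: 11.9
```

Run:
```python
from h import *
plan((*fromrack(0,209),53),117.68)
M,o=T();print(np.round(M[:3,:3],3),torack(M[:3,3]))
```

```text
jaw now -62.33 want 117.7 -> turn -0.01 deg (alt 180.0) j6=1.63
t=5.0 pos [435.3 341.8  57.5] shift(after turn) mm [  3.9  -4.3 -41.3] F [ 1.5 -1.5 -5.2] w 11.9
[[ 0.039  0.885  0.464]
 [ 0.01   0.464 -0.886]
 [-0.999  0.039  0.009]] [[  4.16249024 167.77610174]]
```

Emit:
send_rows(commands=[[[0, 0, -0.008, 0, 0.0], [0, 0, -0.01, 0, 0.0], [0, 0, -0.01, 0, 0.0], [0, 0, -0.01, 0, 0.0], [0, 0, -0.008, 0, 0.0], [0, 0, -0.004, 0, 0.0], [0, 0, -0.003, 0, 0.0], [0, 0, 0, 0, 0.0]]])

```text
time: 5.63
tool_pos: [416.7, 376.9, 57.3]
tcp_rot: [0.688, 1.518, -0.395]
contact_force: [-3.3, 2.6, -2.1]
grip_width: 12.9
```

Run:
```python
from h import *
M,o=T();print(np.round(M[:3,:3],3),torack(M[:3,3]),o['contact_force'],o['tool_pos'])
```

```text
[[ 0.048  0.883  0.467]
 [-0.02   0.469 -0.883]
 [-0.999  0.033  0.041]] [[  3.96640418 207.50441455]] [-3.2873559   2.58855165 -2.1000424 ] [416.71983313 376.89926999  57.31163188]
```

Emit:
send_rows(commands=[[[0, 0, -0.004, 0, 0.0], [0, 0, -0.004, 0, 0.0], [0, 0, -0.004, 0, 0.0], [0, 0, 0, 0, 0.0]]])

```text
time: 5.97
tool_pos: [416.8, 376.4, 57.2]
tcp_rot: [0.423, 1.5, -0.659]
contact_force: [-2.4, 2.8, -0.3]
grip_width: 13.5
```

Run:
```python
from h import *
M,o=T();print(np.round(M[:3,:3],3),torack(M[:3,3]),o['contact_force'],o['tool_pos'])
```

```text
[[ 0.056  0.882  0.468]
 [-0.043  0.471 -0.881]
 [-0.998  0.029  0.064]] [[  3.81323377 207.01608517]] [-2.38164346  2.76496277 -0.27012965] [416.81103727 376.39567436  57.22337811]
```

Emit:
send_rows(commands=[[[0, 0, 0, 0, 0.04], [0, 0, 0, 0, 0.04], [0, 0, 0, 0, 0.04], [0, 0, 0, 0, 0.04], [-0.02, 0, 0, 0, 0.04], [-0.03, 0, 0, 0, 0.04], [-0.03, 0, 0, 0, 0.04], [-0.03, 0, 0, 0, 0.04], [0, 0, 0, 0, 0.04], [0, 0, 0, 0, 0.04]]])

```text
time: 6.8
tool_pos: [406.1, 388.0, 170.9]
tcp_rot: [0.447, 1.503, -0.626]
contact_force: [-0.2, -0.5, -0.6]
grip_width: 40.2
```

Run:
```python
from h import *
M,o=T();print(np.round(M[:3,:3],3),torack(M[:3,3]),o['contact_force'],o['tool_pos'])
save(cap("wrist","w5.png"),"w5.npz");save(cap("top","t5.png"),"t5.npz")
```

```text
[[ 0.055  0.878  0.476]
 [-0.04   0.478 -0.878]
 [-0.998  0.029  0.061]] [[ -0.3336902  222.27540114]] [-0.23186976 -0.46895627 -0.55658074] [406.0502494  387.98226776 170.93591827]
```

View pics/w5.png

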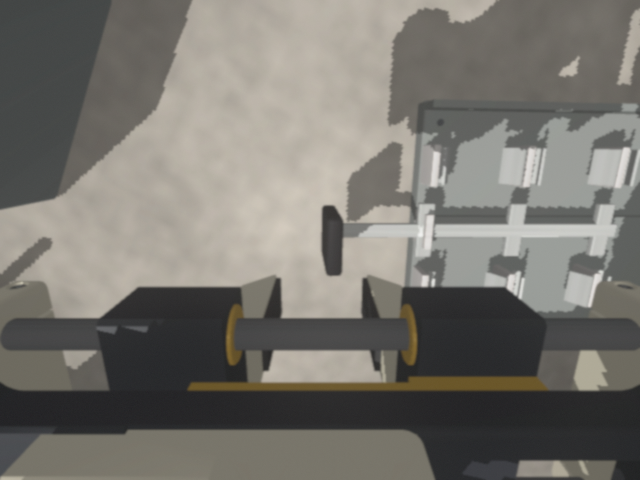

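Run:
```python
from h import *
c=load("w2.npz")
print(torack(cast(c,np.array([(280,328),(457,320),(638,312)])/2.6+[135,0],42)))
c=load("w5.npz")
cv2.imwrite("pics/j.png",cv2.resize(c["img"][190:300,310:640],None,fx=2.4,fy=2.4,interpolation=cv2.INTER_CUBIC))
print(torack(cast(c,[(427,231),(515,230),(602,231)],42)))
print(torack(cast(c,[(323,207),(325,273)],92)))
```

```text
[[  0.47022775  83.41151909]
 [  0.77320322   2.61020151]
 [  1.00373383 -79.61359704]]
[[ 1.54535930e-01  1.21012477e+02]
 [ 1.01425390e+00  4.08853769e+01]
 [ 3.95232462e-02 -4.12837322e+01]]
[[ 29.29078762 216.32857288]
 [-19.73847655 214.11285492]]
```

View pics/j.png

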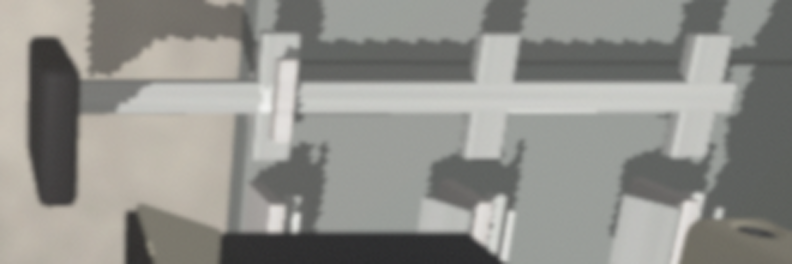

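Run:
```python
from h import *
t=load("t5.npz")
cv2.imwrite("pics/k.png",cv2.resize(t["img"][190:330,130:300],None,fx=4.5,fy=4.5,interpolation=cv2.INTER_CUBIC))
```

View pics/k.png

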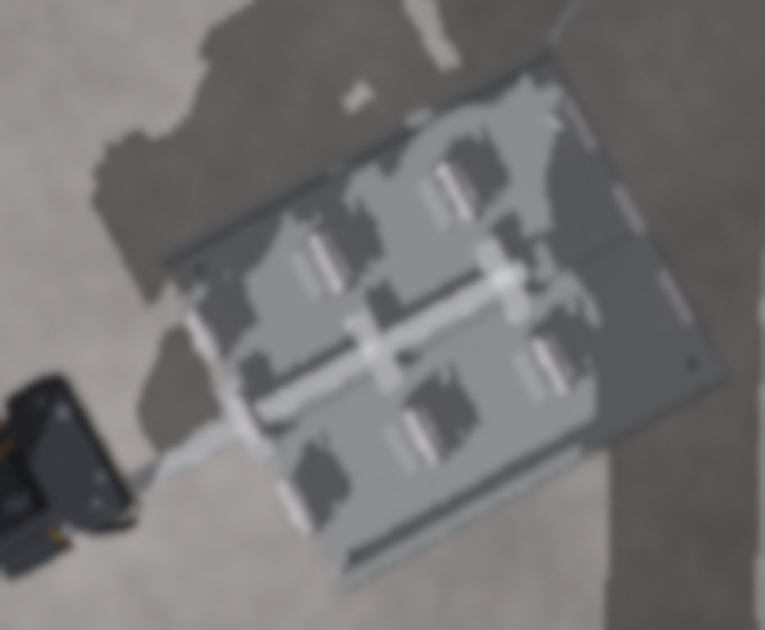

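Run:
```python
from h import *
plan((*fromrack(0,178),110),117.68)
plan((*fromrack(0,178),58),117.68)
```

```text
jaw now -61.55 want 117.7 -> turn 0.77 deg (alt -179.2) j6=1.76
t=6.9 pos [406.1 387.8 170.2] shift(after turn) mm [62.8 -1.5 40.3] F [ 0.3 -0.2  0.7] w 39.6
jaw now -61.55 want 117.7 -> turn 0.77 deg (alt -179.2) j6=1.76
t=6.9 pos [406.1 387.8 170.2] shift(after turn) mm [114.7  -3.   37.1] F [ 0.3 -0.2  0.7] w 39.6
```

Emit:
send_rows(commands=[[[0, 0, 0.02, 0.8, 0.0], [0, 0, 0.02, 0, 0.0], [0.02, 0, 0, 0, 0.0], [0.02, 0, 0, 0, 0.0], [0.02, 0, 0, 0, 0.0], [0, 0, 0, 0, 0.0], [0, 0, 0, 0, 0.0]]])

```text
time: 7.48
tool_pos: [425.5, 347.3, 103.5]
tcp_rot: [0.29, 1.506, -0.796]
contact_force: [-0.0, 0.3, 0.2]
grip_width: 1.4
```

Run:
```python
from h import *
plan((*fromrack(0,178),58),117.68)
M,o=T();print(np.round(M[:3,:3],3),torack(M[:3,3]))
```

```text
jaw now -62.26 want 117.7 -> turn 0.06 deg (alt -179.9) j6=1.71
t=7.5 pos [425.5 347.3 103.5] shift(after turn) mm [45.4  1.1 -3.7] F [-0.   0.3  0.2] w 1.4
[[ 0.045  0.884  0.465]
 [-0.046  0.466 -0.883]
 [-0.998  0.018  0.062]] [[ -1.98684519 177.14951794]]
```

Plate inner face should be about y=203; descend, then push until stall.

Emit:
send_rows(commands=[[[0.02, 0, 0, 0, 0.0], [0.02, 0, 0, 0, 0.0], [0.01, 0, 0, 0, 0.0], [0, 0, 0, 0, 0], [0, 0, -0.005, 0, 0], [0, 0, -0.005, 0, 0], [0, 0, -0.005, 0, 0]]])

```text
time: 8.07
tool_pos: [425.6, 351.6, 54.0]
tcp_rot: [0.209, 1.491, -0.872]
contact_force: [19.2, -33.6, -3.2]
grip_width: 0.7
```

Run:
```python
from h import *
M,o=T();print(np.round(M[:3,:3],3),torack(M[:3,3]),o['contact_force'])
save(cap("wrist","w6.png"),"w6.npz")
```

```text
[[ 0.051  0.882  0.468]
 [-0.061  0.47  -0.881]
 [-0.997  0.017  0.078]] [[8.92353462e-02 1.80948160e+02]] [ 19.19357181 -33.61496554  -3.22387798]
```

View pics/w6.png

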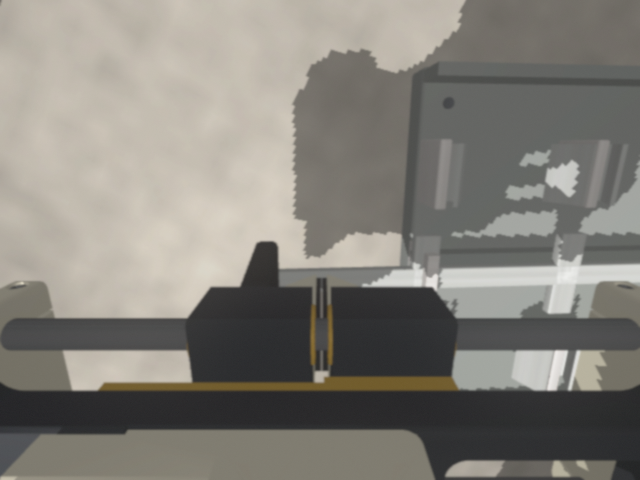

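Emit:
send_rows(commands=[[[0, 0, 0.006, 0, 0.0], [-0.01, -0.025, 0, 0, 0.0], [0, -0.025, 0, 0, 0.0], [0.01, -0.015, 0, 0, 0], [0.02, 0, 0, 0, 0], [0.02, 0, 0, 0, 0], [0, 0, 0, 0, 0]]])

```text
time: 8.7
tool_pos: [377.1, 315.1, 22.0]
tcp_rot: [0.402, 1.484, -0.682]
contact_force: [-0.9, -1.1, -0.3]
grip_width: 0.5
```

Run:
```python
from h import *
M,o=T();print(np.round(M[:3,:3],3),torack(M[:3,3]),o['tool_pos'],o['contact_force'])
plan((*fromrack(-60,145),12),117.68)
```

```text
[[ 0.067  0.883  0.465]
 [-0.054  0.469 -0.882]
 [-0.996  0.034  0.079]] [[-59.80948291 171.18767946]] [377.11304468 315.11277202  21.96351337] [-0.93304546 -1.10194904 -0.30966116]
jaw now -62.19 want 117.7 -> turn 0.13 deg (alt -179.9) j6=1.78
t=8.7 pos [377.1 315.1  22. ] shift(after turn) mm [12.  -0.6 25.3] F [-0.9 -1.1 -0.3] w 0.5
```

Emit:
send_rows(commands=[[[0.01, 0, 0.01, 0, 0.0], [0, 0, 0.01, 0, 0.0], [0, 0, 0.007, 0, 0], [0, 0, 0.006, 0, 0], [0, 0, 0.006, 0, 0], [0, 0, 0.006, 0, 0]]])

```text
time: 9.2
tool_pos: [394.8, 289.4, 19.3]
tcp_rot: [0.683, 1.5, -0.41]
contact_force: [-17.8, 42.2, -15.9]
grip_width: 0.2
```

Run:
```python
from h import *
M,o=T();print(np.round(M[:3,:3],3),torack(M[:3,3]),o['tool_pos'],o['contact_force'])
```

```text
[[ 0.065  0.887  0.458]
 [-0.028  0.46  -0.888]
 [-0.998  0.044  0.055]] [[-56.07667644 140.23933941]] [394.79517714 289.44030062  19.30586516] [-17.78147041  42.20450495 -15.93233873]
```

Emit:
send_rows(commands=[[[0.006, 0, 0.002, 0, 0.0], [0.004, 0, 0.005, 0, 0.0], [0.002, 0, 0.006, 0, 0], [0, 0, 0.006, 0, 0]]])

```text
time: 9.53
tool_pos: [396.1, 291.2, 13.9]
tcp_rot: [1.125, 1.51, 0.025]
contact_force: [-16.5, 40.9, -22.8]
grip_width: 0.5
```

Run:
```python
from h import *
M,o=T();print(np.round(M[:3,:3],3),torack(M[:3,3]),o['tool_pos'],o['contact_force'])
```

```text
[[ 0.061  0.89   0.452]
 [ 0.002  0.453 -0.891]
 [-0.998  0.055  0.026]] [[-54.12591912 141.16275373]] [396.09372527 291.16422662  13.87293495] [-16.48983105  40.87954887 -22.75973181]
```

Emit:
send_rows(commands=[[[0, 0, 0.006, 0, 0.0], [0, 0, 0.006, 0, 0.0], [0, 0, 0.003, 0, 0], [0, 0, -0.008, 0, 0], [0, 0, 0, 0, 0]]])

```text
time: 9.95
tool_pos: [392.1, 301.2, 15.9]
tcp_rot: [1.51, 1.51, 0.408]
contact_force: [-0.3, -0.3, -0.2]
grip_width: 0.9
```

Run:
```python
from h import *
M,o=T();print(np.round(M[:3,:3],3),torack(M[:3,3]),o['tool_pos'],o['contact_force'])
```

```text
[[ 0.056  0.89   0.452]
 [ 0.024  0.451 -0.892]
 [-0.998  0.061  0.004]] [[-53.0033493  151.88139554]] [392.10866115 301.17765307  15.88074012] [-0.30206725 -0.30186748 -0.23121356]
```

Emit:
send_rows(commands=[[[-0.005, -0.02, 0, 0, 0.0], [0, -0.03, 0, 0, 0.0], [0, -0.03, 0, 0, 0], [0, 0, 0.03, 0, 0], [0, 0, 0.03, 0, 0], [0, 0, 0.01, 0, 0], [0, 0, 0, 0, 0]]])

```text
time: 10.53
tool_pos: [355.3, 200.5, 21.9]
tcp_rot: [1.489, 1.496, 0.392]
contact_force: [0.1, -1.2, 0.1]
grip_width: 0.1
```

Run:
```python
from h import *
M,o=T();print(np.round(M[:3,:3],3),torack(M[:3,3]),o['tool_pos'],o['contact_force'])
```

```text
[[ 0.069  0.887  0.456]
 [ 0.029  0.456 -0.89 ]
 [-0.997  0.075  0.006]] [[-132.38285312   79.83707216]] [355.28064113 200.5039867   21.89391369] [ 0.08944586 -1.21284501  0.11012085]
```

Emit:
send_rows(commands=[[[0.005, 0.01, 0, 0, 0.0], [0, 0.006, 0, 0, 0.0], [0, 0.006, 0, 0, 0], [0, 0.006, 0, 0, 0], [0, 0.006, 0, 0, 0], [0, 0.006, 0, 0, 0]]])

```text
time: 11.03
tool_pos: [370.0, 207.7, 18.4]
tcp_rot: [1.102, 1.553, 0.012]
contact_force: [-15.2, -23.4, 31.0]
grip_width: 0.4
```

Run:
```python
from h import *
M,o=T();print(np.round(M[:3,:3],3),torack(M[:3,3]),o['tool_pos'],o['contact_force'])
```

```text
[[ 0.018  0.887  0.462]
 [ 0.     0.462 -0.887]
 [-1.     0.016  0.008]] [[-115.97544416   79.38369982]] [370.02092423 207.72428238  18.44850656] [-15.21790543 -23.424518    30.99393706]
```

Emit:
send_rows(commands=[[[0, 0.006, 0, 0, 0.0], [0, -0.01, 0, 0, 0.0], [-0.03, -0.005, 0, 0, 0.04], [-0.035, 0, 0, 0, 0.05], [-0.035, 0, 0, 0, 0.05], [-0.04, 0, 0, 0, 0.05], [-0.04, 0, 0, 0, 0.05], [-0.04, 0, 0, 0, 0.05], [0, 0, 0, 0, 0.05]]])

```text
time: 11.78
tool_pos: [355.8, 208.5, 249.1]
tcp_rot: [-0.514, 1.559, -1.593]
contact_force: [1.3, 0.8, 0.5]
grip_width: 42.6
```

Run:
```python
from h import *
M,o=T();print(np.round(M[:3,:3],3),torack(M[:3,3]),o['tool_pos'],o['contact_force'])
plan((480,-60,280),117.68)
```

```text
[[-0.     0.882  0.472]
 [-0.012  0.472 -0.882]
 [-1.    -0.006  0.01 ]] [[-128.21070604   86.70409333]] [355.78535267 208.52321717 249.14528648] [1.28923491 0.82332591 0.5080184 ]
jaw now -61.85 want 117.7 -> turn 0.47 deg (alt -179.5) j6=1.44
t=11.8 pos [355.8 208.5 249.1] shift(after turn) mm [-27.7 -14.9 295.8] F [1.3 0.8 0.5] w 42.6
```

Emit:
send_rows(commands=[[[-0.004, -0.002, 0.03, 0, 0.05], [-0.004, -0.002, 0.036, 0, 0.05], [-0.004, -0.002, 0.038, 0, 0.05], [-0.004, -0.002, 0.038, 0, 0.05], [-0.004, -0.002, 0.038, 0, 0.05], [-0.004, -0.002, 0.038, 0, 0.05], [-0.004, -0.002, 0.038, 0, 0.05], [0, -0.002, 0.038, 0, 0.05], [0, 0, 0.002, 7, 0.05], [0, 0, 0, 7, 0.05]]])

```text
time: 12.62
tool_pos: [496.6, -62.6, 288.2]
tcp_rot: [0.717, 1.549, -0.592]
contact_force: [-0.4, 0.1, -0.2]
grip_width: 49.8
```

Emit:
send_rows(commands=[[[0, 0, 0, 7, 0.05], [0, 0, 0, 7, 0.05], [0, 0, 0, 0, 0.05], [0, 0, 0, 0, 0.05]]])

```text
time: 12.95
tool_pos: [500.1, -62.2, 287.3]
tcp_rot: [0.931, 1.549, -0.627]
contact_force: [-0.5, -0.4, 0.0]
grip_width: 50.1
```

Run:
```python
from h import *
M,o=T();print(np.round(M[:3,:3],3),o['tool_pos'],yaw(M))
save(cap("wrist","w7.png"),"w7.npz")
```

```text
[[ 0.018  1.     0.013]
 [-0.013  0.013 -1.   ]
 [-1.     0.018  0.013]] [500.13627416 -62.21141047 287.2990457 ] -89.27674876885028
```

View pics/w7.png

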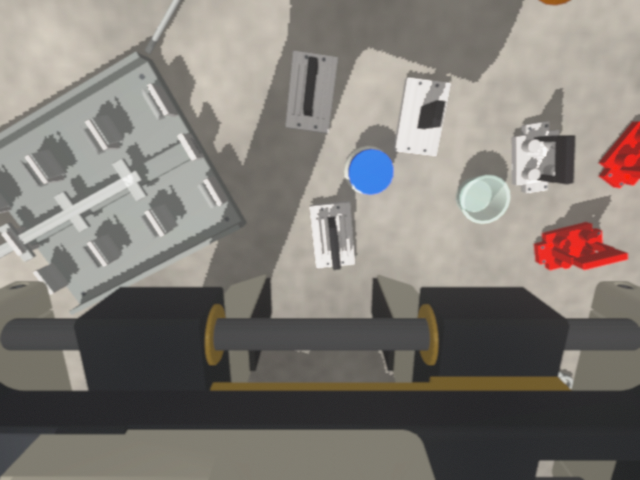

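Run:
```python
import cv2
t=cv2.imread("pics/w7.png")
cv2.imwrite("pics/m.png",cv2.resize(t[40:280,280:460],None,fx=2.5,fy=2.5,interpolation=cv2.INTER_CUBIC)[:600])
cv2.imwrite("pics/n.png",cv2.resize(t[110:210,500:600],None,fx=5,fy=5,interpolation=cv2.INTER_CUBIC))
```

```text
(no output)
```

View pics/m.png

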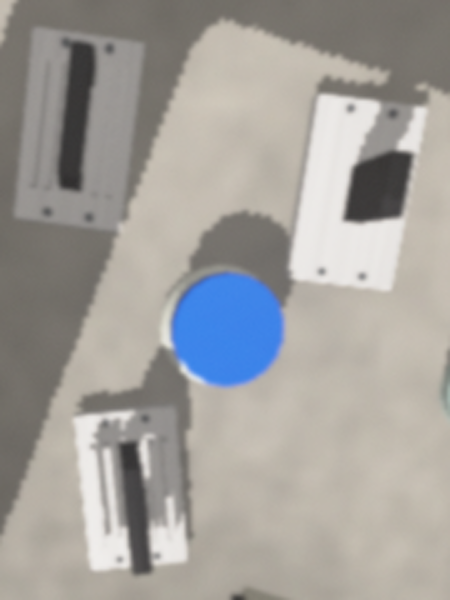

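View pics/n.png

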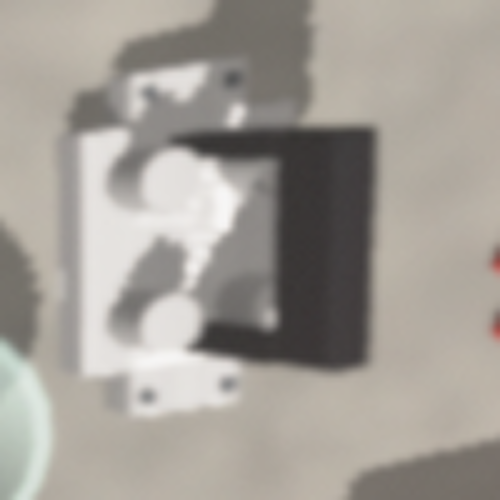

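```bash
cat >> h.py <<'E'
def quad(P): # P order: farL, farR, nearL, nearR (camera up = cover x)
    P=P[:,:2];c=P.mean(0);d=P[0]-P[2]+P[1]-P[3];e=P[0]-P[1]+P[2]-P[3]
    print("ctr",np.round(c,1),"axis deg %.1f"%np.degrees(np.arctan2(d[1],d[0])),"perp-90 %.1f"%(np.degrees(np.arctan2(e[1],e[0]))-90),"len %.1f %.1f"%(np.hypot(*d)/2,np.hypot(*e)/2))
E
python3 - <<'E'
from h import *
c=load("w7.npz")
f=lambda P:np.array(P,float)/2.5+[280,40]
g=lambda P:np.array(P,float)/5+[500,110]
print("a");quad(cast(c,f([(67,42),(109,47),(47,211),(88,217)]),12));quad(cast(c,f([(32,27),(145,42),(14,215),(123,231)]),12))
print("c");quad(cast(c,f([(350,108),(393,114),(321,271),(362,276)]),12));quad(cast(c,f([(318,93),(428,107),(290,278),(393,292)]),12))
print("q");quad(cast(c,f([(73,417),(176,406),(91,571),(187,560)]),12))
print("b");quad(cast(c,g([(155,93),(232,77),(148,396),(228,384)]),12))
# handle tops z=70
print("handle ends b",cast(c,g([(368,128),(360,366)]),70)," a",cast(c,f([(82,40),(70,190)]),70)," q",cast(c,f([(128,442),(142,573)]),70))
jar=f([(228,328)]);print("jar",cast(c,jar,36),"dish",cast(c,[(485,199)],34))
plan((0,0,0),90)
E
```

```text
a
ctr [629.8 -53.3] axis deg -7.1 perp-90 -6.2 len 74.4 19.5
ctr [629.8 -53.8] axis deg -6.2 perp-90 -6.6 len 82.5 52.3
c
ctr [ 603.8 -186.7] axis deg -6.0 perp-90 -6.2 len 74.0 20.5
ctr [ 603.4 -187.1] axis deg -5.2 perp-90 -6.2 len 84.2 52.0
q
ctr [456.2 -82.5] axis deg 6.4 perp-90 7.1 len 83.4 52.1
b
ctr [ 558.3 -334.6] axis deg 9.1 perp-90 10.7 len 74.3 19.3
handle ends b [[ 583.7157995  -331.61510637   70.        ]
 [ 533.89311663 -340.14182682   70.        ]]  a [[655.55242    -55.84138662  70.        ]
 [599.42834382 -51.25397894  70.        ]]  q [[493.81785581 -77.33288058  70.        ]
 [431.99310334 -85.08831098  70.        ]]
jar [[ 541.78683749 -124.71000563   36.        ]] dish [[ 510.20049337 -264.54647843   34.        ]]
jaw now -89.27 want 90.0 -> turn 0.73 deg (alt -179.3) j6=1.29
t=13.0 pos [500.1 -62.1 287.3] shift(after turn) mm [ 277.4 -505.2  -65.8] F [ 0.6 -0.2 -1.1] w 49.9
```

Run:
```python
from h import *
plan((456.2,-82.5,110),96.8)
plan((456.2,-82.5,40),96.8)
```

```text
jaw now -89.27 want 96.8 -> turn -6.07 deg (alt 173.9) j6=1.29
t=13.0 pos [500.1 -62.1 287.3] shift(after turn) mm [176.7 -48.9  12.4] F [ 0.6 -0.2 -1.1] w 49.9
jaw now -89.27 want 96.8 -> turn -6.07 deg (alt 173.9) j6=1.29
t=13.0 pos [500.1 -62.1 287.3] shift(after turn) mm [246.7 -50.1  11.3] F [ 0.6 -0.2 -1.1] w 49.9
```

Emit:
send_rows(commands=[[[0, 0, 0, -6.1, 0.045], [0.02, -0.012, 0.003, 0, 0.045], [0.03, -0.012, 0.003, 0, 0.045], [0.03, -0.012, 0.003, 0, 0.045], [0.03, -0.012, 0.003, 0, 0.045], [0.03, 0, 0, 0, 0.045], [0.03, 0, 0, 0, 0.045], [0, 0, 0, 0, 0.045], [0, 0, 0, 0, 0.045]]])

```text
time: 13.75
tool_pos: [460.4, -80.0, 114.0]
tcp_rot: [0.9, 1.538, -0.509]
contact_force: [0.5, -2.1, 0.8]
grip_width: 45.2
```

Run:
```python
from h import *
plan((456.2,-82.5,40),96.8)
M,o=T();print(np.round(M[:3,:3],3))
save(cap("wrist","w8.png"),"w8.npz")
```

```text
jaw now -80.77 want 96.8 -> turn 2.43 deg (alt -177.6) j6=1.08
t=13.8 pos [460.4 -80.  114. ] shift(after turn) mm [73.9 -6.4  0.5] F [ 0.5 -2.1  0.8] w 45.2
[[ 0.028  0.987  0.16 ]
 [-0.016  0.161 -0.987]
 [-0.999  0.025  0.02 ]]
```

View pics/w8.png

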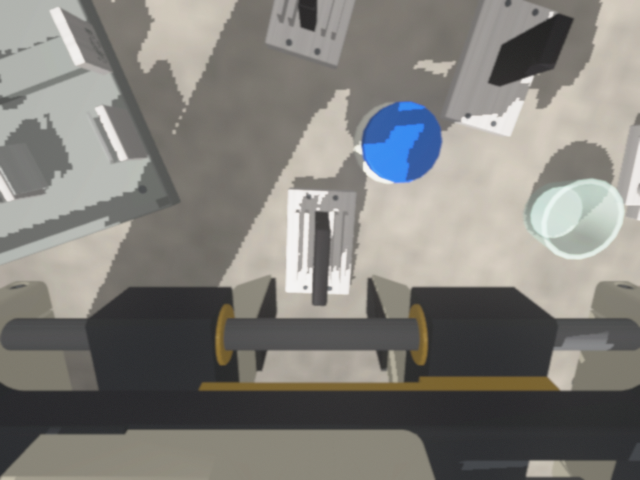

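Emit:
send_rows(commands=[[[0, 0, 0, 2.4, 0.045], [0.018, -0.003, 0, 0, 0.045], [0.02, -0.003, 0, 0, 0.045], [0.02, 0, 0, 0, 0.045], [0.014, 0, 0, 0, 0.045], [0, 0, 0, 0, 0.045]]])

```text
time: 14.3
tool_pos: [467.5, -83.8, 52.5]
tcp_rot: [1.013, 1.514, -0.43]
contact_force: [-0.4, -0.7, -0.4]
grip_width: 44.9
```

Run:
```python
from h import *
plan((456.2,-82.5,40),96.8)
M,o=T();print(np.round(M[:3,:3],3))
```

```text
jaw now -82.76 want 96.8 -> turn 0.44 deg (alt -179.6) j6=1.11
t=14.3 pos [467.5 -83.8  52.5] shift(after turn) mm [ 11.9 -11.7  -3. ] F [-0.4 -0.7 -0.4] w 44.9
[[ 0.052  0.991  0.126]
 [-0.024  0.127 -0.992]
 [-0.998  0.049  0.03 ]]
```

Emit:
send_rows(commands=[[[0.004, -0.008, -0.002, 0.4, 0.045], [0.005, -0.007, -0.002, 0, 0.045], [0.004, 0, 0, 0, 0.045], [0, 0, 0, 0, 0.045]]])

```text
time: 14.63
tool_pos: [455.3, -82.6, 42.9]
tcp_rot: [1.032, 1.504, -0.417]
contact_force: [0.5, -0.3, -0.5]
grip_width: 45.3
```

Run:
```python
from h import *
plan((456.2,-82.5,40),96.8)
M,o=T();print(np.round(M[:3,:3],3))
save(cap("wrist","w9.png"),"w9.npz")
```

```text
jaw now -83.07 want 96.8 -> turn 0.13 deg (alt -179.9) j6=1.11
t=14.6 pos [455.3 -82.6  42.9] shift(after turn) mm [ 3.   0.8 -0.1] F [ 0.5 -0.3 -0.5] w 45.3
[[ 0.061  0.991  0.121]
 [-0.027  0.122 -0.992]
 [-0.998  0.057  0.034]]
```

View pics/w9.png

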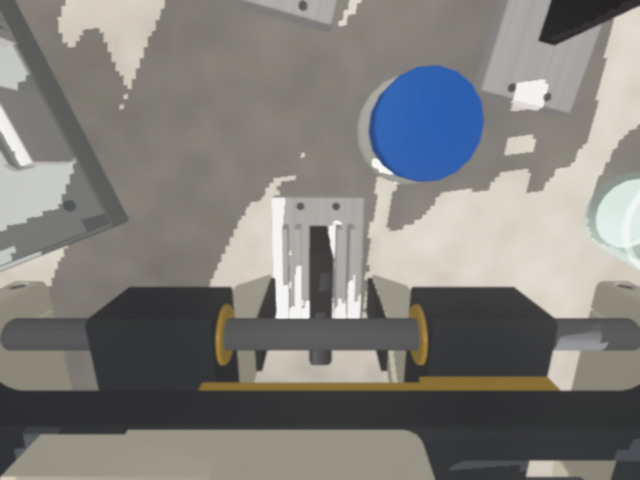

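Emit:
send_rows(commands=[[[0.003, 0, 0, 0, 0.045], [0, 0, 0, 0, 0], [0, 0, 0, 0, 0], [0, 0, 0, 0, 0], [0, 0, 0, 0, 0], [0, 0, 0, 0, 0], [0, 0, 0, 0, 0]]])

```text
time: 15.27
tool_pos: [456.9, -83.1, 41.3]
tcp_rot: [1.037, 1.501, -0.412]
contact_force: [-1.1, 1.3, 8.4]
grip_width: 9.8
```

Emit:
send_rows(commands=[[[-0.02, 0, 0, 0, 0], [-0.03, 0, 0, 0, 0], [-0.035, 0, 0, 0, 0], [-0.035, 0, 0, 0, 0], [-0.02, 0, 0, 0, 0], [0, 0, 0, 0, 0], [0, 0, 0, 0, 0]]])

```text
time: 15.85
tool_pos: [445.2, -78.2, 184.3]
tcp_rot: [1.027, 1.51, -0.422]
contact_force: [-0.2, -0.1, -2.9]
grip_width: 9.9
```

Run:
```python
from h import *
plan((*fromrack(-56,-82),170),117.68)
M,o=T();print(np.round(M[:3,:3],3))
save(cap("wrist","w10.png"),"w10.npz")
```

```text
jaw now -83.06 want 117.7 -> turn -20.74 deg (alt 159.3) j6=1.11
t=15.8 pos [445.2 -78.2 184.3] shift(after turn) mm [  13.   125.8 -127.3] F [-0.2 -0.1 -2.9] w 9.9
[[ 0.055  0.991  0.121]
 [-0.025  0.122 -0.992]
 [-0.998  0.052  0.031]]
```

View pics/w10.png

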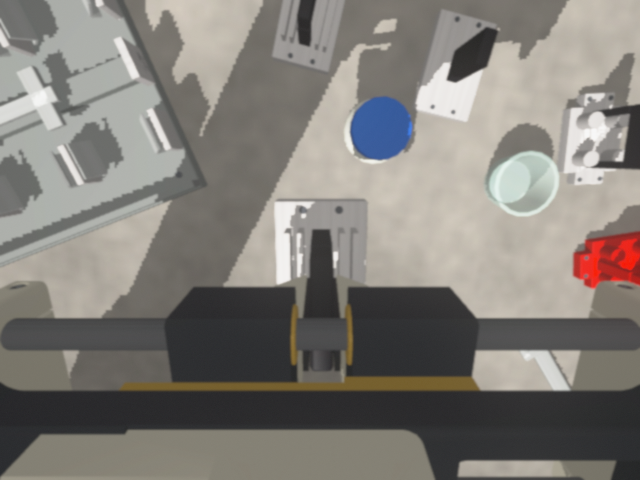

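Emit:
send_rows(commands=[[[0, 0, 0, -6.9, 0], [0, 0, 0, -6.9, 0], [0, 0, 0, -6.9, 0], [0, 0.021, -0.021, 0, 0], [0, 0.021, -0.021, 0, 0], [0, 0.021, -0.021, 0, 0], [0, 0.021, -0.021, 0, 0], [0, 0.021, -0.021, 0, 0], [0, 0, 0, 0, 0], [0, 0, 0, 0, 0]]])

```text
time: 16.73
tool_pos: [480.2, 70.0, 162.7]
tcp_rot: [0.318, 1.541, -0.753]
contact_force: [0.1, -0.1, -2.4]
grip_width: 9.6
```

Run:
```python
from h import *
plan((*fromrack(-56,-82),110),117.68)
M,o=T();print(np.round(M[:3,:3],3))
```

```text
jaw now -61.38 want 117.7 -> turn 0.94 deg (alt -179.1) j6=1.08
t=16.7 pos [480.2  70.  162.7] shift(after turn) mm [ 52.6  25.9 -13.3] F [ 0.1 -0.1 -2.4] w 9.6
[[ 0.022  0.878  0.479]
 [-0.02   0.479 -0.877]
 [-1.     0.009  0.028]]
```

Emit:
send_rows(commands=[[[0, 0, 0, 0.9, 0], [0.01, 0.015, -0.007, 0, 0], [0.01, 0.014, -0.007, 0, 0], [0.01, 0, 0, 0, 0], [0, 0, 0, 0, 0], [0, 0, 0, 0, 0]]])

```text
time: 17.23
tool_pos: [497.1, 91.0, 126.1]
tcp_rot: [-0.011, 1.546, -1.108]
contact_force: [0.3, 0.3, -1.4]
grip_width: 10.0
```

Run:
```python
from h import *
plan((*fromrack(-56,-82),110),117.68)
M,o=T();print(np.round(M[:3,:3],3))
save(cap("wrist","w11.png"),"w11.npz")
```

```text
jaw now -62.82 want 117.7 -> turn -0.50 deg (alt 179.5) j6=1.15
t=17.2 pos [497.1  91.  126.1] shift(after turn) mm [16.   1.6 -1.5] F [ 0.3  0.3 -1.4] w 10.0
[[ 0.011  0.89   0.457]
 [-0.022  0.457 -0.889]
 [-1.    -0.     0.025]]
```

View pics/w11.png

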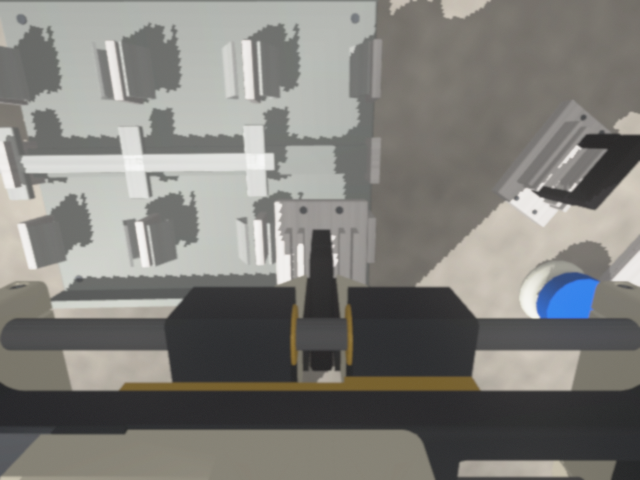

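Run:
```python
from h import *
c=load("w11.npz")
print(torack(cast(c,[(275,203),(367,201),(302,211),(339,210)],97)))
M,o=T();print(torack(M[:3,3]))
```

```text
[[ -17.96917963  -59.08994889]
 [ -17.52163796 -109.57404659]
 [ -22.62717243  -73.73845072]
 [ -22.34547989  -94.18347627]]
[[-57.97054559 -83.05127604]]
```

Emit:
send_rows(commands=[[[0, 0.003, -0.002, -0.5, 0], [0.01, 0.002, 0, 0, 0], [0.01, 0, 0, 0, 0], [0, 0, 0, 0, 0], [0, 0, 0, 0, 0]]])

```text
time: 17.7
tool_pos: [501.3, 92.7, 105.6]
tcp_rot: [0.044, 1.545, -1.047]
contact_force: [-0.2, 0.4, -1.2]
grip_width: 9.8
```

Run:
```python
from h import *
plan((*fromrack(-54.5,-81),61),117.68)
M,o=T();print(np.round(M[:3,:3],3),torack(M[:3,3]))
```

```text
jaw now -62.48 want 117.7 -> turn -0.16 deg (alt 179.8) j6=1.15
t=17.7 pos [501.3  92.7 105.6] shift(after turn) mm [44.5 -1.4 -3.6] F [-0.2  0.4 -1.2] w 9.8
[[ 0.013  0.887  0.462]
 [-0.022  0.462 -0.887]
 [-1.     0.001  0.026]] [[-53.10672204 -83.4323509 ]]
```

Emit:
send_rows(commands=[[[0, -0.001, -0.003, 0, 0], [0.006, 0, 0, 0, 0], [0.006, 0, 0, 0, 0], [0, 0, 0, 0, 0]]])

```text
time: 18.03
tool_pos: [498.9, 95.0, 92.6]
tcp_rot: [0.058, 1.545, -1.032]
contact_force: [0.1, -0.5, -1.4]
grip_width: 10.1
```

Run:
```python
from h import *
plan((*fromrack(-54.5,-81),61),117.68)
M,o=T();print(np.round(M[:3,:3],3),torack(M[:3,3]))
save(cap("wrist","w12.png"),"w12.npz")
```

```text
jaw now -62.47 want 117.7 -> turn -0.15 deg (alt 179.8) j6=1.16
t=18.0 pos [498.9  95.   92.6] shift(after turn) mm [31.6 -0.3 -0.2] F [ 0.1 -0.5 -1.4] w 10.1
[[ 0.013  0.887  0.462]
 [-0.022  0.462 -0.887]
 [-1.     0.002  0.026]] [[-54.21737704 -80.35925196]]
```

View pics/w12.png

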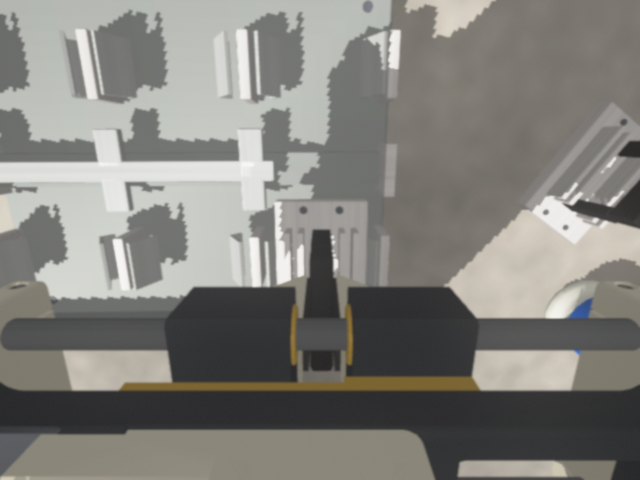

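Aligned between clips (cover at cols 275–367, clips either side). Press down.

Emit:
send_rows(commands=[[[0.006, 0, 0, 0, 0], [0.006, 0, 0, 0, 0], [0.006, 0, 0, 0, 0], [0.006, 0, 0, 0, 0]]])

```text
time: 18.42
tool_pos: [501.3, 94.6, 69.1]
tcp_rot: [0.228, 1.542, -0.862]
contact_force: [-0.5, 0.9, 1.4]
grip_width: 10.1
```

Run:
```python
from h import *
plan((*fromrack(-54.5,-81),61),117.68)
M,o=T();print(np.round(M[:3,:3],3),torack(M[:3,3]))
```

```text
jaw now -62.47 want 117.7 -> turn -0.15 deg (alt 179.8) j6=1.16
t=18.4 pos [501.3  94.6  69.1] shift(after turn) mm [ 8.  -2.3 -1. ] F [-0.5  0.9  1.4] w 10.1
[[ 0.019  0.887  0.462]
 [-0.022  0.462 -0.886]
 [-1.     0.007  0.028]] [[-52.25496421 -81.78244215]]
```

Emit:
send_rows(commands=[[[0.005, -0.001, 0, 0, 0], [0.005, 0, 0, 0, 0], [0.005, 0, 0, 0, 0]]])

```text
time: 18.67
tool_pos: [501.9, 93.4, 56.8]
tcp_rot: [0.309, 1.539, -0.781]
contact_force: [-10.8, 7.9, 41.3]
grip_width: 10.0
```

Run:
```python
from h import *
plan((*fromrack(-54.5,-81),61),117.68)
M,o=T();print(np.round(M[:3,:3],3),torack(M[:3,3]))
save(cap("wrist","w13.png"),"w13.npz")
```

```text
jaw now -62.47 want 117.7 -> turn -0.15 deg (alt 179.8) j6=1.16
t=18.7 pos [501.9  93.4  56.8] shift(after turn) mm [-4.3 -2.2 -2. ] F [-10.8   7.9  41.3] w 10.0
[[ 0.023  0.887  0.462]
 [-0.022  0.462 -0.886]
 [-0.999  0.01   0.03 ]] [[-52.2927418  -83.10685615]]
```

View pics/w13.png

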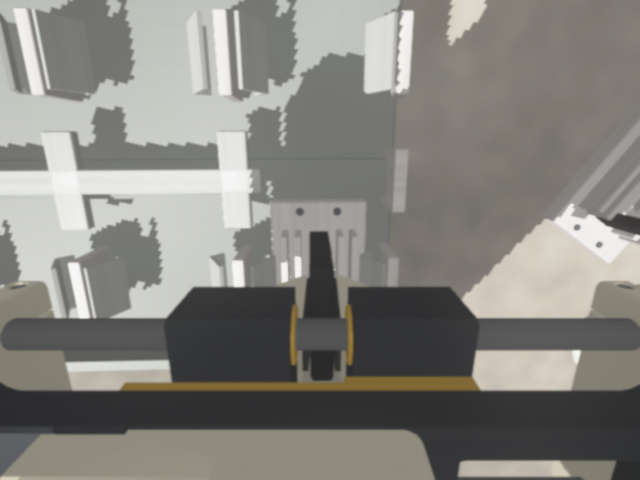

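Emit:
send_rows(commands=[[[-0.003, 0, 0, 0, 0.045], [0, 0, 0, 0, 0.045], [0, 0, 0, 0, 0.045], [0, 0, 0, 0, 0.045], [-0.02, 0, 0, 0, 0.045], [-0.03, 0, 0, 0, 0.045], [-0.035, -0.02, 0, 0, 0.045], [-0.035, -0.03, 0, 0, 0.045], [0, 0, 0, 0, 0.045], [0, 0, 0, 0, 0.045]]])

```text
time: 19.55
tool_pos: [453.7, 72.7, 176.8]
tcp_rot: [0.096, 1.543, -0.994]
contact_force: [0.8, 1.0, -0.7]
grip_width: 44.9
```

Run:
```python
from h import *
plan((629.8,-53.5,180),83.5)
M,o=T();print(np.round(M[:3,:3],3),torack(M[:3,3]))
save(cap("wrist","w14.png"),"w14.npz");save(cap("scene","s14.png"),"s14.npz")
c=load("w14.npz");cv2.imwrite("pics/o.png",cv2.resize(c["img"][100:300,200:450],None,fx=3,fy=3,interpolation=cv2.INTER_CUBIC))
```

```text
jaw now -62.44 want 83.5 -> turn 34.06 deg (alt -145.9) j6=1.11
t=19.6 pos [453.7  72.7 176.8] shift(after turn) mm [  2.5 189.2 105.4] F [ 0.8  1.  -0.7] w 44.9
[[ 0.015  0.887  0.462]
 [-0.024  0.463 -0.886]
 [-1.     0.003  0.028]] [[-104.59421577  -79.10810328]]
```

View pics/o.png

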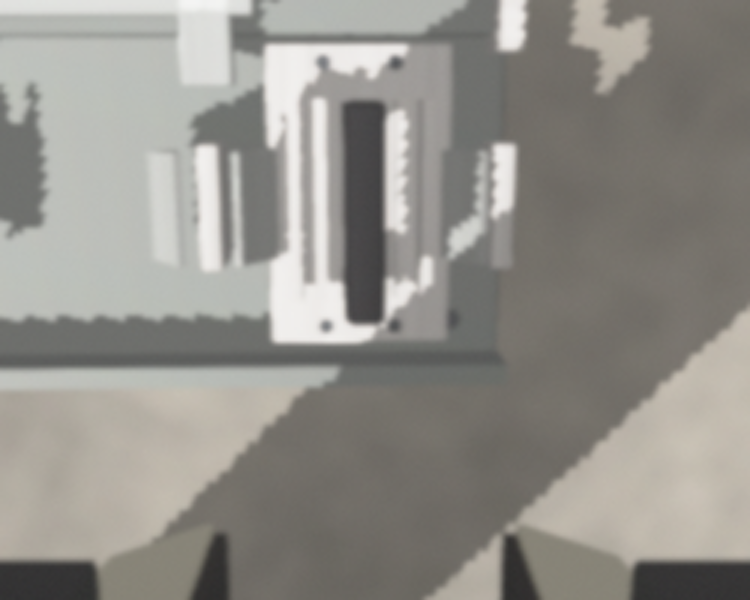

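View pics/w14.png

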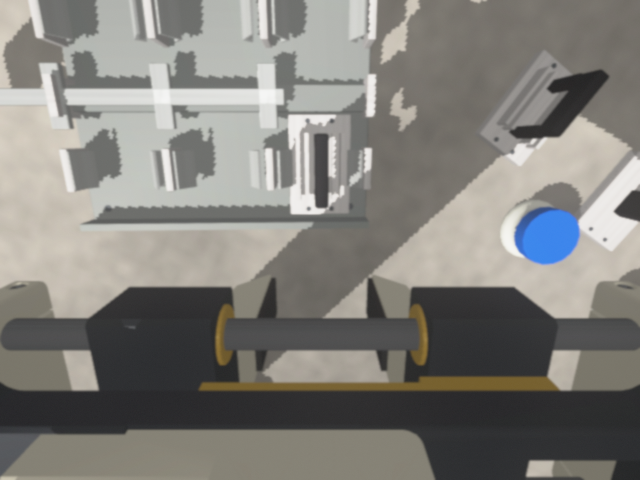

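Run:
```python
from h import *
c=load("w14.npz")
f=lambda P:np.array(P,float)/3+[200,100]
P=f([(265,45),(452,45),(272,342),(447,340)]);Q=f([(322,62),(396,62),(326,326),(394,326)])
for z in (32,45,60):
    print(z);quad(cast(c,P,z));quad(cast(c,Q,z));print(torack(cast(c,P,z)).mean(0))
    L=cast(c,P,z);print("near w %.1f far w %.1f"%(np.hypot(*(L[2]-L[3])[:2]),np.hypot(*(L[0]-L[1])[:2])))
```

```text
32
ctr [500.   93.3] axis deg 27.7 perp-90 27.8 len 83.4 52.0
ctr [500.   93.3] axis deg 27.7 perp-90 27.4 len 74.4 20.4
[-54.0384968  -82.27180186]
near w 52.2 far w 51.7
45
ctr [500.7  94.1] axis deg 27.7 perp-90 27.8 len 79.8 49.7
ctr [500.8  94. ] axis deg 27.7 perp-90 27.4 len 71.2 19.5
[-53.06472107 -81.9621146 ]
near w 50.0 far w 49.4
60
ctr [501.5  94.9] axis deg 27.7 perp-90 27.8 len 75.7 47.2
ctr [501.6  94.9] axis deg 27.7 perp-90 27.4 len 67.5 18.5
[-51.9411337  -81.60478313]
near w 47.4 far w 46.9
```

Emit:
send_rows(commands=[[[-0.01, 0, 0, 6.8, 0.045], [0, 0, 0, 7, 0.045], [0, 0, 0, 7, 0.045], [0, 0, 0, 7, 0.045], [0, 0, 0, 6.5, 0.045], [0, 0.028, 0.016, 0, 0.045], [0, 0.031, 0.017, 0, 0.045], [0, 0.031, 0.017, 0, 0.045], [0, 0.031, 0.017, 0, 0.045], [0, 0.031, 0.017, 0, 0.045]]])

```text
time: 20.48
tool_pos: [591.3, -28.3, 170.3]
tcp_rot: [-0.578, 1.544, -2.283]
contact_force: [1.0, 0.1, -0.1]
grip_width: 45.4
```

Emit:
send_rows(commands=[[[0, 0, 0, 0, 0.045], [0, 0, 0, 0, 0.045]]])

```text
time: 20.65
tool_pos: [595.6, -32.7, 164.3]
tcp_rot: [-0.678, 1.541, -2.387]
contact_force: [0.1, 0.1, -0.0]
grip_width: 45.0
```

Run:
```python
from h import *
plan((629.8,-53.5,110),83.5)
M,o=T();print(np.round(M[:3,:3],3))
save(cap("wrist","w15.png"),"w15.npz")
```

```text
jaw now -97.92 want 83.5 -> turn -1.42 deg (alt 178.6) j6=1.55
t=20.6 pos [595.6 -32.7 164.3] shift(after turn) mm [53.9 37.4 15.5] F [ 0.1  0.1 -0. ] w 45.0
[[-0.022  0.99  -0.138]
 [-0.02  -0.138 -0.99 ]
 [-1.    -0.019  0.023]]
```

View pics/w15.png

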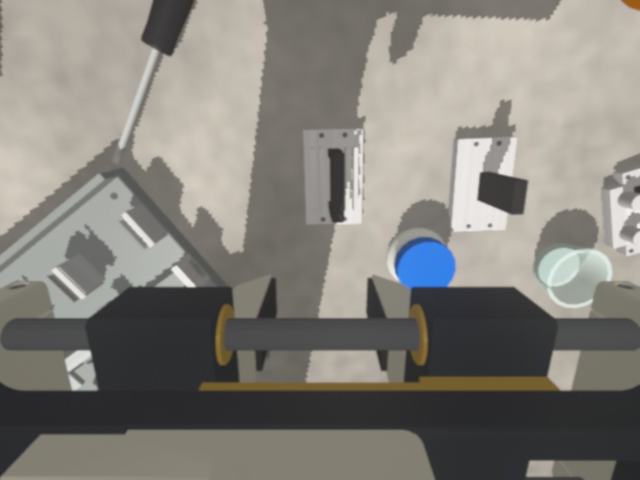

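Cover a still in place at (334,176). Re-measure quickly and descend.

Run:
```python
from h import *
c=load("w15.npz")
quad(cast(c,[(303,129),(363,129),(306,224),(361,223)],12))
quad(cast(c,[(453,139),(516,138),(454,233),(505,231)],12))
```

```text
ctr [629.9 -53.2] axis deg -7.0 perp-90 -7.5 len 83.4 51.1
ctr [ 602.9 -185.6] axis deg -3.0 perp-90 -6.6 len 85.0 51.8
```

Emit:
send_rows(commands=[[[0, 0, 0, -1.4, 0.045], [0.015, 0.018, 0.008, 0, 0.045], [0.02, 0.018, 0.008, 0, 0.045], [0.02, 0, 0, 0, 0.045], [0, 0, 0, 0, 0.045], [0, 0, 0, 0, 0.045]]])

```text
time: 21.2
tool_pos: [625.2, -48.7, 105.4]
tcp_rot: [-0.847, 1.538, -2.519]
contact_force: [0.0, 0.3, 0.9]
grip_width: 44.9
```

Run:
```python
from h import *
plan((629.8,-53.5,40),83.5)
M,o=T();print(np.round(M[:3,:3],3))
save(cap("wrist","w16.png"),"w16.npz")
```

```text
jaw now -95.73 want 83.5 -> turn 0.77 deg (alt -179.2) j6=1.49
t=21.2 pos [625.2 -48.7 105.4] shift(after turn) mm [65.4  6.7  2.8] F [0.  0.3 0.9] w 44.9
[[-0.027  0.995 -0.1  ]
 [-0.019 -0.1   -0.995]
 [-0.999 -0.025  0.022]]
```

View pics/w16.png

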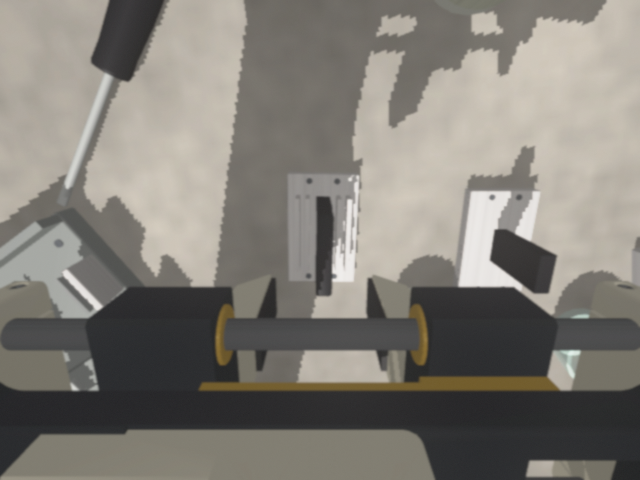

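Emit:
send_rows(commands=[[[0, 0.004, 0.002, 0.7, 0.045], [0.018, 0.003, 0, 0, 0.045], [0.02, 0, 0, 0, 0.045], [0.014, 0, 0, 0, 0.045], [0, 0, 0, 0, 0.045]]])

```text
time: 21.67
tool_pos: [633.7, -50.8, 60.4]
tcp_rot: [-0.504, 1.545, -2.186]
contact_force: [-1.2, 0.1, -0.7]
grip_width: 45.1
```

Run:
```python
from h import *
plan((629.8,-53.4,40),83.4)
M,o=T();print(np.round(M[:3,:3],3))
```

```text
jaw now -96.37 want 83.4 -> turn 0.23 deg (alt -179.8) j6=1.51
t=21.7 pos [633.7 -50.8  60.4] shift(after turn) mm [20.5 -3.4  2.6] F [-1.2  0.1 -0.7] w 45.1
[[-0.015  0.994 -0.111]
 [-0.021 -0.111 -0.994]
 [-1.    -0.013  0.023]]
```

Emit:
send_rows(commands=[[[0.01, -0.004, 0.002, 0, 0.045], [0.01, -0.001, 0.001, 0, 0.045], [0, 0, 0, 0, 0.045], [0, 0, 0, 0, 0], [0, 0, 0, 0, 0], [0, 0, 0, 0, 0], [0, 0, 0, 0, 0], [0, 0, 0, 0, 0], [0, 0, 0, 0, 0]]])

```text
time: 22.42
tool_pos: [633.1, -53.3, 49.3]
tcp_rot: [0.03, 1.547, -1.651]
contact_force: [-1.0, 3.7, -1.1]
grip_width: 9.7
```

Run:
```python
from h import *
plan((629.8,-53.4,40),83.4)
save(cap("wrist","w17.png"),"w17.npz")
```

```text
jaw now -96.36 want 83.4 -> turn 0.24 deg (alt -179.8) j6=1.50
t=22.4 pos [633.1 -53.3  49.3] shift(after turn) mm [ 9.3 -3.3  0.3] F [-1.   3.7 -1.1] w 9.7
```

View pics/w17.png

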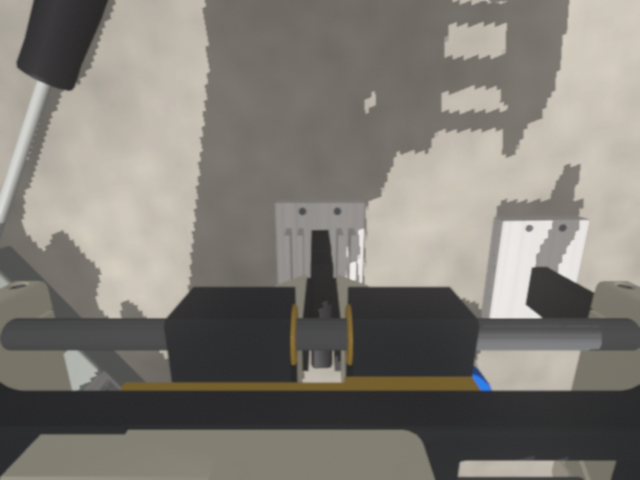

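Emit:
send_rows(commands=[[[0, 0, 0, 0, 0.03], [0, 0, 0, 0, 0.03], [0.008, -0.004, 0, 0, 0.03], [0.004, 0, 0, 0, 0.03], [0, 0, 0, 0, 0], [0, 0, 0, 0, 0], [0, 0, 0, 0, 0], [0, 0, 0, 0, 0], [0, 0, 0, 0, 0]]])

```text
time: 23.22
tool_pos: [628.0, -53.2, 35.3]
tcp_rot: [-0.045, 1.547, -1.727]
contact_force: [-0.8, 1.1, 0.6]
grip_width: 10.0
```

Run:
```python
from h import *
plan((629.8,-53.4,40),83.4)
```

```text
jaw now -96.36 want 83.4 -> turn 0.24 deg (alt -179.8) j6=1.50
t=23.2 pos [628.  -53.2  35.3] shift(after turn) mm [-4.7  1.8  0.1] F [-0.8  1.1  0.6] w 10.0
```

Emit:
send_rows(commands=[[[-0.02, 0, 0, 0, 0], [-0.03, 0, 0, 0, 0], [-0.035, 0, 0, 0, 0], [-0.035, 0, 0, 0, 0], [-0.02, 0, 0, 0, 0], [0, 0, 0, 0, 0], [0, 0, 0, 0, 0]]])

```text
time: 23.8
tool_pos: [625.9, -49.3, 176.0]
tcp_rot: [-0.488, 1.545, -2.169]
contact_force: [-0.4, -0.3, -3.5]
grip_width: 9.6
```

Run:
```python
from h import *
plan((*fromrack(56,-82),150),117.68)
M,o=T();print(np.round(M[:3,:3],3))
```

```text
jaw now -96.35 want 117.7 -> turn -34.03 deg (alt 146.0) j6=1.50
t=23.8 pos [625.9 -49.3 176. ] shift(after turn) mm [  22.3   65.3 -185.4] F [-0.4 -0.3 -3.5] w 9.6
[[-0.014  0.994 -0.111]
 [-0.021 -0.111 -0.994]
 [-1.    -0.012  0.023]]
```

Emit:
send_rows(commands=[[[0, 0, 0, -6.8, 0], [0, 0, 0, -6.8, 0], [0, 0, 0, -6.8, 0], [0, 0, 0, -6.8, 0], [0, 0, 0, -6.8, 0], [0, 0.011, -0.031, 0, 0], [0, 0.011, -0.031, 0, 0], [0, 0.011, -0.031, 0, 0], [0, 0.011, -0.031, 0, 0], [0, 0.011, -0.031, 0, 0]]])

```text
time: 24.63
tool_pos: [589.1, 110.4, 148.9]
tcp_rot: [-1.663, 1.519, -2.731]
contact_force: [-0.2, -0.0, -3.1]
grip_width: 9.7
```

Emit:
send_rows(commands=[[[0, 0, 0, 0, 0], [0, 0, 0, 0, 0]]])

```text
time: 24.8
tool_pos: [585.0, 117.1, 143.8]
tcp_rot: [-1.747, 1.511, -2.808]
contact_force: [0.6, -1.0, -2.7]
grip_width: 9.5
```

Run:
```python
from h import *
plan((*fromrack(56,-82),115),117.68)
M,o=T();print(np.round(M[:3,:3],3))
```

```text
jaw now -60.79 want 117.7 -> turn 1.53 deg (alt -178.5) j6=1.14
t=24.8 pos [585.  117.1 143.8] shift(after turn) mm [ 27.5  25.4 -18.5] F [ 0.6 -1.  -2.7] w 9.5
[[-0.056  0.871  0.488]
 [-0.019  0.488 -0.873]
 [-0.998 -0.058 -0.01 ]]
```

Emit:
send_rows(commands=[[[0, 0, 0, 1.5, 0], [0, 0.013, -0.01, 0, 0], [0.005, 0.013, -0.01, 0, 0], [0.01, 0, 0, 0, 0], [0, 0, 0, 0, 0], [0, 0, 0, 0, 0]]])

```text
time: 25.3
tool_pos: [595.3, 144.7, 117.2]
tcp_rot: [-1.745, 1.498, -2.835]
contact_force: [-0.3, -0.0, -2.2]
grip_width: 9.8
```

Run:
```python
from h import *
plan((*fromrack(56,-82),110),117.68)
M,o=T();print(np.round(M[:3,:3],3),torack(M[:3,3]))
save(cap("wrist","w18.png"),"w18.npz")
```

```text
jaw now -62.44 want 117.7 -> turn -0.12 deg (alt 179.9) j6=1.21
t=25.3 pos [595.3 144.7 117.2] shift(after turn) mm [7.  2.3 1. ] F [-0.3 -0.  -2.2] w 9.8
[[-0.069  0.884  0.463]
 [-0.022  0.462 -0.886]
 [-0.997 -0.072 -0.013]] [[ 54.2430489  -81.11551809]]
```

View pics/w18.png

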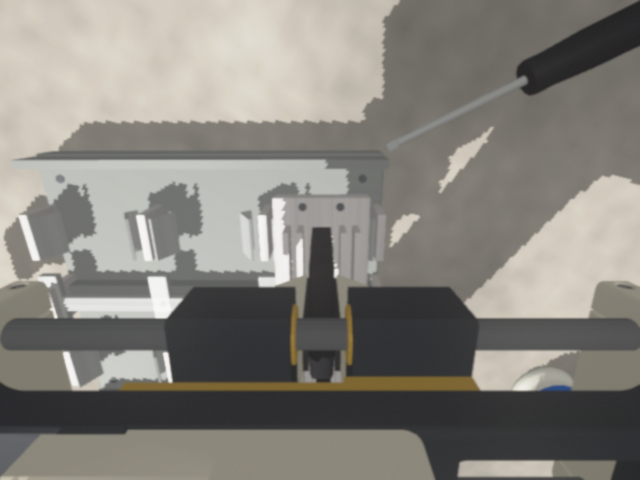

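Run:
```python
from h import *
c=load("w18.npz")
print(torack(cast(c,[(273,199),(369,198),(302,207),(340,206)],92)))
```

```text
[[  95.23254268  -55.66165577]
 [  95.82786567 -106.20731572]
 [  90.89956456  -70.8844497 ]
 [  91.47594582  -91.05864927]]
```

Emit:
send_rows(commands=[[[0, 0.002, 0.001, 0, 0], [0.008, 0.001, 0, 0, 0], [0.008, 0.001, 0, 0, 0], [0.006, 0, 0, 0, 0], [0, 0, 0, 0, 0], [0, 0, 0, 0, 0]]])

```text
time: 25.85
tool_pos: [597.7, 142.6, 92.4]
tcp_rot: [-1.739, 1.497, -2.831]
contact_force: [0.1, 0.7, -2.5]
grip_width: 9.9
```

Run:
```python
from h import *
plan((*fromrack(56.5,-82),55),117.68)
M,o=T();print(np.round(M[:3,:3],3),torack(M[:3,3]))
save(cap("wrist","w19.png"),"w19.npz")
c=load("w19.npz");print(torack(cast(c,[(273,199),(369,198)],72)))
```

```text
jaw now -62.59 want 117.7 -> turn -0.27 deg (alt 179.7) j6=1.22
t=25.9 pos [597.7 142.6  92.4] shift(after turn) mm [37.3  3.8 -1.6] F [ 0.1  0.7 -2.5] w 9.9
[[-0.07   0.885  0.46 ]
 [-0.023  0.46  -0.888]
 [-0.997 -0.073 -0.012]] [[ 55.38360322 -84.03990605]]
[[  97.5938529   -59.45534492]
 [  98.03987698 -108.64246513]]
```

View pics/w19.png

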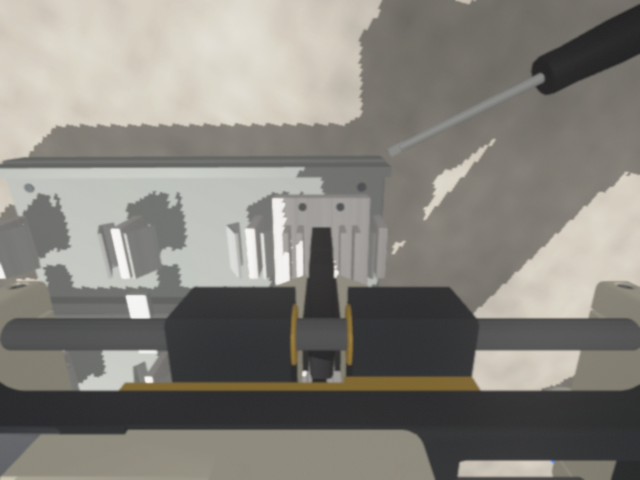

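Emit:
send_rows(commands=[[[0.004, 0.001, -0.002, -0.2, 0], [0.006, 0.001, 0, 0, 0], [0.006, 0.001, 0, 0, 0], [0.006, 0, 0, 0, 0], [0.006, 0, 0, 0, 0]]])

```text
time: 26.32
tool_pos: [599.5, 145.9, 65.0]
tcp_rot: [-1.725, 1.503, -2.813]
contact_force: [0.3, -0.7, 0.3]
grip_width: 9.7
```

Run:
```python
from h import *
plan((*fromrack(56.5,-82),55),117.68)
M,o=T();print(np.round(M[:3,:3],3),torack(M[:3,3]))
```

```text
jaw now -62.34 want 117.7 -> turn -0.02 deg (alt 180.0) j6=1.22
t=26.3 pos [599.5 145.9  65. ] shift(after turn) mm [10.1 -1.4  0.1] F [ 0.3 -0.7  0.3] w 9.7
[[-0.064  0.883  0.464]
 [-0.022  0.464 -0.886]
 [-0.998 -0.067 -0.01 ]] [[ 58.52659774 -81.95510425]]
```

Emit:
send_rows(commands=[[[0.005, -0.002, 0, 0, 0], [0.005, -0.001, 0, 0, 0], [0.005, 0, 0, 0, 0], [0.005, 0, 0, 0, 0]]])

```text
time: 26.65
tool_pos: [595.9, 144.5, 52.9]
tcp_rot: [-1.707, 1.508, -2.794]
contact_force: [-13.6, -0.4, 41.3]
grip_width: 9.9
```

Run:
```python
from h import *
plan((*fromrack(56.5,-82),55),117.68)
M,o=T();print(np.round(M[:3,:3],3),torack(M[:3,3]))
save(cap("wrist","w20.png"),"w20.npz")
```

```text
jaw now -62.29 want 117.7 -> turn 0.03 deg (alt -180.0) j6=1.22
t=26.6 pos [595.9 144.5  52.9] shift(after turn) mm [-2.2  1.7  0.4] F [-13.6  -0.4  41.3] w 9.9
[[-0.059  0.883  0.465]
 [-0.021  0.465 -0.885]
 [-0.998 -0.063 -0.009]] [[ 54.71000997 -81.54450936]]
```

View pics/w20.png

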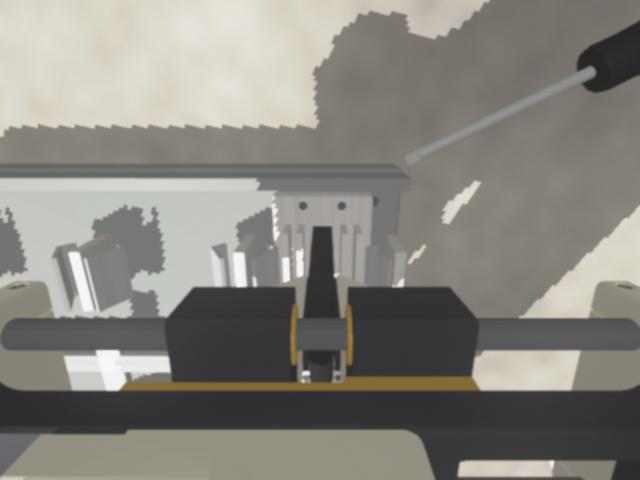

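Emit:
send_rows(commands=[[[-0.004, 0, 0, 0, 0.022], [0, 0, 0, 0, 0.022], [0, 0, 0, 0, 0.022], [-0.02, 0, 0, 0, 0.022], [-0.03, 0, 0, 0, 0.045], [-0.035, -0.02, 0, 0, 0.045], [-0.035, -0.03, 0, 0, 0.045], [0, 0, 0, 0, 0.045], [0, 0, 0, 0, 0.045]]])

```text
time: 27.45
tool_pos: [556.8, 123.2, 177.5]
tcp_rot: [-1.727, 1.499, -2.814]
contact_force: [-0.3, 0.7, -0.9]
grip_width: 44.3
```

Run:
```python
from h import *
plan((603.4,-186.8,180),84.2)
M,o=T();print(np.round(M[:3,:3],3),torack(M[:3,3]))
save(cap("wrist","w21.png"),"w21.npz")
c=load("w21.npz");cv2.imwrite("pics/p.png",cv2.resize(c["img"][80:280,200:450],None,fx=3,fy=3,interpolation=cv2.INTER_CUBIC))
```

```text
jaw now -62.29 want 84.2 -> turn 33.51 deg (alt -146.5) j6=1.18
t=27.4 pos [556.8 123.2 177.5] shift(after turn) mm [  1.5  77.5 303.8] F [-0.3  0.7 -0.9] w 44.3
[[-0.068  0.883  0.465]
 [-0.023  0.465 -0.885]
 [-0.997 -0.071 -0.011]] [[ 10.17809489 -82.23673881]]
```

View pics/p.png

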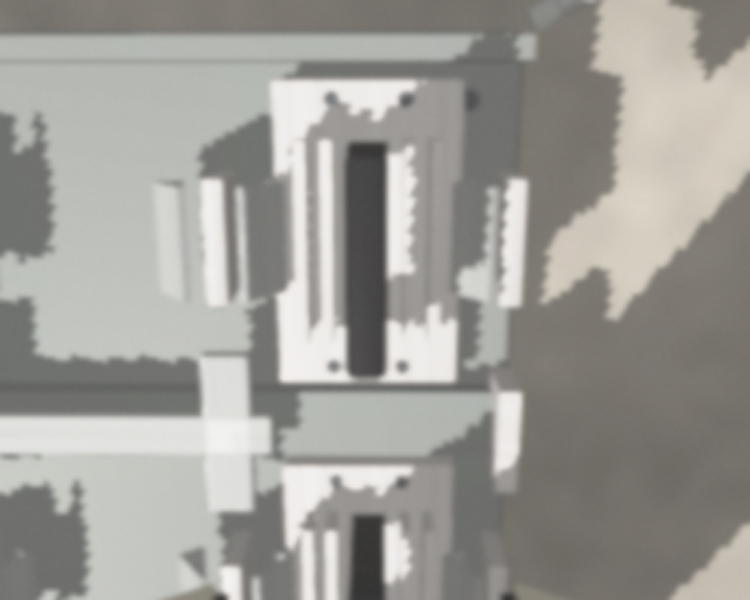

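View pics/w21.png

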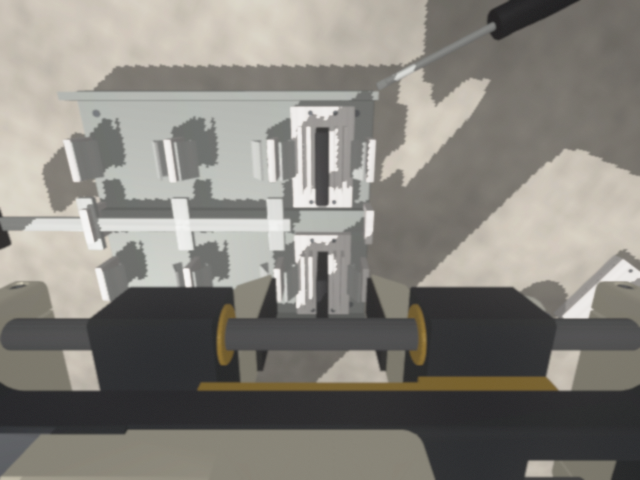

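Run:
```python
from h import *
c=load("w21.npz")
f=lambda P:np.array(P,float)/3+[200,80]
P=f([(270,80),(466,80),(281,382),(457,382)])
for z in (32,40):
    L=cast(c,P,z);quad(L);print(torack(L).mean(0),"near w %.1f far w %.1f"%(np.hypot(*(L[2]-L[3])[:2]),np.hypot(*(L[0]-L[1])[:2])))
```

```text
ctr [597.4 144.6] axis deg 28.0 perp-90 27.8 len 83.8 52.5
[ 55.99691064 -82.15887957] near w 52.2 far w 52.7
ctr [598.3 145. ] axis deg 28.0 perp-90 27.8 len 81.5 51.1
[ 57.03882086 -82.21131121] near w 50.8 far w 51.3
```

Emit:
send_rows(commands=[[[-0.01, 0, 0, 6.8, 0.045], [0, 0, 0, 7, 0.045], [0, 0, 0, 7, 0.045], [0, 0, 0, 7, 0.045], [0, 0, 0, 6, 0.045], [0, 0.007, 0.03, 0, 0.045], [0, 0.007, 0.034, 0, 0.045], [0, 0.007, 0.034, 0, 0.045], [0, 0.008, 0.034, 0, 0.045], [0, 0.008, 0.034, 0, 0.045]]])

```text
time: 28.33
tool_pos: [571.8, -42.6, 171.4]
tcp_rot: [-1.232, 1.475, -2.921]
contact_force: [0.6, 0.6, -0.4]
grip_width: 45.2
```

Emit:
send_rows(commands=[[[0, 0.008, 0.034, 0, 0.045], [0, 0.008, 0.034, 0, 0.045], [0, 0, 0, 0, 0.045], [0, 0, 0, 0, 0.045]]])

```text
time: 28.67
tool_pos: [579.0, -121.9, 163.0]
tcp_rot: [-1.269, 1.465, -2.964]
contact_force: [0.3, 0.4, -0.8]
grip_width: 45.1
```

Run:
```python
from h import *
plan((603.4,-186.8,115),84.2)
M,o=T();print(np.round(M[:3,:3],3))
save(cap("wrist","w22.png"),"w22.npz")
```

```text
jaw now -97.04 want 84.2 -> turn -1.24 deg (alt 178.8) j6=1.40
t=28.7 pos [ 579.  -121.9  163. ] shift(after turn) mm [46.4 35.8 60.6] F [ 0.3  0.4 -0.8] w 45.1
[[-0.104  0.987 -0.122]
 [-0.019 -0.125 -0.992]
 [-0.994 -0.101  0.031]]
```

View pics/w22.png

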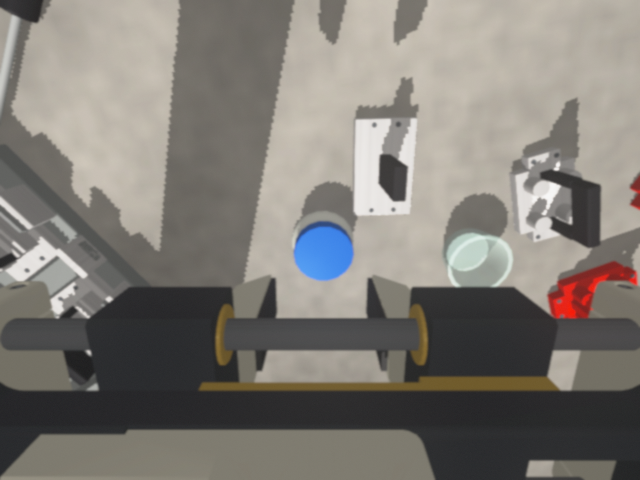

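Emit:
send_rows(commands=[[[0, 0, 0, -1.2, 0.045], [0, 0.012, 0.02, 0, 0.045], [0, 0.013, 0.021, 0, 0.045], [0.01, 0.013, 0.021, 0, 0.045], [0.015, 0.002, 0, 0, 0.045], [0.015, 0.002, 0, 0, 0.045], [0, 0, 0, 0, 0.045], [0, 0, 0, 0, 0.045]]])

```text
time: 29.38
tool_pos: [612.5, -178.9, 115.0]
tcp_rot: [-1.34, 1.459, -2.991]
contact_force: [-0.5, -0.4, 0.6]
grip_width: 44.9
```

Run:
```python
from h import *
plan((603.4,-186.8,40),84.2)
M,o=T();print(np.round(M[:3,:3],3))
save(cap("wrist","w23.png"),"w23.npz")
```

```text
jaw now -94.50 want 84.2 -> turn 1.30 deg (alt -178.7) j6=1.29
t=29.4 pos [ 612.5 -178.9  115. ] shift(after turn) mm [75.6 -0.1  6.7] F [-0.5 -0.4  0.6] w 44.9
[[-0.11   0.991 -0.078]
 [-0.017 -0.081 -0.997]
 [-0.994 -0.108  0.025]]
```

View pics/w23.png

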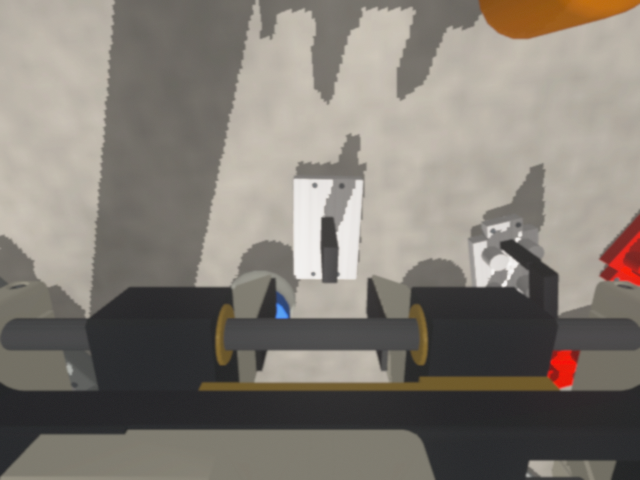

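Run:
```python
from h import *
c=load("w23.npz")
quad(cast(c,[(294,178),(364,178),(297,279),(360,279)],12))
quad(cast(c,[(314,185),(342,185),(313,273),(340,273)],12))
```

```text
ctr [ 603.9 -188. ] axis deg -4.3 perp-90 -5.1 len 84.7 52.0
ctr [ 604.2 -186.7] axis deg -5.0 perp-90 -5.1 len 73.8 21.6
```

Emit:
send_rows(commands=[[[0, 0, 0.003, 1.3, 0.045], [0.015, 0, 0.003, 0, 0.045], [0.015, 0, 0, 0, 0.045], [0.015, 0, 0, 0, 0.045], [0.01, 0, 0, 0, 0.045], [0, 0, 0, 0, 0.045]]])

```text
time: 29.93
tool_pos: [609.2, -183.4, 65.6]
tcp_rot: [-1.261, 1.468, -2.935]
contact_force: [-0.5, 0.2, -0.3]
grip_width: 44.9
```

Run:
```python
from h import *
plan((603.4,-186.8,40),84.2)
M,o=T();print(np.round(M[:3,:3],3))
```

```text
jaw now -95.79 want 84.2 -> turn 0.01 deg (alt -180.0) j6=1.31
t=29.9 pos [ 609.2 -183.4   65.6] shift(after turn) mm [26.1 -2.9  3.2] F [-0.5  0.2 -0.3] w 44.9
[[-0.1    0.99  -0.101]
 [-0.021 -0.103 -0.994]
 [-0.995 -0.097  0.031]]
```

Emit:
send_rows(commands=[[[0.012, -0.002, 0.002, 0, 0.045], [0.012, -0.002, 0.002, 0, 0.045], [0.004, 0, 0, 0, 0.045], [0, 0, 0, 0, 0.045]]])

```text
time: 30.27
tool_pos: [604.4, -187.6, 41.8]
tcp_rot: [-1.224, 1.474, -2.898]
contact_force: [-0.8, 0.4, -0.4]
grip_width: 45.2
```

Run:
```python
from h import *
plan((602.4,-187.2,40),84.5)
M,o=T();print(np.round(M[:3,:3],3))
save(cap("wrist","w24.png"),"w24.npz")
```

```text
jaw now -95.80 want 84.5 -> turn -0.30 deg (alt 179.7) j6=1.31
t=30.3 pos [ 604.4 -187.6   41.8] shift(after turn) mm [ 2.  -1.8 -0.2] F [-0.8  0.4 -0.4] w 45.2
[[-0.094  0.99  -0.101]
 [-0.023 -0.104 -0.994]
 [-0.995 -0.091  0.033]]
```

View pics/w24.png

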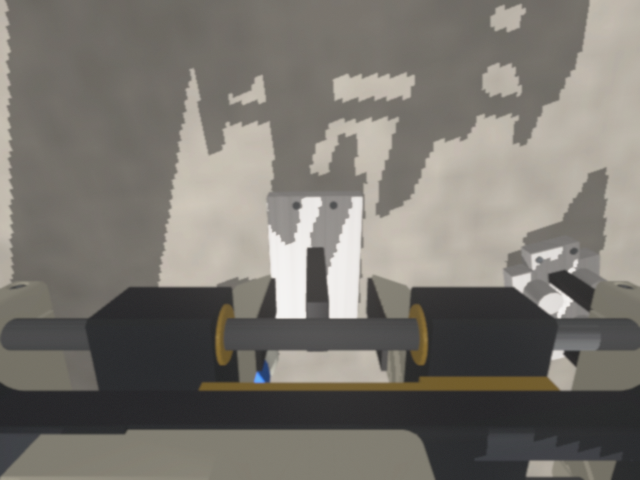

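Emit:
send_rows(commands=[[[0.003, -0.002, 0, 0, 0.045], [0, 0, 0, 0, 0], [0, 0, 0, 0, 0], [0, 0, 0, 0, 0], [0, 0, 0, 0, 0], [0, 0, 0, 0, 0], [0, 0, 0, 0, 0]]])

```text
time: 30.9
tool_pos: [604.8, -187.5, 43.4]
tcp_rot: [-1.183, 1.479, -2.856]
contact_force: [0.6, 5.1, 6.3]
grip_width: 10.1
```

Emit:
send_rows(commands=[[[-0.015, 0, 0, 0, 0], [-0.025, 0, 0, 0, 0], [-0.03, 0, 0, 0, 0], [-0.03, 0, 0, 0, 0], [-0.02, 0, 0, 0, 0], [0, 0, 0, 0, 0], [0, 0, 0, 0, 0]]])

```text
time: 31.48
tool_pos: [613.4, -183.3, 163.1]
tcp_rot: [-1.249, 1.472, -2.923]
contact_force: [-0.2, 0.7, -1.5]
grip_width: 9.5
```

Run:
```python
from h import *
plan((*fromrack(56,0),170),117.68)
plan((*fromrack(-56,0),170),117.68)
M,o=T();print(np.round(M[:3,:3],3))
```

```text
jaw now -95.79 want 117.7 -> turn -33.47 deg (alt 146.5) j6=1.30
t=31.5 pos [ 613.4 -183.3  163.1] shift(after turn) mm [ -10.2  136.7 -380.3] F [-0.2  0.7 -1.5] w 9.5
jaw now -95.79 want 117.7 -> turn -33.47 deg (alt 146.5) j6=1.30
t=31.5 pos [ 613.4 -183.3  163.1] shift(after turn) mm [   0.5   25.2 -380. ] F [-0.2  0.7 -1.5] w 9.5
[[-0.097  0.99  -0.101]
 [-0.021 -0.103 -0.994]
 [-0.995 -0.094  0.031]]
```

Emit:
send_rows(commands=[[[-0.01, 0, 0, -6.7, 0], [0, 0, 0, -6.7, 0], [0, 0, 0, -6.7, 0], [0, 0, 0, -6.7, 0], [0, 0, 0, -6.7, 0], [0, 0, 0, 0, 0], [0, 0.002, -0.015, 0, 0], [0, 0.002, -0.02, 0, 0], [0, 0.002, -0.02, 0, 0], [0, 0.002, -0.02, 0, 0]]])

```text
time: 32.32
tool_pos: [577.2, -113.6, 154.9]
tcp_rot: [-1.956, 1.447, -3.039]
contact_force: [0.6, -0.7, -2.1]
grip_width: 9.9
```

Run:
```python
from h import *
plan((*fromrack(-56,0),170),117.68)
M,o=T();print(np.round(M[:3,:3],3))
```

```text
jaw now -62.18 want 117.7 -> turn 0.14 deg (alt -179.9) j6=0.80
t=32.3 pos [ 577.2 -113.6  154.9] shift(after turn) mm [  -4.1   25.5 -301.8] F [ 0.6 -0.7 -2.1] w 9.9
[[-0.122  0.876  0.466]
 [-0.013  0.468 -0.883]
 [-0.992 -0.114 -0.046]]
```

Emit:
send_rows(commands=[[[-0.003, 0.002, -0.02, 0, 0], [-0.003, 0.002, -0.02, 0, 0], [-0.003, 0.002, -0.02, 0, 0], [-0.003, 0.002, -0.02, 0, 0], [-0.003, 0.002, -0.02, 0, 0], [-0.003, 0.002, -0.02, 0, 0], [-0.003, 0.002, -0.02, 0, 0], [-0.003, 0.002, -0.02, 0, 0], [-0.003, 0.002, -0.02, 0, 0], [-0.003, 0.002, -0.02, 0, 0]]])

```text
time: 33.15
tool_pos: [496.3, 83.0, 177.9]
tcp_rot: [-1.955, 1.421, -3.082]
contact_force: [0.9, -0.6, -1.9]
grip_width: 9.5
```

Run:
```python
from h import *
plan((*fromrack(-56,0),170),117.68)
M,o=T();print(np.round(M[:3,:3],3))
```

```text
jaw now -64.84 want 117.7 -> turn -2.52 deg (alt 177.5) j6=1.15
t=33.1 pos [496.3  83.  177.9] shift(after turn) mm [ 12.5   7.9 -89.1] F [ 0.9 -0.6 -1.9] w 9.5
[[-0.149  0.893  0.424]
 [-0.009  0.428 -0.904]
 [-0.989 -0.138 -0.056]]
```

Emit:
send_rows(commands=[[[0, 0, 0, -2.5, 0], [0, 0.002, -0.02, 0, 0], [0, 0.002, -0.02, 0, 0], [0, 0.002, -0.02, 0, 0], [0, 0.002, -0.015, 0, 0], [0, 0, 0, 0, 0], [0, 0, 0, 0, 0]]])

```text
time: 33.73
tool_pos: [461.6, 158.9, 173.7]
tcp_rot: [-1.97, 1.408, -3.076]
contact_force: [1.0, -0.1, -1.8]
grip_width: 9.9
```

Run:
```python
from h import *
plan((*fromrack(-56,0),125),117.68)
M,o=T();print(np.round(M[:3,:3],3))
save(cap("wrist","w25.png"),"w25.npz")
```

```text
jaw now -63.66 want 117.7 -> turn -1.34 deg (alt 178.7) j6=1.26
t=33.7 pos [461.6 158.9 173.7] shift(after turn) mm [48.3  8.8 -3.1] F [ 1.  -0.1 -1.8] w 9.9
[[-0.162  0.882  0.443]
 [-0.011  0.447 -0.894]
 [-0.987 -0.15  -0.063]]
```

View pics/w25.png

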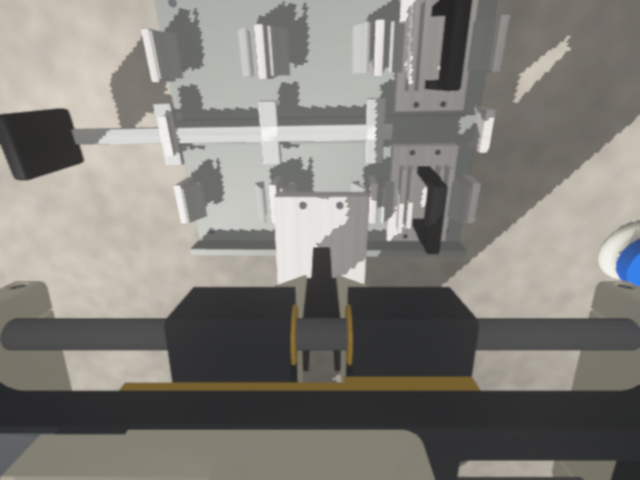

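Run:
```python
from h import *
c=load("w25.npz")
print(torack(cast(c,[(275,195),(367,195),(304,205),(340,205)],140)),torack(c["W"][:3,3]))
M,o=T();print(torack(M[:3,3]))
```

```text
[[-18.06696096  19.86047968]
 [-18.22241167 -29.95595302]
 [-23.83192521   4.22106409]
 [-23.85387238 -15.51433939]] [[ 38.81216291 -18.02279197]]
[[-57.62665504  -6.44398672]]
```

Run:
```python
from h import *
plan((*fromrack(-53.3,-1),110),117.68)
```

```text
jaw now -63.66 want 117.7 -> turn -1.34 deg (alt 178.7) j6=1.26
t=33.8 pos [461.6 158.8 173.7] shift(after turn) mm [62.5 13.8 -1.2] F [-0.6  0.3 -2.4] w 9.7
```

Emit:
send_rows(commands=[[[0, 0, 0, -1.3, 0], [0.015, 0.003, 0, 0, 0], [0.015, 0.003, 0, 0, 0], [0.015, 0.003, 0, 0, 0], [0.012, 0.003, 0, 0, 0], [0, 0, 0, 0, 0], [0, 0, 0, 0, 0]]])

```text
time: 34.37
tool_pos: [465.4, 158.0, 112.2]
tcp_rot: [-1.984, 1.408, -3.073]
contact_force: [0.5, -0.6, -1.7]
grip_width: 9.6
```

Run:
```python
from h import *
plan((*fromrack(-53.3,-1),97),117.68)
save(cap("wrist","w26.png"),"w26.npz")
c=load("w26.npz")
M,o=T();print(np.round(M[:3,:3],3),torack(M[:3,3]))
print(torack(cast(c,[(275,195),(367,195),(304,205),(340,205)],M[2,3]-34)))
```

```text
jaw now -62.70 want 117.7 -> turn -0.38 deg (alt 179.6) j6=1.24
t=34.4 pos [465.4 158.  112.2] shift(after turn) mm [15.3  3.6 -6.9] F [ 0.5 -0.6 -1.7] w 9.6
[[-0.162  0.874  0.458]
 [-0.011  0.462 -0.887]
 [-0.987 -0.149 -0.065]] [[-54.66496423  -8.9728698 ]]
[[-15.65421451  18.10887478]
 [-14.95333607 -31.77724436]
 [-21.15539185   2.3461607 ]
 [-20.83682636 -17.41516137]]
```

View pics/w26.png

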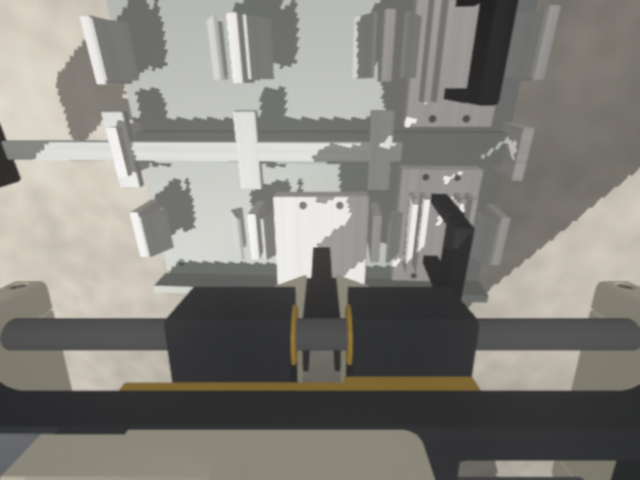

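Emit:
send_rows(commands=[[[0, 0.002, -0.005, -0.3, 0], [0.006, 0.001, -0.003, 0, 0], [0.005, 0.001, 0, 0, 0], [0, 0, 0, 0, 0], [0, 0, 0, 0, 0]]])

```text
time: 34.83
tool_pos: [464.9, 167.3, 102.7]
tcp_rot: [-1.992, 1.413, -3.077]
contact_force: [0.3, 0.4, -1.5]
grip_width: 9.6
```

Run:
```python
from h import *
save(cap("wrist","w27.png"),"w27.npz")
c=load("w27.npz")
M,o=T();print(np.round(M[:3,:3],3),torack(M[:3,3]),M[2,3])
print(torack(cast(c,[(275,195),(367,195),(304,205),(340,205)],M[2,3]-34)))
```

```text
[[-0.157  0.873  0.462]
 [-0.01   0.467 -0.884]
 [-0.988 -0.144 -0.064]] [[-50.72639884  -0.50819315]] 102.74101338757221
[[-11.78137432  26.75593709]
 [-10.8546507  -23.20363817]
 [-17.21017644  10.94177112]
 [-16.80269457  -8.84543415]]
```

View pics/w27.png

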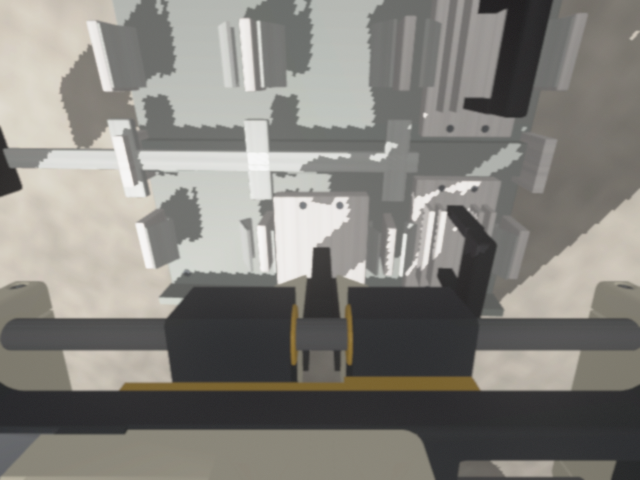

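Emit:
send_rows(commands=[[[0.006, -0.001, 0.001, 0, 0], [0.006, 0.001, 0, 0, 0], [0.006, 0.001, 0, 0, 0], [0, 0, 0, 0, 0]]])

```text
time: 35.22
tool_pos: [464.0, 166.4, 83.6]
tcp_rot: [-1.99, 1.415, -3.074]
contact_force: [1.4, -1.7, -1.8]
grip_width: 10.0
```

Run:
```python
from h import *
M,o=T();print(np.round(M[:3,:3],3),torack(M[:3,3]),M[2,3],o['contact_force'],o['grip_width'])
save(cap("wrist","w28.png"),"w28.npz")
c=load("w28.npz")
print(torack(cast(c,[(275,195),(367,195),(304,205),(340,205)],M[2,3]-34)))
```

```text
[[-0.155  0.873  0.463]
 [-0.01   0.467 -0.884]
 [-0.988 -0.142 -0.063]] [[-51.91530929  -0.87322713]] 83.6290503318711 [ 1.43800529 -1.69212469 -1.83304129] 10.005428008966245
[[-12.95922778  26.3678827 ]
 [-12.03465508 -23.6071418 ]
 [-18.38673545  10.54945229]
 [-17.98100887  -9.24280691]]
```

View pics/w28.png

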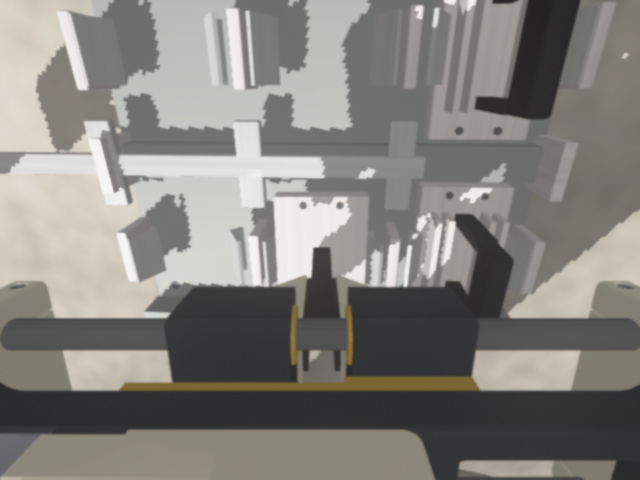

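Emit:
send_rows(commands=[[[0.005, 0, 0.001, 0, 0], [0.005, 0, 0, 0, 0], [0.005, 0, 0, 0, 0], [0.005, 0, 0, 0, 0]]])

```text
time: 35.6
tool_pos: [462.5, 165.5, 64.8]
tcp_rot: [-1.995, 1.418, -3.08]
contact_force: [-9.1, -2.0, 24.3]
grip_width: 9.7
```

Run:
```python
from h import *
M,o=T();print(np.round(M[:3,:3],3),torack(M[:3,3]),M[2,3],o['contact_force'],o['grip_width'])
```

```text
[[-0.152  0.874  0.462]
 [-0.009  0.467 -0.884]
 [-0.988 -0.139 -0.063]] [[-53.68434986  -0.98299006]] 64.77266894701754 [-9.06971557 -2.04169005 24.25994738] 9.696522644676985
```

Emit:
send_rows(commands=[[[0.005, 0, 0, 0, 0], [0.005, 0, 0, 0, 0], [0.005, 0, 0, 0, 0]]])

```text
time: 35.85
tool_pos: [461.9, 168.1, 59.0]
tcp_rot: [-2.024, 1.425, -3.108]
contact_force: [-7.7, 0.8, 41.9]
grip_width: 10.6
```

Run:
```python
from h import *
M,o=T();print(np.round(M[:3,:3],3),torack(M[:3,3]),M[2,3],o['contact_force'],o['grip_width'])
save(cap("wrist","w29.png"),"w29.npz")
```

```text
[[-0.145  0.874  0.463]
 [-0.005  0.467 -0.884]
 [-0.989 -0.13  -0.063]] [[-53.02686674   1.59321984]] 58.95434524035748 [-7.66203269  0.78289747 41.93313986] 10.595369171707498
```

View pics/w29.png

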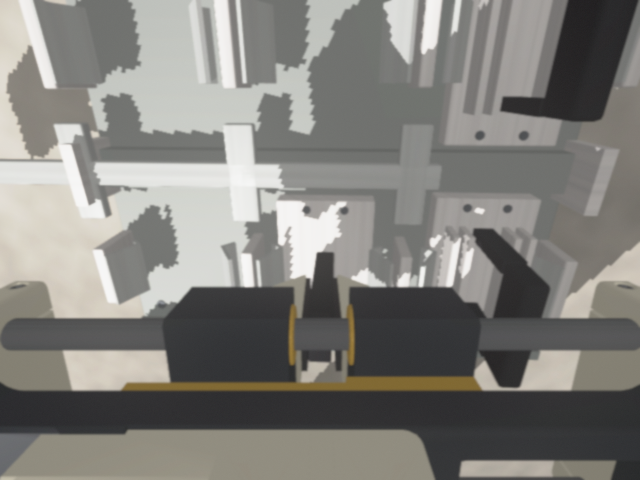

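Emit:
send_rows(commands=[[[-0.004, 0, 0, 0, 0.025], [0, 0, 0, 0, 0.025], [0, 0, 0, 0, 0.025], [-0.02, 0, 0, 0, 0.025], [-0.03, 0, 0, 0, 0.025], [-0.035, 0, 0, 0, 0.025], [-0.035, 0, 0, 0, 0.025], [0, 0, 0, 0, 0.025], [0, 0, 0, 0, 0.025]]])

```text
time: 36.65
tool_pos: [476.8, 168.7, 181.0]
tcp_rot: [-2.018, 1.414, -3.102]
contact_force: [-0.7, -0.4, -0.6]
grip_width: 25.2
```

Run:
```python
from h import *
M,o=T();print(np.round(M[:3,:3],3),torack(M[:3,3]),M[:3,3])
save(cap("wrist","w30.png"),"w30.npz")
c=load("w30.npz");cv2.imwrite("pics/q.png",cv2.resize(c["img"][120:290,190:440],None,fx=3,fy=3,interpolation=cv2.INTER_CUBIC))
```

```text
[[-0.156  0.873  0.463]
 [-0.006  0.468 -0.884]
 [-0.988 -0.141 -0.068]] [[-39.52767039  -4.75821468]] [476.80638849 168.72442964 180.95915153]
```

View pics/q.png

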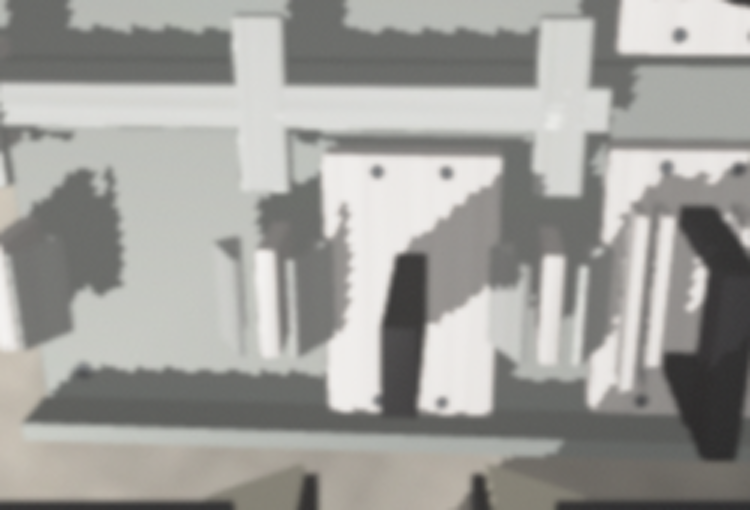

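Run:
```python
from h import *
c=load("w30.npz")
f=lambda P:np.array(P,float)/3+[190,120]
P=f([(320,153),(502,157),(328,410),(492,413)]);Q=f([(377,172),(447,173),(378,401),(442,402)])
for z in (32,40):
    L=cast(c,P,z);quad(L);print(torack(L).mean(0),"near w %.1f far w %.1f"%(np.hypot(*(L[2]-L[3])[:2]),np.hypot(*(L[0]-L[1])[:2])));quad(cast(c,Q,z))
```

```text
ctr [459.8 165.4] axis deg 27.8 perp-90 27.9 len 82.9 52.5
[-56.17128804   0.17054839] near w 52.6 far w 52.4
ctr [459.2 164.8] axis deg 27.6 perp-90 28.2 len 74.2 20.4
ctr [462.7 166.4] axis deg 27.8 perp-90 27.9 len 80.7 51.1
[-53.13811306  -0.23849351] near w 51.2 far w 51.0
ctr [462.1 165.8] axis deg 27.6 perp-90 28.2 len 72.2 19.8
```

Run:
```python
from h import *
plan((*fromrack(140,-30),150),117.68)
```

```text
jaw now -62.37 want 117.7 -> turn -0.05 deg (alt 180.0) j6=1.25
t=36.7 pos [477.1 168.8 181.1] shift(after turn) mm [  4.  181.5  27.2] F [ 0.2 -0.3  0.4] w 24.9
```

Emit:
send_rows(commands=[[[0, 0.02, 0.003, 0, 0], [0, 0.026, 0.004, 0, 0], [0, 0.026, 0.004, 0, 0], [0, 0.026, 0.004, 0, 0], [0, 0.026, 0.004, 0, 0], [0, 0.026, 0.004, 0, 0], [0, 0.026, 0.004, 0, 0], [0, 0, 0, 0, 0], [0, 0, 0, 0, 0]]])

```text
time: 37.45
tool_pos: [641.4, 228.1, 131.2]
tcp_rot: [-1.994, 1.385, -3.078]
contact_force: [0.1, 0.7, 0.7]
grip_width: 0.5
```

Run:
```python
from h import *
plan((*fromrack(140,-30),20),117.68)
M,o=T();print(np.round(M[:3,:3],3),torack(M[:3,3]),M[:3,3])
save(cap("wrist","w31.png"),"w31.npz")
```

```text
jaw now -62.52 want 117.7 -> turn -0.20 deg (alt 179.8) j6=1.30
t=37.5 pos [641.4 228.1 131.2] shift(after turn) mm [108.2  24.8   9.8] F [0.1 0.7 0.7] w 0.5
[[-0.184  0.869  0.46 ]
 [-0.012  0.466 -0.885]
 [-0.983 -0.168 -0.076]] [[133.7905227  -28.64646362]] [641.38620413 228.08206416 131.23068332]
```

View pics/w31.png

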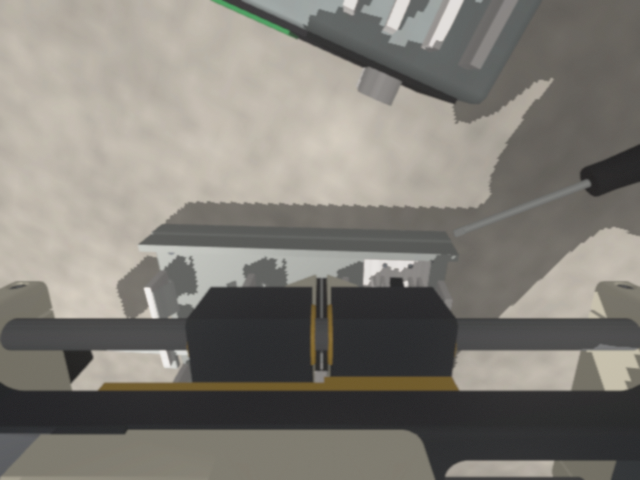

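Run:
```python
from h import *
c=load("top.npz")
for z in (0,100): print(z,np.round(cast(c,[(220,172),(158,178),(195,172)],z)),np.round(torack(cast(c,[(220,172),(158,178),(195,172)],z))))
M,o=T();print(M[:3,:3]@[-158.6,73.7,0]+M[:3,3], (M@[-60,100,0,1])[:3])
```

```text
0 [[748. 218.   0.]
 [735. 381.   0.]
 [750. 284.   0.]] [[223. -88.]
 [288.  63.]
 [255. -30.]]
100 [[725. 199. 100.]
 [713. 350. 100.]
 [726. 260. 100.]] [[194. -93.]
 [254.  46.]
 [224. -40.]]
[734.12257211 264.08633277 273.99280839] [738.68053595 275.16507707 172.65112699]
```

Run:
```python
from h import *
plan((*fromrack(-80,75),160),117.68)
c=load("w14.npz")
# rail inner/outer edges in w14 at slab height/rail top
print(torack(cast(c,np.array([(100,365),(100,388),(100,320),(100,358)])/3+[200,100],20)))
print(torack(cast(c,np.array([(100,365),(100,388)])/3+[200,100],32)))
```

```text
jaw now -62.54 want 117.7 -> turn -0.22 deg (alt 179.8) j6=1.30
t=37.5 pos [640.7 227.9 130.6] shift(after turn) mm [  15.2 -213.6 -105.5] F [-1.7 -0.  -1.2] w 0.4
[[-105.20688241   -2.00517301]
 [-112.56718963   -1.47574965]
 [ -91.06942181   -3.02207375]
 [-102.98503387   -2.1649895 ]]
[[-102.39653737   -4.78227925]
 [-109.47697231   -4.27298697]]
```

Emit:
send_rows(commands=[[[-0.03, 0, 0, 0, 0], [-0.02, -0.02, -0.01, 0, 0], [0, -0.028, -0.014, 0, 0], [0, -0.028, -0.014, 0, 0], [0, -0.028, -0.014, 0, 0], [0, -0.028, -0.014, 0, 0], [0, -0.028, -0.014, 0, 0], [0, -0.028, -0.014, 0, 0], [0, -0.028, -0.014, 0, 0], [0, 0, 0, 0, 0]]])

```text
time: 38.33
tool_pos: [389.8, 217.7, 222.3]
tcp_rot: [-1.977, 1.366, -3.066]
contact_force: [0.9, 1.0, 0.2]
grip_width: 0.5
```

Run:
```python
from h import *
plan((*fromrack(-82,76),26),117.68)
M,o=T();print(np.round(M[:3,:3],3),torack(M[:3,3]),M[:3,3])
```

```text
jaw now -62.79 want 117.7 -> turn -0.47 deg (alt 179.5) j6=1.38
t=38.3 pos [389.8 217.7 222.3] shift(after turn) mm [189.8  48.1  19.2] F [0.9 1.  0.2] w 0.5
[[-0.203  0.867  0.456]
 [-0.015  0.463 -0.886]
 [-0.979 -0.187 -0.08 ]] [[-93.84330068  79.07982645]] [389.76133216 217.7362956  222.34564307]
```

Emit:
send_rows(commands=[[[0, 0.02, 0.008, 0, 0], [0.02, 0.015, 0.005, 0, 0], [0.02, 0.013, 0.005, 0, 0], [0.02, 0, 0, 0, 0], [0.02, 0, 0, 0, 0], [0.02, 0, 0, 0, 0], [0.02, 0, 0, 0, 0], [0, 0, 0, 0, 0], [0, 0, 0, 0, 0]]])

```text
time: 39.08
tool_pos: [409.9, 219.6, 92.6]
tcp_rot: [-1.982, 1.373, -3.069]
contact_force: [0.5, 0.2, 0.3]
grip_width: 0.5
```

Run:
```python
from h import *
plan((*fromrack(-82,76),26),117.68)
M,o=T();print(np.round(M[:3,:3],3),torack(M[:3,3]),M[:3,3])
```

```text
jaw now -62.70 want 117.7 -> turn -0.38 deg (alt 179.6) j6=1.36
t=39.1 pos [409.9 219.6  92.6] shift(after turn) mm [66.9  5.3  0.7] F [0.5 0.2 0.3] w 0.5
[[-0.196  0.868  0.457]
 [-0.014  0.464 -0.886]
 [-0.981 -0.18  -0.078]] [[-75.13671257  71.38306575]] [409.90245937 219.61021095  92.61935512]
```

Run:
```python
from h import *
plan((*fromrack(-86,81),27),117.68)
```

```text
jaw now -62.70 want 117.7 -> turn -0.38 deg (alt 179.6) j6=1.36
t=39.1 pos [409.9 219.6  92.6] shift(after turn) mm [67.1  1.2 -4.4] F [0.5 0.2 0.3] w 0.5
```

Emit:
send_rows(commands=[[[0.01, 0.001, -0.005, 0, 0], [0.015, 0, 0, 0, 0], [0.015, 0, 0, 0, 0], [0.015, 0, 0, 0, 0], [0.006, 0, 0, 0, 0], [0, 0, 0, 0, 0]]])

```text
time: 39.58
tool_pos: [400.3, 226.0, 35.6]
tcp_rot: [-1.999, 1.387, -3.086]
contact_force: [-1.2, -0.6, 5.0]
grip_width: 0.4
```

Run:
```python
from h import *
plan((*fromrack(-86,81),26),117.68)
M,o=T();print(np.round(M[:3,:3],3),torack(M[:3,3]),M[:3,3],o['contact_force'])
```

```text
jaw now -62.67 want 117.7 -> turn -0.35 deg (alt 179.6) j6=1.36
t=39.6 pos [400.3 226.   35.6] shift(after turn) mm [10.3 -3.7  1.2] F [-1.2 -0.6  5. ] w 0.4
[[-0.182  0.87   0.458]
 [-0.01   0.464 -0.886]
 [-0.983 -0.166 -0.076]] [[-80.61626035  81.51193313]] [400.34482116 226.034458    35.62893314] [-1.16862237 -0.64983355  4.95421211]
```

Emit:
send_rows(commands=[[[0.008, -0.004, 0, 0, 0], [0.002, -0.006, 0, 0, 0], [0, -0.006, 0, 0, 0], [0, -0.006, 0, 0, 0]]])

```text
time: 39.92
tool_pos: [393.2, 221.0, 33.3]
tcp_rot: [-2.064, 1.421, 3.13]
contact_force: [15.5, 10.6, -13.3]
grip_width: 0.6
```

Run:
```python
from h import *
M,o=T();print(np.round(M[:3,:3],3),torack(M[:3,3]),M[:3,3],o['contact_force'])
```

```text
[[-0.149  0.876  0.458]
 [ 0.002  0.464 -0.886]
 [-0.989 -0.131 -0.071]] [[-89.33067156  80.35910027]] [393.16325235 220.96542893  33.32168724] [ 15.51979729  10.57920913 -13.28627484]
```

Emit:
send_rows(commands=[[[0.004, -0.006, 0, 0, 0], [0.003, -0.006, 0, 0, 0], [0.002, -0.006, 0, 0, 0], [0.001, -0.006, 0, 0, 0], [0.001, -0.006, 0, 0, 0]]])

```text
time: 40.33
tool_pos: [394.0, 220.0, 34.9]
tcp_rot: [-2.429, 1.485, 2.758]
contact_force: [12.6, 9.5, -9.8]
grip_width: 0.6
```

Run:
```python
from h import *
M,o=T();print(np.round(M[:3,:3],3),torack(M[:3,3]),M[:3,3],o['contact_force'])
```

```text
[[-0.08   0.887  0.455]
 [ 0.032  0.458 -0.888]
 [-0.996 -0.056 -0.065]] [[-88.98315773  79.13215487]] [394.04095182 220.04033191  34.89544793] [12.64785534  9.48552111 -9.79980086]
```

Emit:
send_rows(commands=[[[0.002, -0.006, 0, 0, 0], [0.002, -0.006, 0, 0, 0], [0.001, -0.006, 0, 0, 0], [0.001, -0.006, 0, 0, 0], [0.001, -0.006, 0, 0, 0], [0.001, -0.005, 0, 0, 0]]])

```text
time: 40.83
tool_pos: [394.5, 219.0, 37.9]
tcp_rot: [2.712, 1.506, 1.607]
contact_force: [8.7, 7.1, -7.1]
grip_width: 0.4
```

Emit:
send_rows(commands=[[[-0.002, 0.008, 0, 0, 0], [-0.02, 0, 0, 0, 0], [-0.025, 0, 0, 0, 0], [-0.03, 0, 0, 0, 0], [-0.03, 0, 0, 0, 0], [-0.03, 0, 0, 0, 0], [0, 0, 0, 0, 0], [0, 0, 0, 0, 0]]])

```text
time: 41.5
tool_pos: [400.7, 214.4, 186.1]
tcp_rot: [2.634, 1.502, 1.528]
contact_force: [-1.1, 0.0, -1.0]
grip_width: 0.5
```

Run:
```python
from h import *
M,o=T();print(np.round(M[:3,:3],3),torack(M[:3,3]),M[:3,3],o['contact_force'])
plan((*fromrack(-40,-165),150),117.68)
save(cap("wrist","w32.png"),"w32.npz");save(cap("top","t32.png"),"t32.npz")
```

```text
[[ 0.003  0.894  0.449]
 [ 0.069  0.447 -0.892]
 [-0.998  0.034 -0.06 ]] [[-85.68023082  71.01715969]] [400.73556072 214.388369   186.05117493] [-1.0707278   0.00277351 -1.01606398]
jaw now -63.29 want 117.7 -> turn -0.97 deg (alt 179.0) j6=1.35
t=41.5 pos [400.7 214.4 186.1] shift(after turn) mm [ 23.5  44.9 237.8] F [-1.1  0.  -1. ] w 0.5
```

View pics/w32.png

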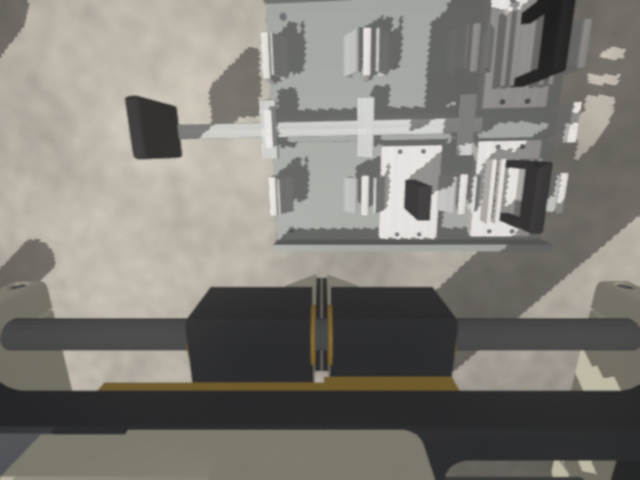

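View pics/t32.png

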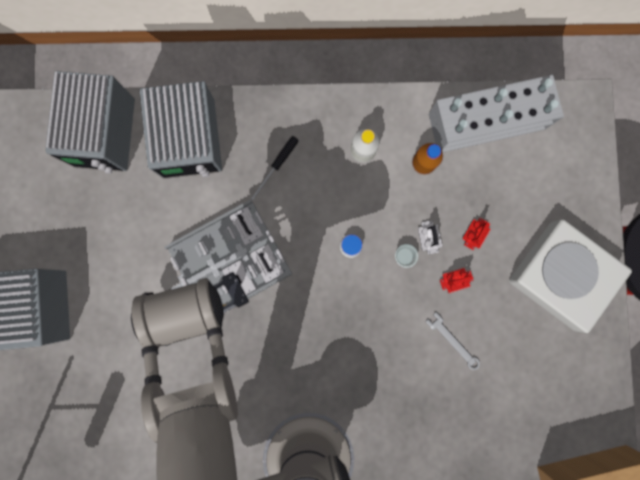

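Emit:
send_rows(commands=[[[0, 0.006, 0.025, 0, 0], [0, 0.006, 0.03, 0, 0], [0, 0.006, 0.03, 0, 0], [0, 0.006, 0.03, 0, 0], [0, 0.006, 0.03, 0, 0], [0, 0.006, 0.03, 0, 0], [0, 0.006, 0.03, 0, 0], [0, 0.006, 0.03, 0, 0], [0, 0, 0, 0, 0], [0, 0, 0, 0, 0]]])

```text
time: 42.43
tool_pos: [546.3, 19.3, 155.0]
tcp_rot: [3.031, 1.495, 1.928]
contact_force: [-1.3, 0.3, 0.3]
grip_width: 0.4
```

Run:
```python
from h import *
M,o=T();print(np.round(M[:3,:3],3),torack(M[:3,3]),M[:3,3],o['contact_force'])
plan((*fromrack(-40,-160),12),117.68)
save(cap("wrist","w33.png"),"w33.npz")
```

```text
[[-0.027  0.892  0.45 ]
 [ 0.071  0.451 -0.89 ]
 [-0.997  0.008 -0.076]] [[ -47.3380893  -169.34487697]] [546.34575534  19.34555395 154.99645269] [-1.32592376  0.33942535  0.33875017]
jaw now -63.14 want 117.7 -> turn -0.82 deg (alt 179.2) j6=0.93
t=42.4 pos [546.3  19.3 155. ] shift(after turn) mm [143.4   6.    1.5] F [-1.3  0.3  0.3] w 0.4
```

View pics/w33.png

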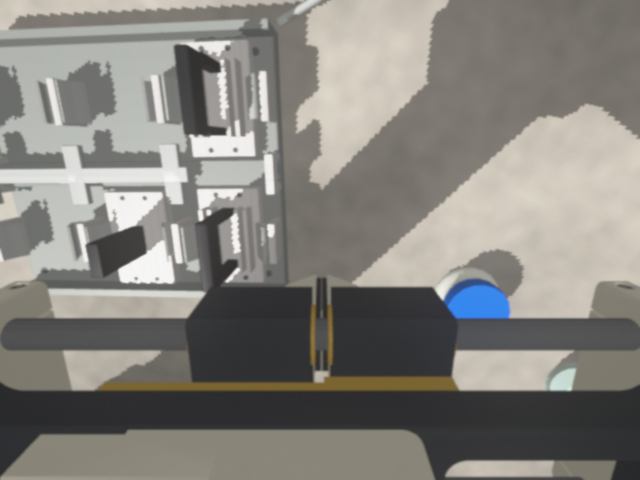

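Run:
```python
from h import *
plan((530,-320,190),100)
```

```text
jaw now -63.12 want 100.0 -> turn 16.88 deg (alt -163.1) j6=0.93
t=42.5 pos [546.2  19.4 154.9] shift(after turn) mm [-58.6 -75.4 328. ] F [-0.1 -0.4 -0.1] w 0.7
```

Emit:
send_rows(commands=[[[-0.015, 0, 0, 5.6, 0.045], [-0.015, 0, 0, 5.6, 0.045], [-0.015, 0, 0, 5.6, 0.045], [0, -0.006, 0.025, 0, 0.045], [0, -0.007, 0.03, 0, 0.045], [0, -0.007, 0.03, 0, 0.045], [0, -0.007, 0.03, 0, 0.045], [0, -0.007, 0.03, 0, 0.045], [0, -0.007, 0.03, 0, 0.045], [0, -0.007, 0.03, 0, 0.045]]])

```text
time: 43.32
tool_pos: [525.8, -181.1, 180.9]
tcp_rot: [-2.819, 1.482, 2.077]
contact_force: [1.0, 0.7, 0.1]
grip_width: 44.9
```

Emit:
send_rows(commands=[[[0, -0.007, 0.03, 0, 0.045], [0, -0.007, 0.03, 0, 0.045], [0, 0, 0, 0, 0.045], [0, 0, 0, 0, 0.045]]])

```text
time: 43.65
tool_pos: [520.0, -244.6, 173.4]
tcp_rot: [-2.787, 1.477, 2.108]
contact_force: [-0.9, 0.5, 0.4]
grip_width: 45.0
```

Run:
```python
from h import *
M,o=T();print(np.round(M[:3,:3],3),M[:3,3])
plan((558.3,-334.6,115),100)
save(cap("wrist","w34.png"),"w34.npz")
```

```text
[[-0.048  0.983  0.18 ]
 [ 0.081  0.183 -0.98 ]
 [-0.996 -0.033 -0.088]] [ 520.005825   -244.60153735  173.36375427]
jaw now -79.61 want 100.0 -> turn 0.39 deg (alt -179.6) j6=0.78
t=43.6 pos [ 520.  -244.6  173.4] shift(after turn) mm [ 49.   23.7 100. ] F [-0.9  0.5  0.4] w 45.0
```

View pics/w34.png

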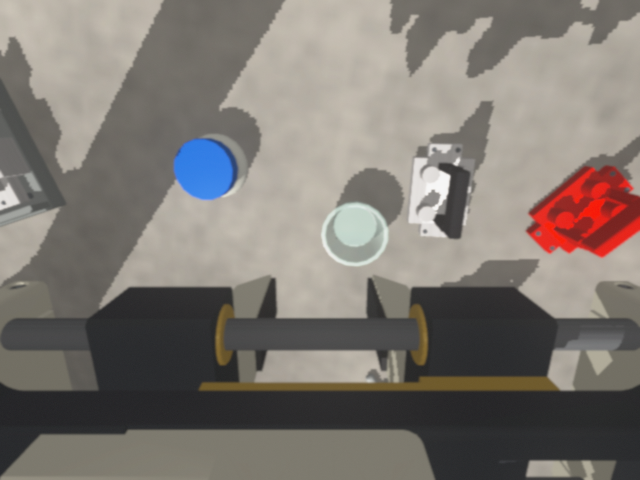

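Emit:
send_rows(commands=[[[0, 0.006, 0.025, 0, 0.045], [0, 0.006, 0.025, 0, 0.045], [0, 0.006, 0.025, 0, 0.045], [0, 0.005, 0.022, 0, 0.045], [0.015, 0, 0, 0, 0.045], [0.015, 0, 0, 0, 0.045], [0, 0, 0, 0, 0.045], [0, 0, 0, 0, 0.045]]])

```text
time: 44.37
tool_pos: [563.4, -319.2, 133.6]
tcp_rot: [-2.791, 1.472, 2.121]
contact_force: [-0.6, -0.4, 1.0]
grip_width: 44.9
```

Run:
```python
from h import *
M,o=T();print(np.round(M[:3,:3],3),M[:3,3])
plan((558.3,-334.6,40),100)
save(cap("wrist","w35.png"),"w35.npz")
c=load("w35.npz");cv2.imwrite("pics/r.png",cv2.resize(c["img"][110:290,230:430],None,fx=3.3,fy=3.3,interpolation=cv2.INTER_CUBIC))
```

```text
[[-0.052  0.979  0.196]
 [ 0.084  0.2   -0.976]
 [-0.995 -0.034 -0.093]] [ 563.39357683 -319.21703144  133.63055945]
jaw now -78.63 want 100.0 -> turn 1.37 deg (alt -178.6) j6=0.71
t=44.4 pos [ 563.4 -319.2  133.6] shift(after turn) mm [92.1 -4.3 22.8] F [-0.6 -0.4  1. ] w 44.9
```

View pics/w35.png

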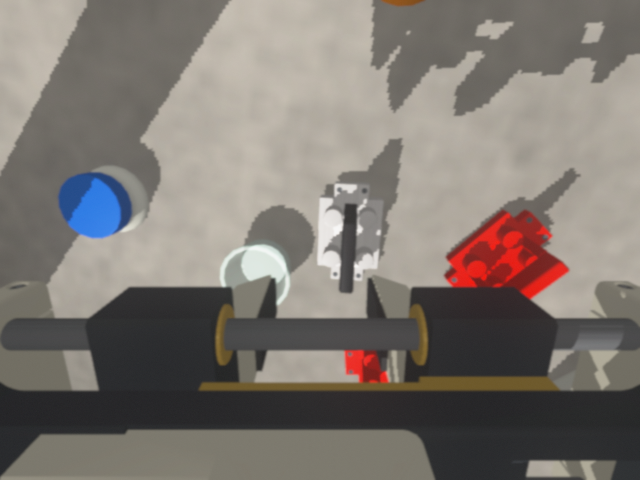

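View pics/r.png

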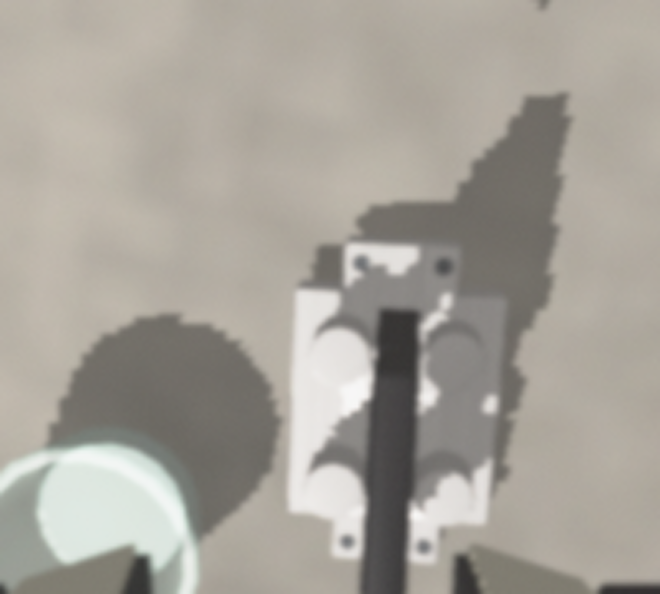

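Run:
```python
from h import *
c=load("w35.npz")
f=lambda P:np.array(P,float)/3.3+[230,110]
quad(cast(c,f([(361,264),(444,266),(347,542),(424,546)]),12))
M,o=T();g=(M@[-19,0,0,1])[:3];print(g)
h=cast(c,f([(398,312),(383,594)]),70);print(h)
```

```text
ctr [ 558.3 -333.4] axis deg 9.5 perp-90 10.7 len 74.1 20.2
[ 564.31590441 -320.51736279  152.45300254]
[[ 595.97558233 -326.62428472   70.        ]
 [ 535.95925377 -337.10931043   70.        ]]
```

Emit:
send_rows(commands=[[[0, -0.002, 0.01, 1.2, 0.045], [0.015, -0.001, 0.006, 0, 0.045], [0.018, 0, 0.004, 0, 0.045], [0.018, 0, 0, 0, 0.045], [0.012, 0, 0, 0, 0.045], [0, 0, 0, 0, 0.045], [0, 0, 0, 0, 0.045]]])

```text
time: 45.0
tool_pos: [565.1, -336.2, 75.7]
tcp_rot: [-2.811, 1.484, 2.078]
contact_force: [0.1, -0.4, 1.4]
grip_width: 45.0
```

Run:
```python
from h import *
M,o=T();print(np.round(M[:3,:3],3),M[:3,3])
plan((557.3,-332.4,40),99.8)
save(cap("wrist","w36.png"),"w36.npz")
```

```text
[[-0.042  0.984  0.174]
 [ 0.076  0.177 -0.981]
 [-0.996 -0.028 -0.082]] [ 565.12535777 -336.17756787   75.65644521]
jaw now -79.93 want 99.8 -> turn 0.27 deg (alt -179.7) j6=0.71
t=45.0 pos [ 565.1 -336.2   75.7] shift(after turn) mm [36.1 -6.  -2.1] F [ 0.1 -0.4  1.4] w 45.0
```

View pics/w36.png

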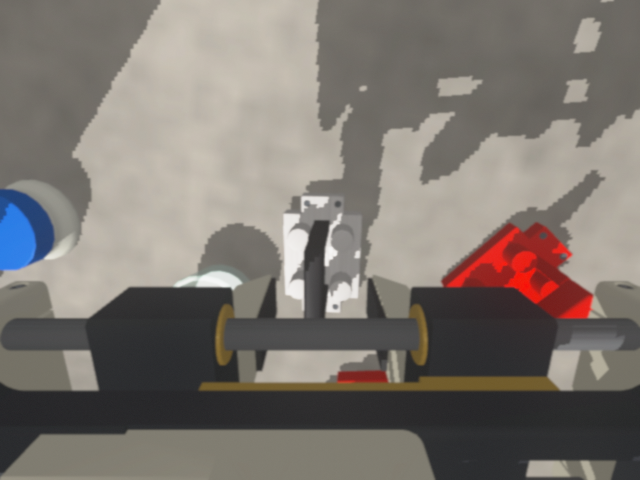

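Emit:
send_rows(commands=[[[0.012, -0.003, -0.001, 0.2, 0.045], [0.012, -0.003, -0.001, 0, 0.045], [0.01, 0, 0, 0, 0.045], [0.002, 0, 0, 0, 0.045], [0, 0, 0, 0, 0.045]]])

```text
time: 45.47
tool_pos: [560.8, -335.4, 46.1]
tcp_rot: [-2.867, 1.495, 2.018]
contact_force: [-0.3, -0.0, -0.1]
grip_width: 44.8
```

Run:
```python
from h import *
M,o=T();print(np.round(M[:3,:3],3),M[:3,3])
plan((557.3,-332.4,40),99.8)
save(cap("wrist","w37.png"),"w37.npz")
```

```text
[[-0.033  0.985  0.171]
 [ 0.068  0.172 -0.983]
 [-0.997 -0.02  -0.073]] [ 560.83758483 -335.39650283   46.11102727]
jaw now -80.15 want 99.8 -> turn 0.05 deg (alt -180.0) j6=0.71
t=45.5 pos [ 560.8 -335.4   46.1] shift(after turn) mm [ 6.4 -2.8 -3.1] F [-0.3 -0.  -0.1] w 44.8
```

View pics/w37.png

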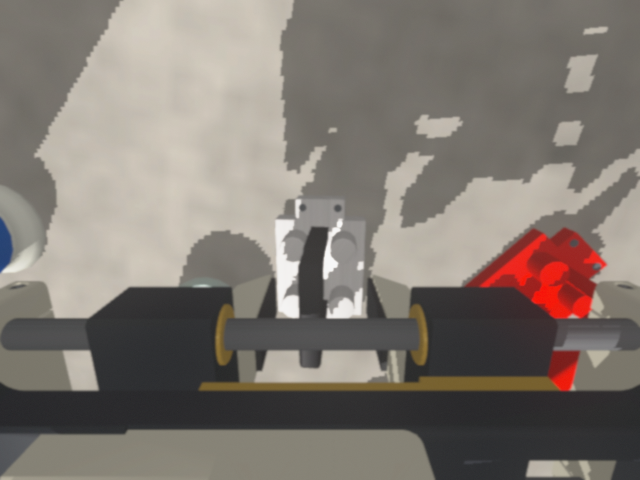

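Emit:
send_rows(commands=[[[0.006, -0.003, -0.003, 0, 0.045], [0, 0, 0, 0, 0.045], [0, 0, 0, 0, 0], [0, 0, 0, 0, 0], [0, 0, 0, 0, 0], [0, 0, 0, 0, 0], [0, 0, 0, 0, 0], [0, 0, 0, 0, 0]]])

```text
time: 46.18
tool_pos: [558.6, -333.2, 43.0]
tcp_rot: [-2.898, 1.499, 1.988]
contact_force: [-1.1, -2.8, 3.6]
grip_width: 9.6
```

Run:
```python
from h import *
M,o=T();print(np.round(M[:3,:3],3),M[:3,3],o['contact_force'],o['grip_width'])
```

```text
[[-0.029  0.985  0.171]
 [ 0.065  0.173 -0.983]
 [-0.997 -0.017 -0.069]] [ 558.552733   -333.22325169   42.96776775] [-1.08010449 -2.78865996  3.55095864] 9.645455367856806
```

Emit:
send_rows(commands=[[[-0.015, 0, 0, 0, 0], [-0.025, 0, 0, 0, 0], [-0.03, 0, 0, 0, 0], [-0.03, 0, 0, 0, 0], [-0.02, 0, 0, -6, 0], [0, 0, 0, -6, 0], [0, 0, 0, -6, 0], [0, 0, 0, 0, 0]]])

```text
time: 46.85
tool_pos: [560.4, -340.4, 164.1]
tcp_rot: [3.117, 1.492, 2.046]
contact_force: [0.3, 0.4, -1.3]
grip_width: 10.0
```

Run:
```python
from h import *
M,o=T();print(np.round(M[:3,:3],3),M[:3,3],o['contact_force'],o['grip_width'])
plan((600,-230,165),117.68)
plan((600,-80,165),117.68)
plan((*fromrack(-56,82),165),117.68)
```

```text
[[-0.036  0.877  0.478]
 [ 0.07   0.48  -0.875]
 [-0.997  0.002 -0.079]] [ 560.39501878 -340.4208244   164.13911351] [ 0.32817811  0.41234123 -1.27263406] 9.991075991473247
jaw now -61.33 want 117.7 -> turn 0.99 deg (alt -179.0) j6=0.39
t=46.9 pos [ 560.4 -340.4  164.1] shift(after turn) mm [  5.4  86.4 -79.2] F [ 0.3  0.4 -1.3] w 10.0
jaw now -61.33 want 117.7 -> turn 0.99 deg (alt -179.0) j6=0.39
t=46.9 pos [ 560.4 -340.4  164.1] shift(after turn) mm [  15.9  156.  -211.6] F [ 0.3  0.4 -1.3] w 10.0
jaw now -61.33 want 117.7 -> turn 0.99 deg (alt -179.0) j6=0.39
t=46.9 pos [ 560.4 -340.4  164.1] shift(after turn) mm [  44.6  146.  -574.8] F [ 0.3  0.4 -1.3] w 10.0
```

Emit:
send_rows(commands=[[[-0.003, 0.018, -0.017, 0, 0], [-0.002, 0.022, -0.02, 0, 0], [-0.002, 0.022, -0.02, 0, 0], [-0.002, 0.022, -0.02, 0, 0], [-0.002, 0.014, -0.026, 0, 0], [-0.002, 0.014, -0.026, 0, 0], [-0.002, 0.014, -0.026, 0, 0], [-0.002, 0.014, -0.026, 0, 0], [-0.002, 0.014, -0.026, 0, 0], [0, 0, 0, 0, 0]]])

```text
time: 47.68
tool_pos: [599.0, -77.8, 192.4]
tcp_rot: [-3.03, 1.481, 2.14]
contact_force: [-1.3, 0.3, -1.7]
grip_width: 9.7
```

Run:
```python
from h import *
M,o=T();print(np.round(M[:3,:3],3),M[:3,3],o['contact_force'],o['grip_width'])
plan((*fromrack(-56,82),165),117.68)
```

```text
[[-0.049  0.897  0.44 ]
 [ 0.076  0.442 -0.894]
 [-0.996 -0.01  -0.089]] [598.9842653  -77.76925455 192.41476688] [-1.30114296  0.26552622 -1.73642787] 9.676225611258975
jaw now -63.82 want 117.7 -> turn -1.50 deg (alt 178.5) j6=0.81
t=47.7 pos [599.  -77.8 192.4] shift(after turn) mm [  59.8   -9.7 -357.9] F [-1.3  0.3 -1.7] w 9.7
```

Emit:
send_rows(commands=[[[0, 0, 0, -1.5, 0], [0, -0.001, -0.026, 0, 0], [0, -0.001, -0.03, 0, 0], [0, -0.001, -0.03, 0, 0], [0, -0.001, -0.03, 0, 0], [0, -0.001, -0.03, 0, 0], [0, -0.001, -0.03, 0, 0], [0, -0.001, -0.03, 0, 0], [0, -0.001, -0.03, 0, 0], [0, 0, 0, 0, 0]]])

```text
time: 48.52
tool_pos: [478.0, 128.1, 207.8]
tcp_rot: [-2.947, 1.476, 2.23]
contact_force: [-0.2, 0.1, -2.8]
grip_width: 9.7
```

Run:
```python
from h import *
M,o=T();print(np.round(M[:3,:3],3),M[:3,3],o['contact_force'],o['grip_width'])
plan((*fromrack(-56,82),125),117.68)
```

```text
[[-0.058  0.893  0.445]
 [ 0.075  0.449 -0.891]
 [-0.996 -0.018 -0.093]] [477.95147965 128.1105244  207.82184616] [-0.21844454  0.06667315 -2.84927262] 9.651939058154444
jaw now -63.43 want 117.7 -> turn -1.11 deg (alt 178.9) j6=1.14
t=48.5 pos [478.  128.1 207.8] shift(after turn) mm [  93.9    2.9 -115. ] F [-0.2  0.1 -2.8] w 9.7
```

Emit:
send_rows(commands=[[[0, 0, 0, -1.1, 0], [0, 0, -0.025, 0, 0], [0.01, 0, -0.025, 0, 0], [0.015, 0, -0.025, 0, 0], [0.015, 0.001, -0.025, 0, 0], [0.015, 0.001, -0.01, 0, 0], [0.015, 0, 0, 0, 0], [0, 0, 0, 0, 0], [0, 0, 0, 0, 0]]])

```text
time: 49.27
tool_pos: [429.2, 226.7, 144.2]
tcp_rot: [-2.96, 1.481, 2.23]
contact_force: [0.2, 0.5, -2.1]
grip_width: 9.5
```

Run:
```python
from h import *
M,o=T();print(np.round(M[:3,:3],3),M[:3,3],o['contact_force'],o['grip_width'],torack(M[:3,3]))
plan((*fromrack(-56,82),110),117.68)
save(cap("wrist","w38.png"),"w38.npz")
```

```text
[[-0.055  0.888  0.457]
 [ 0.071  0.46  -0.885]
 [-0.996 -0.016 -0.089]] [429.18618112 226.65870435 144.1943429 ] [ 0.15457171  0.5268525  -2.07369868] 9.464812372621688 [[-54.78564283  68.66697591]]
jaw now -62.69 want 117.7 -> turn -0.37 deg (alt 179.6) j6=1.32
t=49.3 pos [429.2 226.7 144.2] shift(after turn) mm [ 35.3  -0.7 -10.3] F [ 0.2  0.5 -2.1] w 9.5
```

View pics/w38.png

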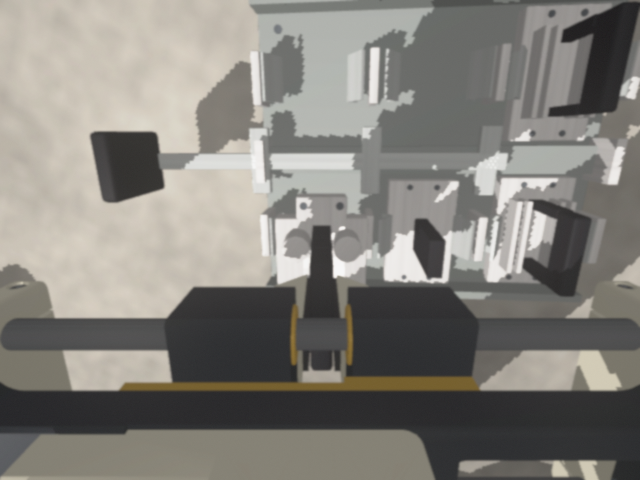

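Run:
```python
from h import *
c=load("w38.npz")
print(torack(cast(c,[(297,198),(347,197),(303,206),(340,206)],113)))
```

```text
[[-13.57203396  84.48151841]
 [-12.74549347  56.82797613]
 [-18.04620894  81.22372507]
 [-17.79848901  60.60633567]]
```

Emit:
send_rows(commands=[[[0, 0, -0.005, -0.4, 0], [0.01, 0, -0.004, 0, 0], [0.012, 0, 0, 0, 0], [0.012, 0, 0, 0, 0], [0, 0, 0, 0, 0], [0, 0, 0, 0, 0]]])

```text
time: 49.82
tool_pos: [427.3, 236.1, 112.4]
tcp_rot: [-3.051, 1.484, 2.141]
contact_force: [-0.8, 0.2, -2.1]
grip_width: 9.7
```

Run:
```python
from h import *
M,o=T();print(np.round(M[:3,:3],3),M[:3,3],o['contact_force'],o['grip_width'],torack(M[:3,3]))
save(cap("wrist","w39.png"),"w39.npz")
c=load("w39.npz")
print(torack(cast(c,[(297,198),(347,197),(303,206),(340,206)],M[2,3]-31)))
```

```text
[[-0.047  0.887  0.46 ]
 [ 0.073  0.462 -0.884]
 [-0.996 -0.008 -0.087]] [427.27415855 236.0672651  112.37057786] [-0.8141428   0.15347239 -2.06333911] 9.655479065731935 [[-52.10825902  77.88697925]]
[[-10.68712762  93.75937637]
 [ -9.81020347  66.08841238]
 [-15.1509571   90.48501152]
 [-14.86649199  69.85805296]]
```

View pics/w39.png

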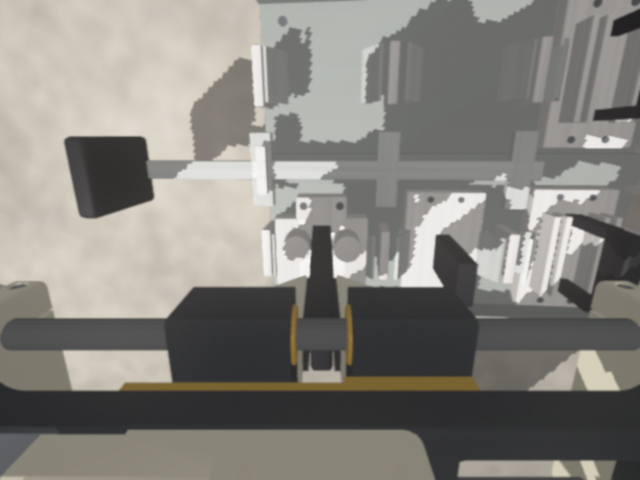

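Emit:
send_rows(commands=[[[0.004, -0.003, -0.001, 0, 0], [0.006, -0.001, 0, 0, 0], [0.006, 0, 0, 0, 0], [0, 0, 0, 0, 0]]])

```text
time: 50.2
tool_pos: [423.1, 236.4, 97.0]
tcp_rot: [-3.091, 1.484, 2.101]
contact_force: [-0.4, 0.1, -2.4]
grip_width: 9.8
```

Run:
```python
from h import *
M,o=T();print(np.round(M[:3,:3],3),M[:3,3],o['contact_force'],o['grip_width'],torack(M[:3,3]))
save(cap("wrist","w40.png"),"w40.npz")
c=load("w40.npz")
print(torack(cast(c,[(297,198),(347,197),(303,206),(340,206)],M[2,3]-31)))
```

```text
[[-0.044  0.887  0.46 ]
 [ 0.074  0.462 -0.884]
 [-0.996 -0.004 -0.086]] [423.11910212 236.43439939  96.99470393] [-0.35134302  0.1239031  -2.38206028] 9.761244069436584 [[-55.6172475   80.14225781]]
[[-14.10332095  96.00062839]
 [-13.23918177  68.30893987]
 [-18.56893013  92.72346312]
 [-18.294466    72.08295162]]
```

View pics/w40.png

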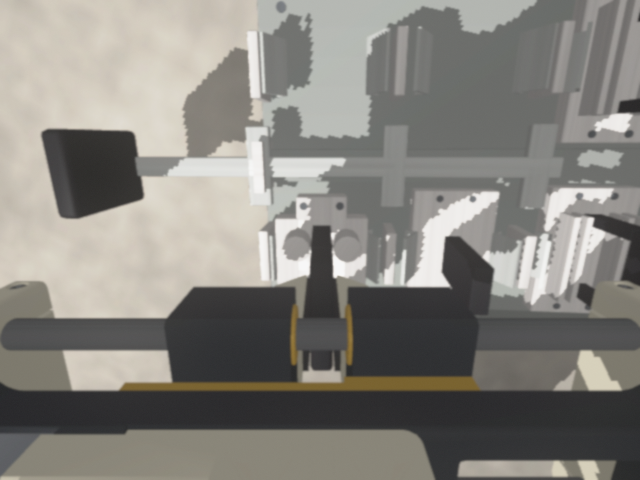

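Centre now (-55.6, 82.2). Press straight down.

Emit:
send_rows(commands=[[[0.006, 0, 0.001, 0, 0], [0.006, 0, 0.001, 0, 0], [0.006, -0.001, 0, 0, 0], [0.005, 0, 0, 0, 0], [0.005, 0, 0, 0, 0], [0.005, 0, 0, 0, 0]]])

```text
time: 50.75
tool_pos: [424.6, 237.5, 63.6]
tcp_rot: [3.107, 1.486, 2.015]
contact_force: [1.1, 7.2, 30.9]
grip_width: 9.7
```

Run:
```python
from h import *
M,o=T();print(np.round(M[:3,:3],3),M[:3,3],o['contact_force'],o['grip_width'],torack(M[:3,3]))
```

```text
[[-0.037  0.887  0.46 ]
 [ 0.077  0.461 -0.884]
 [-0.996  0.003 -0.085]] [424.56925526 237.53909241  63.62376233] [ 1.14076698  7.18240597 30.88316745] 9.67829174874351 [[-53.81988961  80.44688123]]
```

Emit:
send_rows(commands=[[[0.005, -0.001, 0, 0, 0], [0.005, 0, 0, 0, 0], [0.005, 0, 0, 0, 0]]])

```text
time: 51.0
tool_pos: [425.2, 243.6, 56.8]
tcp_rot: [2.979, 1.479, 1.887]
contact_force: [-13.1, -0.4, 41.0]
grip_width: 10.6
```

Run:
```python
from h import *
M,o=T();print(np.round(M[:3,:3],3),M[:3,3],o['contact_force'],o['grip_width'],torack(M[:3,3]))
```

```text
[[-0.029  0.888  0.459]
 [ 0.087  0.46  -0.884]
 [-0.996  0.015 -0.091]] [425.21121726 243.55467598  56.84790089] [-13.13035761  -0.39455366  41.01833725] 10.627230412905714 [[-50.4569596   85.47580384]]
```

Emit:
send_rows(commands=[[[-0.004, 0, 0, 0, 0.025], [0, 0, 0, 0, 0.025], [0, 0, 0, 0, 0.025], [-0.02, 0, 0, 0, 0.025], [-0.03, 0, 0.003, 0, 0.025], [-0.035, -0.01, 0.003, 0, 0.025], [-0.035, -0.02, 0.003, 0, 0.025], [0, 0, 0, 0, 0.025], [0, 0, 0, 0, 0.025]]])

```text
time: 51.75
tool_pos: [404.8, 209.7, 179.9]
tcp_rot: [3.043, 1.479, 1.951]
contact_force: [-0.9, -0.2, -1.0]
grip_width: 24.8
```

Run:
```python
from h import *
M,o=T();print(np.round(M[:3,:3],3),M[:3,3],o['contact_force'],o['grip_width'],torack(M[:3,3]))
save(cap("wrist","w41.png"),"w41.npz")
c=load("w41.npz");cv2.imwrite("pics/u.png",cv2.resize(c["img"][100:290,230:480],None,fx=3,fy=3,interpolation=cv2.INTER_CUBIC))
```

```text
[[-0.034  0.888  0.459]
 [ 0.085  0.46  -0.884]
 [-0.996  0.009 -0.091]] [404.84498631 209.6789095  179.87915556] [-0.90882434 -0.24688091 -0.960631  ] 24.776489361267778 [[-84.22880417  64.93770674]]
```

View pics/u.png

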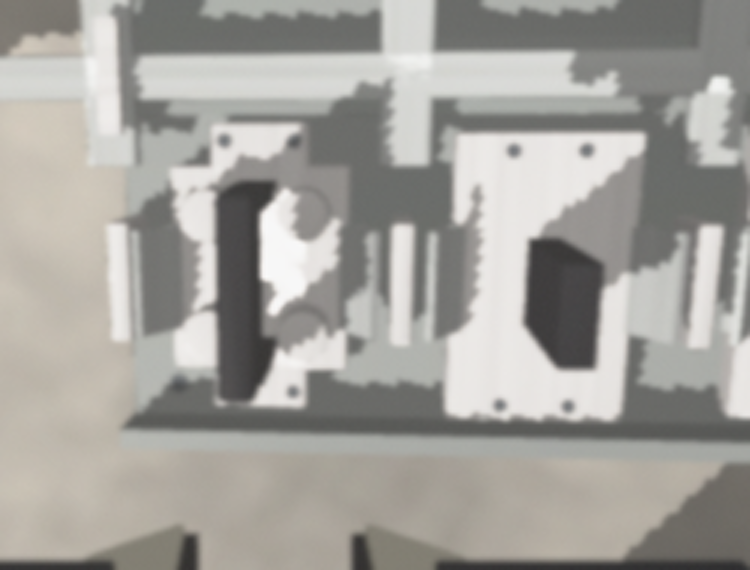

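View pics/w41.png

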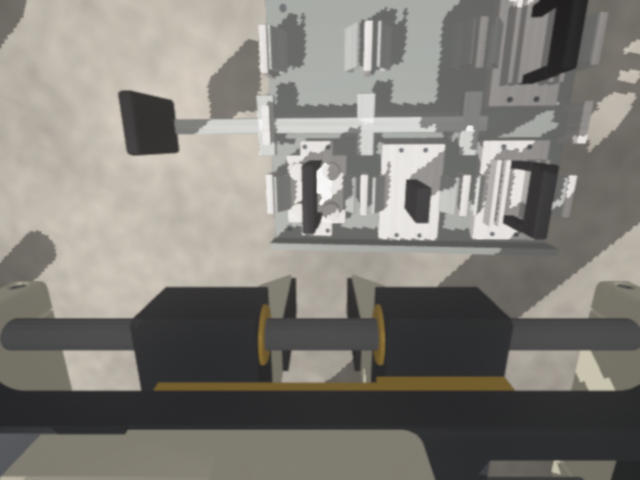

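Run:
```python
from h import *
c=load("w41.npz")
f=lambda P:np.array(P,float)/3+[230,100]
E_=f([(170,168),(350,168),(175,368),(346,369)])
S=f([(224,140),(294,142),(224,392),(293,392)])
for z in (28,32,38):
    L=cast(c,E_,z);print(z,"width far %.1f near %.1f (52), len %.1f (60)"%(np.hypot(*(L[0]-L[1])[:2]),np.hypot(*(L[2]-L[3])[:2]),np.hypot(*(L[0]+L[1]-L[2]-L[3])[:2])/2),torack(L).mean(0))
    quad(cast(c,S,z))
```

```text
28 width far 53.0 near 53.1 (52), len 60.3 (60) [-54.54887698  82.80955128]
ctr [422.8 239.6] axis deg 27.1 perp-90 27.4 len 75.4 21.0
32 width far 52.3 near 52.4 (52), len 59.5 (60) [-54.00085303  82.38648348]
ctr [423.4 239.5] axis deg 27.1 perp-90 27.4 len 74.4 20.7
38 width far 51.3 near 51.4 (52), len 58.3 (60) [-53.17881709  81.75188179]
ctr [424.5 239.3] axis deg 27.1 perp-90 27.4 len 73.0 20.3
```

Run:
```python
from h import *
plan((*fromrack(0,252),150),117.68)
```

```text
jaw now -62.52 want 117.7 -> turn -0.20 deg (alt 179.8) j6=1.29
t=51.8 pos [404.9 209.8 179.8] shift(after turn) mm [  47.5   83.6 -183.5] F [0.8 0.6 0.8] w 25.0
```

Emit:
send_rows(commands=[[[0, 0.012, -0.024, 0, 0], [0, 0.013, -0.028, 0, 0], [0, 0.013, -0.028, 0, 0], [0, 0.013, -0.028, 0, 0], [0, 0.013, -0.028, 0, 0], [0, 0.013, -0.028, 0, 0], [0, 0.005, -0.02, 0, 0], [0, 0, 0, 0, 0], [0, 0, 0, 0, 0]]])

```text
time: 52.55
tool_pos: [390.8, 419.3, 180.4]
tcp_rot: [-2.998, 1.48, 2.189]
contact_force: [-0.5, -0.7, 0.5]
grip_width: 0.6
```

Run:
```python
from h import *
M,o=T();print(np.round(M[:3,:3],3),M[:3,3],torack(M[:3,3]))
plan((*fromrack(0,250),58),117.68)
save(cap("wrist","w42.png"),"w42.npz")
```

```text
[[-0.053  0.889  0.455]
 [ 0.074  0.457 -0.886]
 [-0.996 -0.013 -0.09 ]] [390.83154825 419.2643634  180.35255658] [[  0.72086462 257.04703162]]
jaw now -62.85 want 117.7 -> turn -0.53 deg (alt 179.5) j6=1.70
t=52.5 pos [390.8 419.3 180.4] shift(after turn) mm [121.2   0.8  18. ] F [-0.5 -0.7  0.5] w 0.6
```

View pics/w42.png

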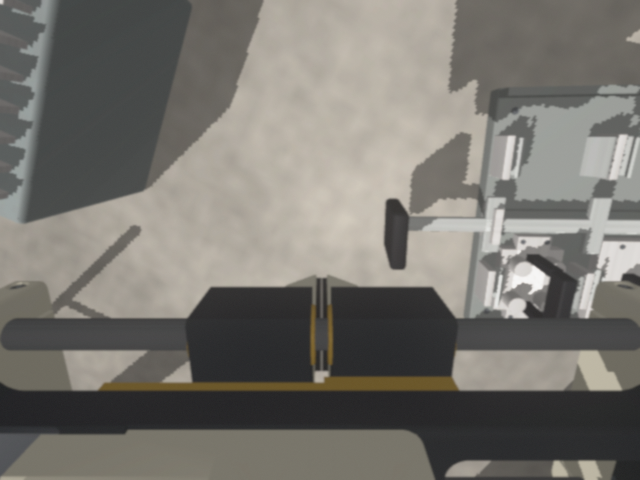

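Emit:
send_rows(commands=[[[0.015, 0, 0.006, -0.5, 0], [0.02, 0, 0.003, 0, 0], [0.02, 0, 0.003, 0, 0], [0.02, 0, 0.002, 0, 0], [0.02, 0, 0.002, 0, 0], [0.015, 0, 0, 0, 0], [0, 0, 0, 0, 0], [0, 0, 0, 0, 0]]])

```text
time: 53.27
tool_pos: [393.6, 403.1, 59.9]
tcp_rot: [-2.907, 1.481, 2.279]
contact_force: [0.4, -0.5, -0.3]
grip_width: 0.6
```

Run:
```python
from h import *
M,o=T();print(np.round(M[:3,:3],3),M[:3,3],torack(M[:3,3]))
plan((*fromrack(0,240),58),117.68)
save(cap("wrist","w43.png"),"w43.npz")
```

```text
[[-0.058  0.889  0.454]
 [ 0.068  0.457 -0.887]
 [-0.996 -0.021 -0.087]] [393.64834677 403.07992401  59.9485957 ] [[ -4.30290851 241.40631119]]
jaw now -62.87 want 117.7 -> turn -0.55 deg (alt 179.4) j6=1.64
t=53.3 pos [393.6 403.1  59.9] shift(after turn) mm [1.7 4.3 1.6] F [ 0.4 -0.5 -0.3] w 0.6
```

View pics/w43.png

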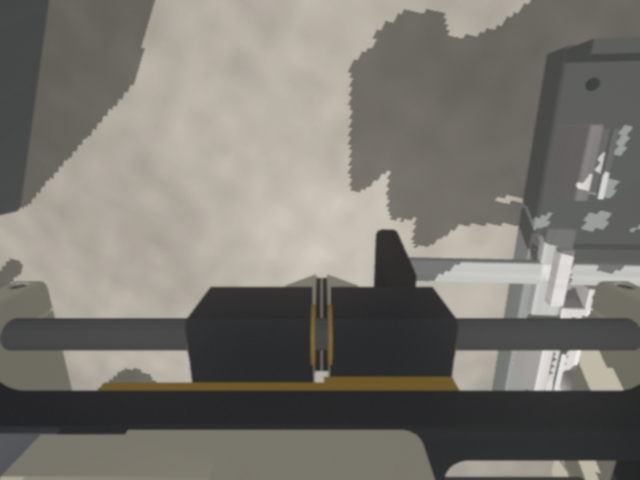

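Emit:
send_rows(commands=[[[0, 0.002, 0.006, -0.5, 0], [0, 0.002, 0.008, 0, 0], [0, 0, 0.008, 0, 0], [0, 0, 0.008, 0, 0], [0, 0, 0.008, 0, 0], [0, 0, 0.006, 0, 0]]])

```text
time: 53.82
tool_pos: [419.4, 364.2, 60.1]
tcp_rot: [-2.964, 1.479, 2.233]
contact_force: [-3.4, 2.6, 3.4]
grip_width: 0.6
```

Run:
```python
from h import *
M,o=T();print(np.round(M[:3,:3],3),M[:3,3],torack(M[:3,3]),o['contact_force'])
```

```text
[[-0.056  0.884  0.463]
 [ 0.072  0.466 -0.882]
 [-0.996 -0.016 -0.09 ]] [419.38850458 364.24667504  60.11131685] [[  0.4521144  195.06014946]] [-3.35930697  2.62323298  3.41244842]
```

Emit:
send_rows(commands=[[[0, 0, 0.005, 0, 0], [0, 0, 0.005, 0, 0], [0, 0, 0.005, 0, 0]]])

```text
time: 54.07
tool_pos: [419.3, 364.6, 60.9]
tcp_rot: [-3.029, 1.451, 2.161]
contact_force: [-14.1, 27.3, 0.2]
grip_width: 0.3
```

Run:
```python
from h import *
M,o=T();print(np.round(M[:3,:3],3),M[:3,3],torack(M[:3,3]),o['contact_force'])
save(cap("wrist","w44.png"),"w44.npz")
```

```text
[[-0.067  0.888  0.455]
 [ 0.1    0.46  -0.882]
 [-0.993 -0.013 -0.119]] [419.32946892 364.59991054  60.91599576] [[  0.56392456 195.40038323]] [-14.06218808  27.27448514   0.20672252]
```

View pics/w44.png

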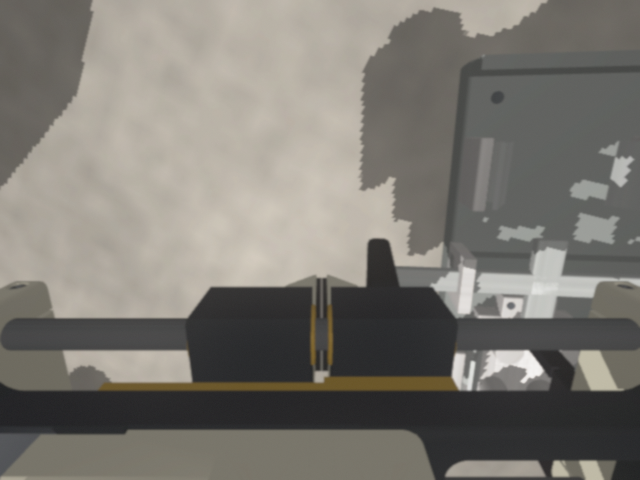

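Emit:
send_rows(commands=[[[0, 0, -0.01, 0, 0], [0, 0, -0.01, 0, 0], [-0.02, 0, 0, 0, 0], [-0.03, 0, 0, 0, 0], [-0.035, 0, 0, 0, 0], [-0.035, -0.02, 0.01, 0, 0], [-0.035, -0.025, 0.03, 0, 0], [-0.02, -0.025, 0.03, 0, 0], [0, -0.02, 0.03, 0, 0], [0, -0.02, 0.03, 0, 0]]])

```text
time: 54.95
tool_pos: [389.4, 206.9, 223.6]
tcp_rot: [-3.128, 1.464, 2.07]
contact_force: [1.0, -0.2, 0.2]
grip_width: 0.4
```

Run:
```python
from h import *
M,o=T();print(np.round(M[:3,:3],3),M[:3,3],torack(M[:3,3]))
plan((*fromrack(-100,60),300),117.68)
```

```text
[[-0.051  0.885  0.464]
 [ 0.094  0.467 -0.88 ]
 [-0.994 -0.001 -0.107]] [389.38310958 206.89742152 223.63247608] [[-99.21325211  69.65709515]]
jaw now -62.20 want 117.7 -> turn 0.12 deg (alt -179.9) j6=1.29
t=55.0 pos [389.4 206.9 223.6] shift(after turn) mm [-77.   -0.9   1.4] F [ 1.  -0.2  0.2] w 0.4
```

Run:
```python
from h import *
save(cap("wrist","w45.png"),"w45.npz");save(cap("scene","s45.png"),"s45.npz");save(cap("top","t45.png"),"t45.npz")
c=load("w45.npz");cv2.imwrite("pics/v.png",cv2.resize(c["img"][20:260,100:610],None,fx=1.56,fy=1.56,interpolation=cv2.INTER_CUBIC))
s=load("s45.npz")["img"];cv2.imwrite("pics/x.png",cv2.resize(s[110:400,180:440],None,fx=2,fy=2,interpolation=cv2.INTER_CUBIC))
print(np.round(proj(c,[(*fromrack(0,y),42) for y in(82,0,-82)])))
```

```text
[[329. 109.]
 [420. 108.]
 [516. 108.]]
```

View pics/v.png

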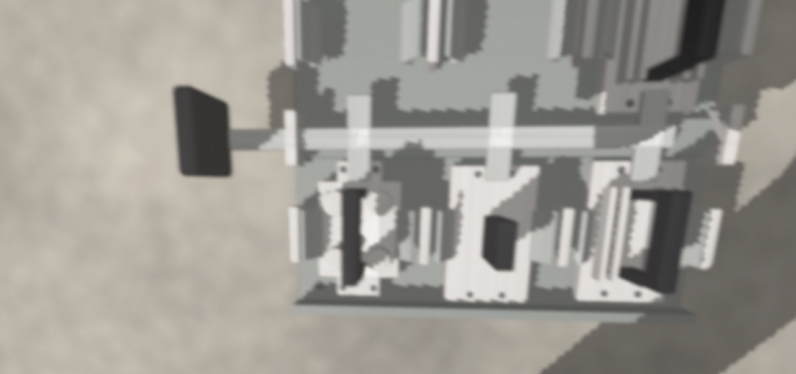

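View pics/x.png

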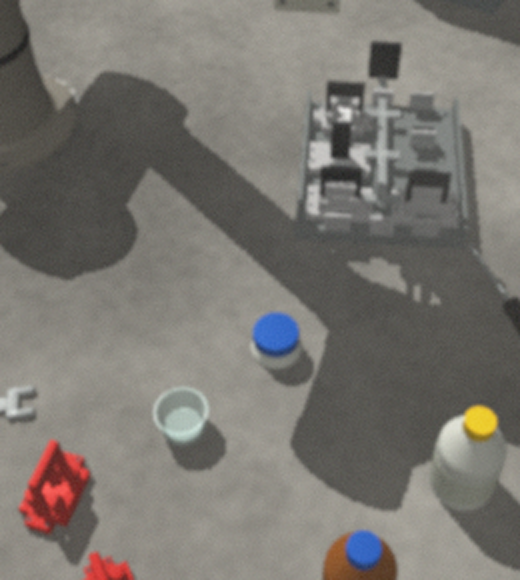

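Run:
```python
from plant import close_job
print(close_job())
```

```text
the job is handed in; nothing more can be done
None
```

The job is handed in at about 55 s of the 208 s. All four covers on the bench are under the clips, and the lock bar is shut over them.

- **Order of work:** I slid the lock bar open until it stopped hard. I then pressed both finned covers (a) into bay y = -82, the bare cover (c) into the near slot of the middle bay, and the boss cover (b) into the near slot of bay y = +82. Last, I pushed the lock bar shut. I left the red look-alikes where they were.
- **Seating:** Each cover was pressed with about 41 N. In the pictures taken after each release, all four measured level at seated height, within about 2 mm of their slot centres along the slot.
- **Lock bar:** It stopped hard at about 30 N when shut. In the last wrist picture its tabs lie about 2 mm or less from where the shut position predicts.
- **Jar and dish:** Both were still standing in the last scene picture.

**What disagreed or went wrong:**
- The tool tilted by as much as about 12° during the moves. I straightened it by pushing the fingers against the rack twice at the start and once more before the last cover.
- The first pull on the lock bar measured only about 39 to 40 mm, so I pushed it again, and it held firm at about 38 N.

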